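# Set up the twin hotplate for melting beeswax polish

## Task

Get the hotplate ready to melt a batch of beeswax: swing the handles of both pans in so that each points straight back over the plate, clear of the other pan and of the bench front, with the wide pan still centred on the large disc and the milk pan on the small one; put every wax bar from the bench into the wide pan; and move the clip-on thermometer from the milk pan to the rim of the wide pan, clipped upright with its stem inside. Only when all that is done, turn the thermostat knob a quarter turn clockwise. Do not tip the pans, do not drop the thermometer, and leave the mug, the sanding block and the tape measure where they are.

Things in the scene. Friction and masses are not known exactly. Their poses are not given: they have to be found in the camera images.
- hotplate: low grey twin hotplate, 220 (x, depth) x 420 (y) mm, casing top 42 mm above the bench, fixed; origin under its centre on the bench; x points to its back (away from the robot), y to its left. The cast discs stand 8 mm proud, tops at z = 50 mm
- big_disc (a point): centre of the top face of the large disc (148 mm across), the wide pan's place, at x 20, y +95, z 50 mm of the hotplate
- small_disc (a point): centre of the top face of the small disc (110 mm across), the milk pan's place, at x 20, y -95, z 50 mm of the hotplate
- thermostat (a joint): angle of the black thermostat knob on the hotplate's front strip, rad; about 0 (off) at the start, grows as it is turned clockwise seen from above, up to 4.2; it stays where it is left
- thermostat_grip (a point): point on the knob's vertical axis at the height to pinch its grip bar (at x -76, y 0 of the hotplate); the bar is 14 mm wide, 36 mm long and 32 mm tall, with its top 44 mm above the casing (86 mm above the bench), and lies along the hotplate's x at joint 0, turning with the joint. This point turns with the knob
- wide_pan: wide low round steel pan, loose, about 0.55 kg, outer diameter 160, height 55 mm, upright wall 4 mm thick, floor 5 mm; origin under its centre; handle along its own +x: a straight black bar 18 wide x 13 mm thick, centre line from 80 mm out at z 44 to 165 mm out at z 58 mm (above the pan's underside)
- wide_pan_grip (a point): point on the centre line of the wide pan's handle, 131 mm out from the pan's axis, 52 mm above its underside: a good place to pinch it from above
- wide_pan_tip (a point): outer end of the wide pan's handle, 165 mm out
- milk_pan: narrow tall round steel milk pan, loose, about 0.35 kg, outer diameter 100, height 75 mm, upright wall 4 mm thick; origin under its centre; handle along its own +x: a straight black bar 18 wide x 13 mm thick, centre line from 50 mm out at z 64 to 145 mm out at z 98 mm, so it passes above the wide pan; the wide pan's handle is too low to pass the milk pan
- milk_pan_grip (a point): point on the centre line of the milk pan's handle, 107 mm out from the pan's axis, 84 mm above its underside: a good place to pinch it from above
- milk_pan_tip (a point): outer end of the milk pan's handle, 145 mm out
- thermometer: clip-on thermometer, 65 g: a sprung steel peg standing on a pan rim, with a dial and stem on its inner half. Origin on the hinge pin, 13 mm above the rim at the start; z up, x across the pan wall towards the pan's centre, y along the rim. Jaws hang below the pin: rubber pads 10 mm wide at z -16 to -26 mm (jaw bottoms), which grip the wall
- stem_tip (a point): lower end of the thermometer's stem, at (9.5, 8, -45) mm of the thermometer, inside the pan. The stem, 4 mm thick, slants up to the round dial, 33 mm across, centre at (13, 36), z 19 to 28 mm
- clip_jaw (a joint): opening angle of the clip, rad: 0 shut on nothing, about 0.08 shut on a pan wall, 0.84 full open. To open it pinch its two flat paddles (22 mm wide in y) together along x at z about 30 mm: they spread upward in a V, 52 mm over their tops at z 36 mm; pinched (about 8 N) they are parallel, 16 mm apart, the pin about 4 mm lower under their tops and the jaws 20 mm apart
- wax_bar_1: cast bar of beeswax, 64 (x) x 32 (y) x 22 (z) mm, rounded edges, 60 g, lying flat on the bench left of the saw's handle; origin under its centre. Between two and four such bars are present
- wax_bar_2: cast bar of beeswax, 64 (x) x 32 (y) x 22 (z) mm, rounded edges, 60 g, lying flat on the bench left of the saw's handle; origin under its centre. Between two and four such bars are present
- wax_bar_3: cast bar of beeswax, 64 (x) x 32 (y) x 22 (z) mm, rounded edges, 60 g, lying flat on the bench left of the saw's handle; origin under its centre. Between two and four such bars are present
- wax_bar_4: cast bar of beeswax, 64 (x) x 32 (y) x 22 (z) mm, rounded edges, 60 g, lying flat on the bench left of the saw's handle; origin under its centre. Between two and four such bars are present
- mug: mug on the bench, 78 mm across, 92 mm tall, a bystander
- sanding_block: cork sanding block, 63 x 100 x 29 mm, among the wax bars, a bystander
- tape_measure: tape measure, 68 x 85 x 31 mm, a bystander

How it is judged:
By the outcome, as a careful person would: the job done as asked, in the order asked, and still so for the second after the job is handed in, with the robot touching nothing.
Of wax_bar_1, wax_bar_2, wax_bar_3, wax_bar_4 only 2 to 4 are there at a start; the rules pass over those that are not, and their reading is None.
At some moment in a run one of wax_bar_1, wax_bar_2, wax_bar_3, wax_bar_4, wide_pan, milk_pan may be knocked a few centimetres aside while the robot is not near it.
It also fails if it takes over 208 s, if anything falls off the work surface, if the arm or the gripper's body presses on something with over 40 N, if the wrist force passes 120 N, or if a joint passes its speed limit or range.

## Robot

A 6-joint arm with a two-finger parallel gripper is mounted at the origin on a cart in front of the work surface, level with it; the furniture and walls round the work are solid. World frame = base frame: x ahead of the robot, y to its left, z up, the work surface at z = 0. Lengths are in m, angles in rad, forces in N, time in s.
With the tool pointing down it reaches from about 0.375 to 0.925 m from the base axis. Payload 5.7 kg.
Tool frame: the origin (TCP) lies at the very end of the fingers, on their centre line; the grasp point (between the pads) lies 19 mm behind it; z points along the fingers, y is the direction in which the jaws open and shut (so a half turn about z gives the same grasp; the last joint's range is limited). The gripper opens to 85 mm and grips with 20 to 120 N. Pads are 22 mm wide; open, the fingers measure 114 mm over their backs; the gripper's body (76 mm by 85 mm) begins 54 mm behind the grasp point. The pads swing forward as they close: fully open they stand 13 mm farther back than shut.
Start: joints at [-1.23, 0.359, 1.51, -0, 1.272, -0.115], TCP at [0.264, -0.539, 0.231] pointing down, gripper open.
Joint ranges: [-2.97, 2.97], [-1.01, 2.36], [0.21, 2.38], [-0.96, 4.11], [0.2, 2.71], [-2.98, 2.98]. Speed limits (rad/s): [2.39, 2.39, 3.14, 3.14, 3.14, 3.14].

## Interface

Orientations are given as a rotation vector (axis times angle).
In Python, from bench import robot gives the robot as it stands. The module is installed in compiled form; this text tells all that it offers.
- The arm moves only by the tool jog_arm, never from a script. Its argument "steps" is a list that holds one entry, the list of rows, each a list of 5 numbers: the shift along the tool's x, y, z in units of 25 mm (1.0 is 25 mm), then the turn about the tool's z in units of 6 degrees (1.0 is 6 degrees), then the closure, from 0 (fully open) to 1 (shut). In form: [[[dx, dy, dz, spin, hand], ...]]. A call has 1 to 12 rows; each row is the pose to reach, as a shift and turn from the pose measured when the call began, along the tool's axes at that moment; what a row does not reach only later rows make up. A row lasts 1/12 s, in which the tool goes at most 41.7 mm and 7.16 degrees, less where a joint would pass 70% of its speed; a pose out of reach is approached as far as the arm can. A call with a gripper value outside its range is refused whole. The fingers move at their own pace and stop on an object; the grip force is fixed at half the most. Time passes only in rows, so rows that repeat a pose let the fingers close. It gives the time, the measured TCP pose, the force and the opening at its end, in the units of the state.
- robot.get_obs(): the state, without advancing time (a new reading comes with each control period).
- robot.capture(name): name is "side" or "top"; returns a dict with "frame" (420x560x3 uint8, blue, green, red), "intrinsics" (3x3 intrinsics, pixels), "R" (3x3) and "t" (3): a world point X has camera coordinates R X + t. Camera axes: x right, y down, z forward; pixel columns grow to the right and rows downward; lengths in m; the calibration is good to about 2 mm. A picture is of the moment at which its call begins. There is no depth.
- robot.close_job(): hands the job in, once; it reports no verdict.
Trained networks look in the newest picture that a camera, given by its name, has taken for a name from the list of things; names that differ only in an ending like _2 or _b are one class to them, and where a whole thing is asked for, a point or a joint stands for the part that bears it (a point fixed in the world has none). Each returns a list of dicts, best first, with "conf" (0 to 1); they miss things now and then, are a little off and sometimes report something else, mostly with a low value. They report only what shows in the picture. A call takes as long as a camera call.
- robot.trace(thing, camera): "mask" (420x560 bool, what is visible of it) and "extent" ([left, top, right, bottom] in pixels, round what is visible of it).
- robot.pinpoint(thing, camera): "at" ([column, row] in pixels: a listed point, or the origin of a listed thing).
The state is a dict: "time_s": time; "qpos": joint angles; "joint_vel": joint speeds; "joint_efforts": joint torques, N m; "tool_pos": TCP position; "ee_rot": TCP orientation; "ft_force": force on the tool from outside, world axes, zero at the start; "ft_torque": the same for the moment, N m; "gripper_width": opening from 0.0 (shut) to 1.0 (fully open).
Only numpy, scipy, OpenCV 4.12 (cv2) and the standard library are available. Lean on these libraries where they do the work, as an engineer would, in place of code of your own. Each camera call takes 0.05 s, during which the arm holds its last target.

## Working session

There is one attempt and no reset: what is moved stays moved. The work goes in short steps, Python scripts to look and compute and a tool call to move; the robot and the scene stay as the last step left them, time stands still between calls to the robot, and variables do not carry over. Pictures are saved under pics/ and viewed, and the job is handed in when it is done.

Besides the shell and the picture viewer there is one more tool, called after ">>>" as name(argument=value, ...) on one line, values as JSON. jog_arm: Moves the arm, as the interface text tells. Its arguments: {"type":"object","properties":{"steps":{"type":"array"}},"required":["steps"]}

```bash
ls; mkdir -p pics; python3 - <<'E'
from bench import robot
import cv2
print(robot.get_obs())
for n in("top","side"):
    c=robot.capture(n); cv2.imwrite(f"pics/a_{n}.png",c["frame"]); print(n,c["intrinsics"].tolist(),c["R"].tolist(),c["t"].tolist())
E
```

```text
pics
{'time_s': 0.0, 'qpos': array([-1.23009491e+00,  3.59532126e-01,  1.51142759e+00, -6.33826744e-05,
        1.27249520e+00, -1.15107885e-01]), 'joint_vel': array([0.00050685, 0.00022003, 0.00139691, 0.00023779, 0.00184164,
       0.00092159]), 'joint_efforts': array([ 1.10628669e-03, -5.27613187e+01, -2.78621954e+01, -2.15459522e-05,
        1.31122844e-02,  1.84436777e-05]), 'tool_pos': array([ 0.26385395, -0.53811544,  0.23043928]), 'ee_rot': array([-3.05855460e+00, -7.09413581e-01,  4.23541186e-04]), 'ft_force': array([ 0.0685908 , -0.20482057,  0.10812989]), 'ft_torque': array([-0.03106167, -0.00238642, -0.01108664]), 'gripper_width': 0.9996861187623628}
top [[509.24430885606006, 0.0, 275.2917421051593], [0.0, 509.24430885606006, 208.6757619162194], [0.0, 0.0, 1.0]] [[-0.3587754258818807, -0.9334148052170615, 0.004122521663915494], [-0.7721874847723587, 0.29431761701890913, -0.5631195509598727], [0.5244107952208966, -0.20521681635262032, -0.8263651590803436]] [0.22100660047010726, 0.45836930815522786, 1.5272441799345124]
side [[465.82619013537897, 0.0, 282.5912077351074], [0.0, 465.82619013537897, 208.40640613368586], [0.0, 0.0, 1.0]] [[-0.8857172041178872, -0.46378513331834814, 0.020208524005344973], [-0.20039496967675097, 0.34271373045434395, -0.9178176044761405], [0.4187444214050459, -0.8169765290820473, -0.39648765487869103]] [0.48029968706760734, 0.1975153290553538, 1.1909422629519772]
```

View pics/a_top.png

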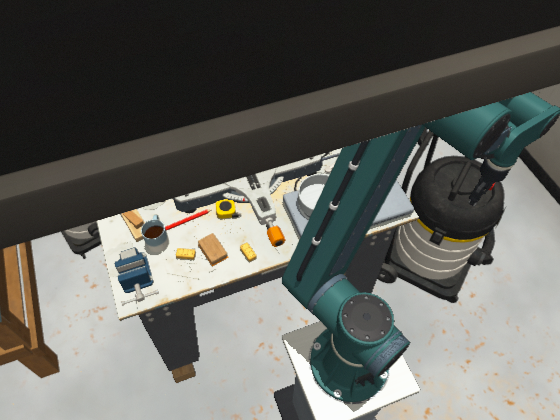

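View pics/a_side.png

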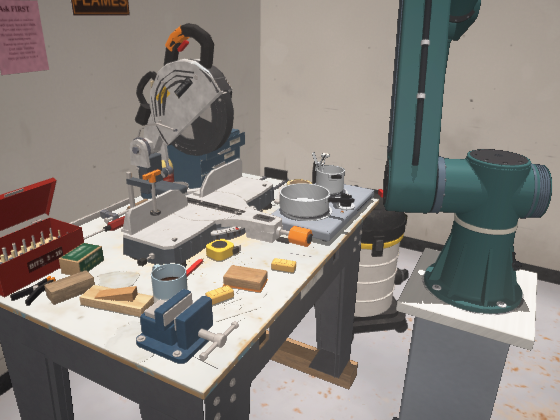

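```bash
cat > h.py <<'E'
from bench import robot
import numpy as np, cv2
from scipy.spatial.transform import Rotation as Ro
C={}
def cap(n,save=None):
    c=robot.capture(n); C[n]=c
    if save: cv2.imwrite(f"pics/{save}.png",c["frame"])
    return c
def campos(n): c=C[n]; return -c["R"].T@c["t"]
def ray(n,uv):
    c=C[n]; d=np.linalg.solve(c["intrinsics"],[uv[0],uv[1],1.]); d=c["R"].T@d; return campos(n),d/np.linalg.norm(d)
def onz(n,uv,z):
    o,d=ray(n,uv); return o+d*(z-o[2])/d[2]
def proj(n,X):
    c=C[n]; p=c["intrinsics"]@(c["R"]@np.asarray(X,float)+c["t"]); return p[:2]/p[2]
def tri(uvt,uvs):
    A=np.zeros((3,3));b=np.zeros(3);r=[]
    for n,uv in(("top",uvt),("side",uvs)):
        o,d=ray(n,uv);P=np.eye(3)-np.outer(d,d);A+=P;b+=P@o;r.append((o,d))
    X=np.linalg.solve(A,b); return X,[np.linalg.norm(np.cross(d,X-o)) for o,d in r]
def pp(thing,n,k=3):
    return [(round(float(d["conf"]),2),np.round(d["at"],1).tolist()) for d in robot.pinpoint(thing,n)[:k]]
def state():
    o=robot.get_obs(); R=Ro.from_rotvec(o["ee_rot"]).as_matrix(); return o,R
def yaw(R): # angle of the tool y (jaw) axis in world, mod 180
    return np.degrees(np.arctan2(R[1,1],R[0,1]))
def go(target,jaw=None):
    """units of jog to reach target TCP (world), jaw-axis direction deg (mod 180)"""
    o,R=state(); d=R.T@(np.asarray(target)-o["tool_pos"])/0.025
    s=0
    if jaw is not None:
        dy=(jaw-yaw(R)+90)%180-90
        s=-dy/6 # tool z is down
    print("pos",np.round(o["tool_pos"],4),"jaw",round(yaw(R),1),"q6",round(o["qpos"][5],2),"-> d",np.round(d,2),"spin",round(s,2),"(alt",round(s-30*np.sign(s or 1),2),") t",round(o["time_s"],1))
E
python3 - <<'E'
from h import *
for n in("top","side"):
    cap(n); print(n,campos(n))
    for t in["hotplate","big_disc","small_disc","thermostat_grip","wide_pan","wide_pan_grip","wide_pan_tip","milk_pan","milk_pan_grip","milk_pan_tip","thermometer","stem_tip","wax_bar_1","mug","sanding_block","tape_measure"]:
        print(t,pp(t,n,5))
o,R=state();print(R)
E
```

```text
top [-0.36766455  0.38480086  1.51926699]
hotplate []
big_disc []
small_disc []
thermostat_grip []
wide_pan [(0.81, [317.9, 200.7])]
wide_pan_grip []
wide_pan_tip []
milk_pan [(0.54, [318.4, 201.2]), (0.47, [212.7, 249.8])]
milk_pan_grip []
milk_pan_tip []
thermometer []
stem_tip []
wax_bar_1 [(0.55, [188.7, 250.2]), (0.47, [247.1, 254.0])]
mug [(0.93, [155.9, 238.9])]
sanding_block [(0.61, [209.7, 251.8])]
tape_measure []
side [-0.03370965  1.12803652  0.6437708 ]
hotplate [(0.59, [327.5, 211.2])]
big_disc []
small_disc [(0.83, [328.8, 190.9]), (0.69, [323.2, 173.8])]
thermostat_grip [(0.41, [345.7, 196.3])]
wide_pan [(0.65, [306.2, 207.0]), (0.54, [326.1, 212.5])]
wide_pan_grip [(0.96, [339.1, 198.3])]
wide_pan_tip [(0.8, [357.1, 202.0])]
milk_pan [(0.94, [329.5, 186.2]), (0.69, [326.8, 190.9])]
milk_pan_grip [(0.72, [334.7, 176.8]), (0.64, [243.9, 279.3]), (0.53, [283.4, 269.1])]
milk_pan_tip [(0.92, [338.2, 175.3]), (0.47, [281.8, 269.9])]
thermometer [(0.5, [316.2, 163.4])]
stem_tip [(0.62, [322.6, 172.0])]
wax_bar_1 [(0.74, [216.4, 298.6]), (0.29, [331.1, 186.4])]
mug [(0.87, [166.2, 300.0])]
sanding_block [(0.83, [243.7, 280.0]), (0.75, [337.6, 177.0])]
tape_measure [(0.56, [223.0, 249.1]), (0.49, [336.0, 176.9]), (0.34, [306.9, 206.9])]
[[ 8.97907165e-01  4.40184873e-01 -3.52771254e-05]
 [ 4.40184874e-01 -8.97907158e-01  1.09125488e-04]
 [ 1.63598055e-05 -1.13513014e-04 -9.99999993e-01]]
```

```bash
python3 - <<'E'
from h import *
cap("top");cap("side")
r=lambda n,uv,z:print(n,uv,np.round(onz(n,uv,z),3))
r("top",(318,200.7),.05); r("side",(306,207),.05); r("side",(328.8,190.9),.05)
r("side",(339,198),.102);r("side",(357,202),.108);r("side",(334.7,176.8),.134);r("side",(338,175),.148);r("side",(345.7,196.3),.075)
r("side",(316,163),.138)
r("top",(188.7,252),.011);r("top",(247,252),.011);r("side",(216.4,297),.011);r("side",(284,265),.011)
r("side",(243.7,278),.015);r("top",(212,248),.015);r("top",(276,237),.02);r("side",(299,236),.03);r("side",(220,249),.015)
r("side",(166,300),0)
r("top",(120,318),0);r("top",(415,213),0)
E
```

```text
top (318, 200.7) [ 0.543 -0.133  0.05 ]
side (306, 207) [ 0.533 -0.144  0.05 ]
side (328.8, 190.9) [ 0.524 -0.317  0.05 ]
side (339, 198) [ 0.425 -0.149  0.102]
side (357, 202) [ 0.36  -0.133  0.108]
side (334.7, 176.8) [ 0.478 -0.242  0.134]
side (338, 175) [ 0.461 -0.226  0.148]
side (345.7, 196.3) [ 0.434 -0.238  0.075]
side (316, 163) [ 0.587 -0.335  0.138]
top (188.7, 252) [0.528 0.348 0.011]
top (247, 252) [0.458 0.163 0.011]
side (216.4, 297) [0.525 0.372 0.011]
side (284, 265) [0.454 0.16  0.011]
side (243.7, 278) [0.51  0.274 0.015]
top (212, 248) [0.513 0.27  0.015]
top (276, 237) [0.473 0.052 0.02 ]
side (299, 236) [0.479 0.019 0.03 ]
side (220, 249) [0.649 0.177 0.015]
side (166, 300) [0.631 0.427 0.   ]
top (120, 318) [0.382 0.613 0.   ]
top (415, 213) [ 0.4   -0.455  0.   ]
```

```bash
python3 - <<'E'
import cv2
im=cv2.imread("pics/a_side.png");cv2.imwrite("pics/a_s2.png",cv2.resize(im[140:310,190:390],None,fx=4,fy=4,interpolation=cv2.INTER_CUBIC)[:600])
im=cv2.imread("pics/a_top.png");cv2.imwrite("pics/a_t2.png",cv2.resize(im[150:300,140:340],None,fx=4,fy=4,interpolation=cv2.INTER_CUBIC))
E
```

```text
(no output)
```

View pics/a_s2.png

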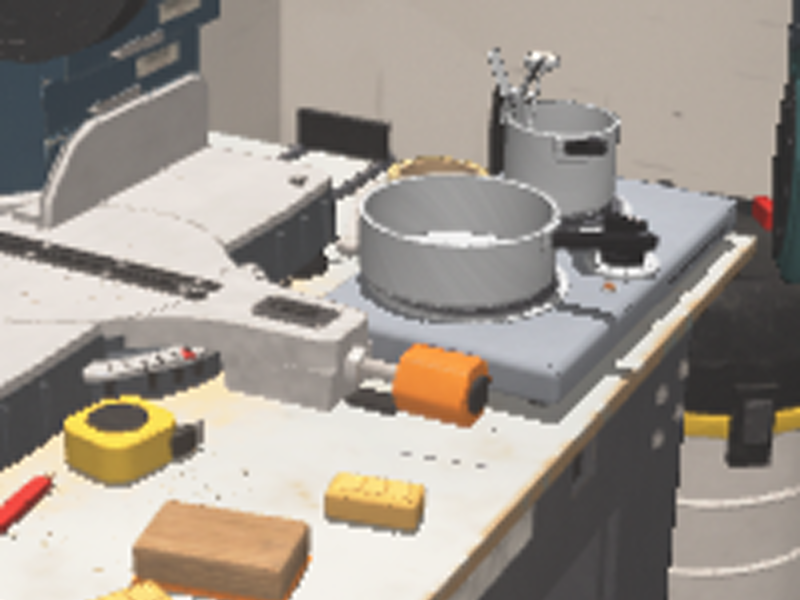

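View pics/a_t2.png

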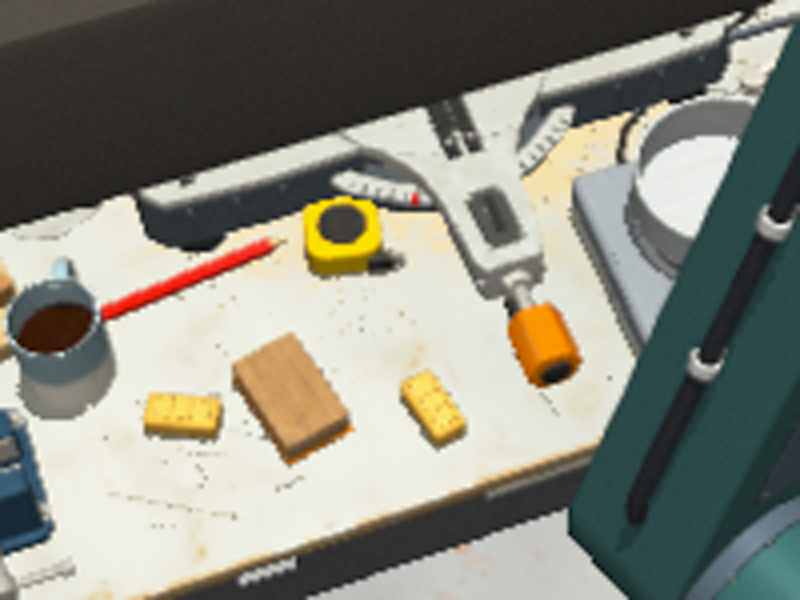

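```bash
cat >> h.py <<'E'
from scipy.optimize import minimize
def hullmask(n,polys):
    m=np.zeros((420,560),np.uint8)
    for P in polys:
        uv=np.array([proj(n,p) for p in P])*8
        h=cv2.convexHull(uv.astype(np.int32)); cv2.fillConvexPoly(m,h,1,cv2.LINE_8,3)
    return m.astype(bool)
def place(P,x,y,a,z0=0):
    c,s=np.cos(a),np.sin(a); P=np.asarray(P,float); return np.c_[x+c*P[:,0]-s*P[:,1],y+s*P[:,0]+c*P[:,1],P[:,2]+z0]
def box(dx,dy,z0,z1,cx=0,cy=0):
    return [[cx+sx*dx/2,cy+sy*dy/2,z] for sx in(-1,1) for sy in(-1,1) for z in(z0,z1)]
def cyl(r,z0,z1,k=32):
    t=np.arange(k)*2*np.pi/k; return [[r*np.cos(a),r*np.sin(a),z] for a in t for z in(z0,z1)]
def bar(r0,z0,r1,z1,w=.018,t=.013):
    return [[r,sy*w/2,z+sz*t/2] for r,z in((r0,z0),(r1,z1)) for sy in(-1,1) for sz in(-1,1)]
MODEL={"wax":[box(.064,.032,0,.022)],
 "wide_pan":[cyl(.08,0,.055),bar(.08,.044,.165,.058)],
 "milk_pan":[cyl(.05,0,.075),bar(.05,.064,.145,.098)],
 "hotplate":[box(.22,.42,0,.042)]}
def fit(model,masks,x,y,a,z0=0,ignore=None):
    """masks: {cam:mask}; ignore {cam:mask} pixels not counted"""
    polys=MODEL[model]
    def cost(p):
        c=0
        for n,m in masks.items():
            h=hullmask(n,[place(P,p[0]/100,p[1]/100,p[2],z0) for P in polys]); mm=m
            if ignore and n in ignore: h=h&~ignore[n]; mm=m&~ignore[n]
            c+=1-(h&mm).sum()/max(1,(h|mm).sum())
        return c/len(masks)
    best=None
    for aa in np.atleast_1d(a):
        S=np.array([[x*100,y*100,aa],[x*100+1.5,y*100,aa+.2],[x*100,y*100+1.5,aa-.2],[x*100-1,y*100-1,aa+.1]])
        r=minimize(cost,S[0],method="Nelder-Mead",options=dict(initial_simplex=S,xatol=.01,fatol=1e-4,maxiter=200))
        if best is None or r.fun<best.fun: best=r
    return round(best.x[0]/100,4),round(best.x[1]/100,4),round(float(np.degrees(best.x[2])),1),round(1-best.fun,3)
E
python3 - <<'E'
from h import *
cap("top");cap("side")
T=robot.trace("wax_bar_1","top");S=robot.trace("wax_bar_1","side")
for n,L in(("top",T),("side",S)):
    for d in L: print(n,round(d["conf"],2),d["extent"],d["mask"].sum())
def near(L,u):
    L=[d for d in L if abs((d["extent"][0]+d["extent"][2])/2-u)<12]; return L[0]["mask"] if L else None
for (ut,us,x,y) in((247,284,.456,.162),(188,217,.527,.355)):
    mk={n:m for n,m in(("top",near(T,ut)),("side",near(S,us))) if m is not None}
    if mk: print(list(mk),fit("wax",mk,x,y,[0,.8,1.6,2.4]))
    for n in mk: print(n,fit("wax",{n:mk[n]},x,y,[0,.8,1.6,2.4]))
go((.4,-.35,.3),0); go((.46,.16,.25),0)
E
```

```text
top 0.75 [180.8, 244.6, 195.0, 258.6] 201
top 0.62 [239.0, 243.4, 258.8, 260.2] 175
side 0.88 [204.7, 285.5, 233.3, 302.7] 310
side 0.84 [270.1, 257.7, 294.8, 273.4] 287
['top', 'side'] (np.float64(0.4581), np.float64(0.1596), 4.9, np.float64(0.772))
top (np.float64(0.4637), np.float64(0.1596), 8.6, np.float64(0.758))
side (np.float64(0.4534), np.float64(0.1619), -0.5, np.float64(0.791))
['top', 'side'] (np.float64(0.5303), np.float64(0.3591), 54.9, np.float64(0.715))
top (np.float64(0.5302), np.float64(0.3571), 53.3, np.float64(0.776))
side (np.float64(0.5258), np.float64(0.3595), 42.3, np.float64(0.672))
pos [ 0.2641 -0.5387  0.2313] jaw -63.9 q6 -0.12 -> d [ 8.2  -4.39 -2.75] spin -10.65 (alt 19.35 ) t 2.1
pos [ 0.2641 -0.5387  0.2313] jaw -63.9 q6 -0.12 -> d [ 19.34 -21.65  -0.75] spin -10.65 (alt 19.35 ) t 2.1
```

```bash
cat >> h.py <<'E'
def yellow(n,ext,pad=6):
    f=C[n]["frame"]; h=cv2.cvtColor(f,cv2.COLOR_BGR2HSV); m=(h[...,0]>15)&(h[...,0]<34)&(h[...,1]>115)&(h[...,2]>90)
    k=np.zeros_like(m); a,b,c,d=[int(v) for v in ext]; k[b-pad:d+pad,a-pad:c+pad]=1; m&=k
    q,l,st,_=cv2.connectedComponentsWithStats(m.astype(np.uint8)); 
    if q<2: return m
    m=l==(1+np.argmax(st[1:,4])); m=cv2.morphologyEx(m.astype(np.uint8),cv2.MORPH_CLOSE,np.ones((3,3)))
    return m.astype(bool)
E
python3 - <<'E'
from h import *
cap("top");cap("side")
E={"a":((239,243,259,260),(270,257,295,273),.456,.162),"b":((176,244,198,260),(204,285,234,303),.53,.358)}
for k,(et,es,x,y) in E.items():
    mk={"top":yellow("top",et),"side":yellow("side",es)}
    print(k,[m.sum() for m in mk.values()],fit("wax",mk,x,y,[0,.8,1.6,2.4]))
    for n in mk: print(n,fit("wax",{n:mk[n]},x,y,[0,.8,1.6,2.4]))
E
```

```text
a [np.int64(169), np.int64(251)] (np.float64(0.4599), np.float64(0.1614), 3.2, np.float64(0.716))
top (np.float64(0.4592), np.float64(0.1612), 3.1, np.float64(0.743))
side (np.float64(0.4563), np.float64(0.1567), 4.9, np.float64(0.701))
b [np.int64(179), np.int64(317)] (np.float64(0.525), np.float64(0.3573), 45.3, np.float64(0.675))
top (np.float64(0.5261), np.float64(0.3563), 46.0, np.float64(0.685))
side (np.float64(0.5248), np.float64(0.3576), 45.4, np.float64(0.672))
```

```bash
cat >> h.py <<'E'
def overlay(n,sets,crop,name,s=4):
    x0,y0,x1,y1=crop; im=cv2.resize(C[n]["frame"][y0:y1,x0:x1],None,fx=s,fy=s,interpolation=cv2.INTER_CUBIC)
    for P,col in sets:
        uv=np.array([proj(n,p) for p in P]); uv=((uv+.5-[x0,y0])*s).astype(np.int32)
        cv2.polylines(im,[cv2.convexHull(uv)],True,col,1)
    cv2.imwrite(f"pics/{name}.png",im)
E
python3 - <<'E'
from h import *
cap("top");cap("side")
s=[(place(MODEL["wax"][0],.46,.161,np.radians(3.2)),(255,0,0)),(place(MODEL["wax"][0],.525,.357,np.radians(45)),(255,0,0))]
overlay("top",s,(160,225,280,285),"ot",4);overlay("side",s,(190,240,310,315),"os",5)
a=cv2.imread("pics/ot.png");b=cv2.imread("pics/os.png")
w=np.zeros((a.shape[0]+b.shape[0],600,3),np.uint8);w[:a.shape[0],:a.shape[1]]=a;w[a.shape[0]:,:b.shape[1]]=b;cv2.imwrite("pics/o1.png",w[:600] if 0 else cv2.resize(w,None,fx=.9,fy=.9))
print(w.shape)
E
```

```text
(615, 600, 3)
```

View pics/o1.png

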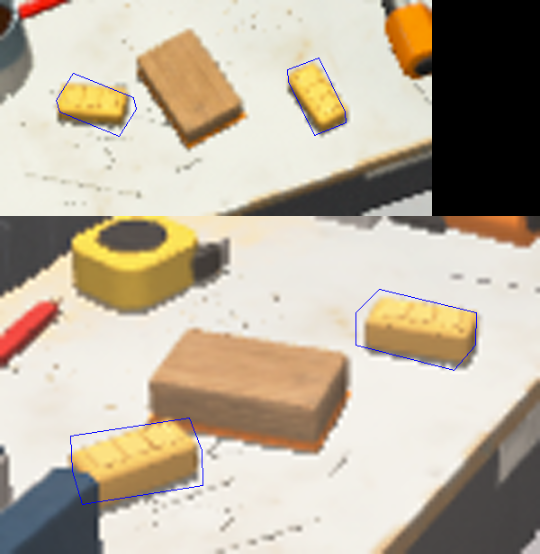

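```bash
python3 - <<'E'
from h import *
cap("top");cap("side")
T=robot.trace("wax_bar_1","top");S=robot.trace("wax_bar_1","side")
E={"a":((239,243,259,260),(270,257,295,273),.456,.162),"b":((176,244,198,260),(204,285,234,303),.53,.358)}
f=C["top"]["frame"]; print(cv2.cvtColor(f,cv2.COLOR_BGR2HSV)[250,174:204].tolist())
for sc in(.88,.94):
  MODEL["wax"]=[box(.064*sc,.032*sc,0.001,.0215)]
  for k,(et,es,x,y) in E.items():
    mk={"top":yellow("top",et),"side":yellow("side",es)}
    print(k,[m.sum() for m in mk.values()],fit("wax",mk,x,y,[0,.8,1.6,2.4]))
    for n in mk: print(n,fit("wax",{n:mk[n]},x,y,[0,.8,1.6,2.4]))
go((.4,-.3,.3),0)
E
```

```text
[[28, 23, 192], [30, 13, 235], [20, 54, 220], [22, 176, 244], [24, 169, 250], [24, 155, 251], [24, 153, 251], [24, 154, 252], [24, 160, 250], [21, 171, 242], [25, 156, 252], [24, 155, 252], [24, 154, 251], [24, 161, 250], [22, 169, 246], [25, 151, 250], [22, 167, 241], [22, 164, 240], [22, 158, 242], [22, 170, 246], [21, 145, 239], [24, 58, 226], [28, 13, 241], [30, 12, 240], [30, 12, 240], [30, 12, 240], [30, 14, 230], [17, 57, 129], [14, 180, 116], [16, 127, 122]]
a [np.int64(168), np.int64(251)] (np.float64(0.4565), np.float64(0.1606), 12.5, np.float64(0.854))
top (np.float64(0.4581), np.float64(0.1603), 3.9, np.float64(0.877))
side (np.float64(0.4562), np.float64(0.1598), 3.0, np.float64(0.863))
b [np.int64(179), np.int64(315)] (np.float64(0.5263), np.float64(0.3577), 44.9, np.float64(0.752))
top (np.float64(0.5285), np.float64(0.3593), 44.9, np.float64(0.771))
side (np.float64(0.5263), np.float64(0.3567), 46.0, np.float64(0.773))
a [np.int64(168), np.int64(251)] (np.float64(0.4578), np.float64(0.1608), 3.5, np.float64(0.788))
top (np.float64(0.4607), np.float64(0.1607), 5.5, np.float64(0.836))
side (np.float64(0.456), np.float64(0.1564), 6.1, np.float64(0.774))
b [np.int64(179), np.int64(315)] (np.float64(0.5257), np.float64(0.3584), 44.4, np.float64(0.73))
top (np.float64(0.5268), np.float64(0.358), 45.8, np.float64(0.742))
side (np.float64(0.5262), np.float64(0.3568), 45.1, np.float64(0.737))
pos [ 0.2641 -0.5387  0.2313] jaw -63.9 q6 -0.12 -> d [ 9.08 -6.18 -2.75] spin -10.65 (alt 19.35 ) t 2.5
```

```bash
python3 - <<'E'
from h import *
go((.45,-.2,.3),-87)
E
```

```text
pos [ 0.2641 -0.5387  0.2313] jaw -63.9 q6 -0.12 -> d [12.64 -8.89 -2.75] spin 3.85 (alt -26.15 ) t 2.5
```

>>> jog_arm(steps=[[[1.2, -0.8, -0.7, 0.4, 0], [2.5, -1.7, -1.5, 0.8, 0], [3.7, -2.6, -2.2, 1.2, 0], [5, -3.5, -2.7, 1.6, 0], [6.3, -4.4, -2.7, 2, 0], [7.6, -5.3, -2.7, 2.4, 0], [8.9, -6.2, -2.7, 2.8, 0], [10.1, -7.1, -2.7, 3.2, 0], [11.4, -8, -2.7, 3.5, 0], [12.6, -8.9, -2.7, 3.8, 0], [12.6, -8.9, -2.7, 3.8, 0]]])

```text
time_s: 3.42
tool_pos: [0.4511, -0.1945, 0.299]
ee_rot: [-3.137, -0.096, -0.003]
ft_force: [-0.5, 0.2, -0.5]
gripper_width: 1.004
```

```bash
python3 - <<'E'
from h import *
go((.458,.161,.25),-86.5)
E
```

```text
pos [ 0.4511 -0.1945  0.299 ] jaw -86.5 q6 0.96 -> d [  1.14 -14.17   2.01] spin 0.0 (alt -30.0 ) t 3.4
```

>>> jog_arm(steps=[[[0.1, -1.5, 0, 0, 0], [0.2, -3, 0, 0, 0], [0.3, -4.6, 0.2, 0, 0], [0.4, -6.2, 0.5, 0, 0], [0.6, -7.8, 0.8, 0, 0], [0.7, -9.4, 1.1, 0, 0], [0.8, -11, 1.4, 0, 0], [1, -12.6, 1.7, 0, 0], [1.1, -14.2, 2, 0, 0], [1.1, -14.2, 2, 0, 0]]])

```text
time_s: 4.25
tool_pos: [0.4559, 0.1675, 0.2491]
ee_rot: [-3.133, -0.105, -0.001]
ft_force: [-0.0, 0.3, -0.9]
gripper_width: 1.0
```

```bash
python3 - <<'E'
from h import *
cap("top","b_top");cap("side","b_side")
for n in("top","side"):
    for t in["hotplate","big_disc","small_disc","thermostat_grip","wide_pan","wide_pan_grip","wide_pan_tip","milk_pan","milk_pan_grip","milk_pan_tip","thermometer","stem_tip","wax_bar_1"]:
        print(n,t,pp(t,n,3))
im=C["top"]["frame"];cv2.imwrite("pics/b_t2.png",cv2.resize(im[120:270,250:450],None,fx=4,fy=4,interpolation=cv2.INTER_CUBIC))
E
```

```text
top hotplate [(0.65, [348.1, 206.8])]
top big_disc [(0.54, [338.3, 228.6]), (0.35, [349.2, 205.9])]
top small_disc [(0.76, [371.0, 189.2])]
top thermostat_grip [(0.56, [357.6, 214.6]), (0.35, [155.7, 236.8])]
top wide_pan [(0.8, [317.0, 199.5])]
top wide_pan_grip [(0.64, [367.7, 189.1]), (0.53, [337.8, 223.2])]
top wide_pan_tip [(0.56, [339.4, 228.0]), (0.48, [371.1, 185.7])]
top milk_pan [(0.63, [368.5, 186.0])]
top milk_pan_grip [(0.57, [359.5, 190.3])]
top milk_pan_tip [(0.9, [352.5, 198.1])]
top thermometer []
top stem_tip [(0.71, [339.2, 226.3])]
top wax_bar_1 [(0.72, [186.0, 254.3]), (0.51, [247.0, 254.0]), (0.21, [355.1, 200.0])]
side hotplate [(0.77, [326.4, 214.5])]
side big_disc [(0.69, [168.7, 299.8])]
side small_disc [(0.96, [326.1, 189.2]), (0.45, [338.9, 176.6]), (0.31, [306.2, 206.6])]
side thermostat_grip [(0.4, [345.6, 197.6])]
side wide_pan [(0.65, [304.8, 208.1])]
side wide_pan_grip [(0.67, [342.0, 199.8]), (0.64, [170.6, 297.2]), (0.5, [280.6, 270.8])]
side wide_pan_tip [(0.65, [354.3, 198.9])]
side milk_pan [(0.56, [330.3, 186.9]), (0.55, [216.3, 298.9])]
side milk_pan_grip [(0.94, [334.3, 174.6])]
side milk_pan_tip [(0.65, [337.7, 175.5])]
side thermometer [(0.62, [320.4, 165.9])]
side stem_tip [(0.65, [322.7, 174.0])]
side wax_bar_1 [(0.71, [280.6, 269.5]), (0.7, [218.0, 296.4]), (0.57, [318.4, 175.7])]
```

View pics/b_t2.png

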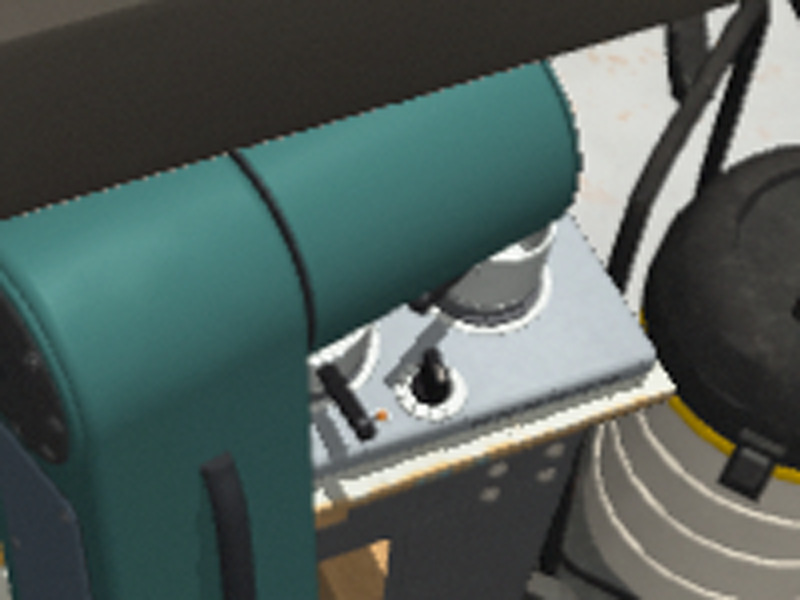

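View pics/b_side.png

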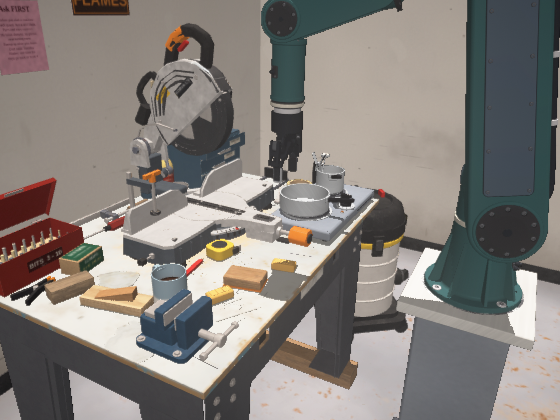

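```bash
python3 - <<'E'
from h import *
E={"a":((239,243,259,260),(270,257,295,273),.456,.162),"b":((176,244,198,260),(204,285,234,303),.53,.358)}
cap("top")
for sc in(.88,):
  MODEL["wax"]=[box(.064*sc,.032*sc,0.001,.0215)]
  for k,(et,es,x,y) in E.items():
    mk={"top":yellow("top",et)}
    print(k,[m.sum() for m in mk.values()],[fit("wax",mk,x,y,[a]) for a in(-.3,0,.3,.6,.9,1.1,1.3)])
go((.458,.161,.06),-86)
go((.458,.161,.004),-86)
E
```

```text
a [np.int64(111)] [(np.float64(0.4655), np.float64(0.168), -15.5, np.float64(0.63)), (np.float64(0.4612), np.float64(0.1624), 3.3, np.float64(0.611)), (np.float64(0.4605), np.float64(0.1612), 21.4, np.float64(0.568)), (np.float64(0.4601), np.float64(0.1667), 34.0, np.float64(0.481)), (np.float64(0.471), np.float64(0.1721), 51.9, np.float64(0.414)), (np.float64(0.465), np.float64(0.1663), 65.1, np.float64(0.405)), (np.float64(0.474), np.float64(0.1756), 76.0, np.float64(0.387))]
b [np.int64(178)] [(np.float64(0.5203), np.float64(0.3557), -19.2, np.float64(0.413)), (np.float64(0.533), np.float64(0.3561), 5.8, np.float64(0.449)), (np.float64(0.5321), np.float64(0.3574), 22.0, np.float64(0.604)), (np.float64(0.5276), np.float64(0.361), 36.2, np.float64(0.717)), (np.float64(0.5279), np.float64(0.359), 50.1, np.float64(0.835)), (np.float64(0.528), np.float64(0.3595), 61.2, np.float64(0.868)), (np.float64(0.5252), np.float64(0.3608), 70.0, np.float64(0.85))]
pos [0.4568 0.1616 0.2501] jaw -86.5 q6 1.7 -> d [0.03 0.05 7.61] spin -0.08 (alt 29.92 ) t 5.7
pos [0.4568 0.1616 0.2501] jaw -86.5 q6 1.7 -> d [0.03 0.06 9.85] spin -0.08 (alt 29.92 ) t 5.7
```

>>> jog_arm(steps=[[[0.03, 0.05, 1.6, 0, 0], [0.03, 0.05, 3.2, 0, 0.2], [0.03, 0.05, 4.8, 0, 0.2], [0.03, 0.05, 6.4, 0, 0.2], [0.03, 0.05, 7.6, 0, 0.2], [0.03, 0.05, 8.6, 0, 0.2], [0.03, 0.05, 9.3, 0, 0.2], [0.03, 0.05, 9.8, 0, 0.2], [0.03, 0.05, 9.85, 0, 0.2], [0.03, 0.05, 9.85, 0, 0.2], [0.03, 0.05, 9.85, 0, 0.6], [0.03, 0.05, 9.85, 0, 1]]])

```text
time_s: 6.7
tool_pos: [0.459, 0.1614, 0.0049]
ee_rot: [-3.137, -0.096, -0.006]
ft_force: [0.3, 0.1, -0.2]
gripper_width: 0.528
```

>>> jog_arm(steps=[[[0, 0, 0, 0, 1], [0, 0, 0, 0, 1], [0, 0, 0, 0, 1], [0, 0, 0, 0, 1], [0, 0, 0, 0, 1], [0, 0, 0, 0, 1]]])

```text
time_s: 7.2
tool_pos: [0.4599, 0.1616, 0.006]
ee_rot: [-3.136, -0.096, -0.009]
ft_force: [-0.6, -0.7, 7.9]
gripper_width: 0.376
```

```bash
python3 - <<'E'
from h import *
print(robot.get_obs()["gripper_width"])
cap("side","c_side")
im=C["side"]["frame"];cv2.imwrite("pics/c_s2.png",cv2.resize(im[140:310,190:390],None,fx=3,fy=3,interpolation=cv2.INTER_CUBIC))
E
```

```text
0.375905005478698
```

View pics/c_s2.png

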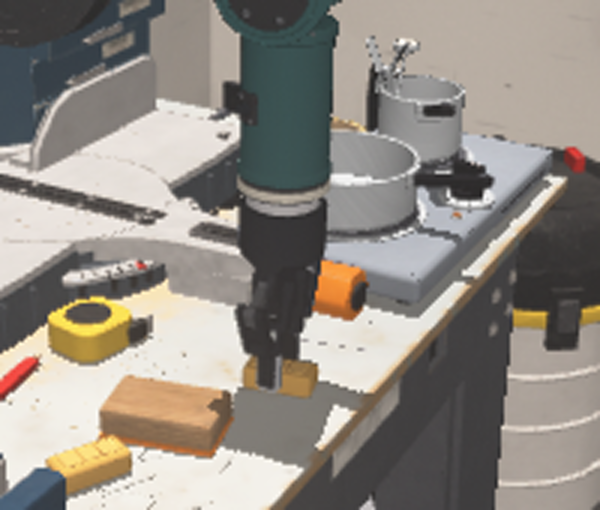

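```bash
python3 - <<'E'
from h import *
go((.46,.16,.25))
cap("side");cap("top")
for n in("side","top"):
  for t in("wide_pan","milk_pan","hotplate"):
    for d in robot.trace(t,n)[:2]: print(n,t,round(d["conf"],2),d["extent"],d["mask"].sum())
E
```

```text
pos [0.4599 0.1616 0.0061] jaw -86.5 q6 1.7 -> d [ 0.06  0.03 -9.76] spin 0 (alt -30 ) t 7.2
side wide_pan 0.61 [300.6, 185.2, 352.8, 221.0] 926
side milk_pan 0.6 [318.0, 162.2, 347.1, 195.7] 668
side hotplate 0.75 [300.1, 184.7, 372.9, 239.1] 1751
top wide_pan 0.75 [298.2, 173.6, 347.0, 228.8] 1728
top milk_pan 0.93 [350.5, 164.4, 390.5, 200.0] 848
top hotplate 0.85 [283.5, 162.7, 415.0, 245.7] 4331
```

>>> jog_arm(steps=[[[0, 0, -0.8, 0, 1], [0, 0, -2.4, 0, 1], [0, 0, -4, 0, 1], [0, 0, -5.6, 0, 1], [0, 0, -7.2, 0, 1], [0, 0, -8.8, 0, 1], [0, 0, -9.7, 0, 1], [0, 0, -9.7, 0, 1]]])

```text
time_s: 8.32
tool_pos: [0.4619, 0.1614, 0.2547]
ee_rot: [-3.134, -0.096, -0.027]
ft_force: [1.3, 0.7, 0.5]
gripper_width: 0.373
```

```bash
python3 - <<'E'
from h import *
print(robot.get_obs()["gripper_width"])
cap("side");cap("top")
E
python3 - <<'E'
from h import *
cap("side","d_side");cap("top","d_top")
P={}
for t in("wide_pan","milk_pan","hotplate"):
    for n in("side","top"):
      for d in robot.trace(t,n)[:2]: 
        print(n,t,round(d["conf"],2),d["extent"],d["mask"].sum()); P.setdefault((t,n),d["mask"])
np.savez_compressed("m.npz",**{f"{a}|{b}":m for (a,b),m in P.items()})
print(fit("wide_pan",{"side":P["wide_pan","side"]},.536,-.14,[3.1,2.8,-2.8],.05))
E
```

```text
0.3733874347685767
side wide_pan 0.92 [282.3, 183.1, 352.2, 219.4] 1513
top wide_pan 0.55 [326.6, 203.2, 343.7, 230.1] 215
top wide_pan 0.45 [353.0, 175.7, 386.8, 198.2] 308
side milk_pan 0.77 [316.6, 163.8, 344.4, 196.5] 627
side milk_pan 0.33 [202.9, 284.1, 235.0, 302.8] 325
top milk_pan 0.31 [353.4, 208.0, 364.3, 221.5] 115
top hotplate 0.91 [327.2, 175.4, 414.9, 238.0] 2434
top hotplate 0.61 [352.0, 211.3, 361.2, 221.5] 105
(np.float64(0.5421), np.float64(-0.1482), 173.1, np.float64(0.879))
```

```bash
python3 - <<'E'
from h import *
go((.54,-.116,.25));go((.54,-.116,.064))
E
```

```text
pos [0.458  0.1605 0.2475] jaw -86.5 q6 1.7 -> d [ 2.6  11.24 -0.13] spin 0 (alt -30 ) t 8.8
pos [0.458  0.1605 0.2475] jaw -86.5 q6 1.7 -> d [ 2.57 11.27  7.31] spin 0 (alt -30 ) t 8.8
```

>>> jog_arm(steps=[[[0.3, 1.3, 0, 0, 1], [0.6, 2.7, 0, 0, 1], [1, 4.2, 0, 0, 1], [1.3, 5.7, 0, 0, 1], [1.7, 7.2, 0, 0, 1], [2, 8.7, 0, 0, 1], [2.3, 10, 0, 0, 1], [2.6, 11.2, 0, 0, 1], [2.6, 11.25, 0, 0, 1], [2.6, 11.25, 0, 0, 1]]])

```text
time_s: 9.65
tool_pos: [0.5404, -0.1179, 0.2461]
ee_rot: [-3.136, -0.092, -0.005]
ft_force: [0.2, 1.2, -0.5]
gripper_width: 0.372
```

```bash
python3 - <<'E'
from h import *
cap("side","e_side");cap("top","e_top");go((.54,-.116,.064))
im=C["side"]["frame"];cv2.imwrite("pics/e_s2.png",cv2.resize(im[140:290,220:400],None,fx=3,fy=3,interpolation=cv2.INTER_CUBIC))
E
```

```text
pos [ 0.5395 -0.1156  0.2462] jaw -86.5 q6 1.17 -> d [0.   0.05 7.29] spin 0 (alt -30 ) t 9.8
```

View pics/e_s2.png

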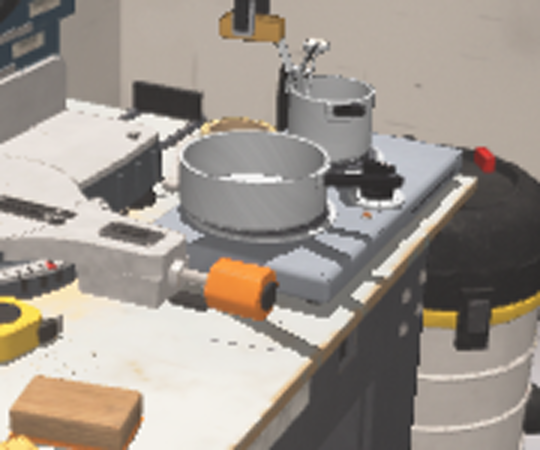

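View pics/e_top.png

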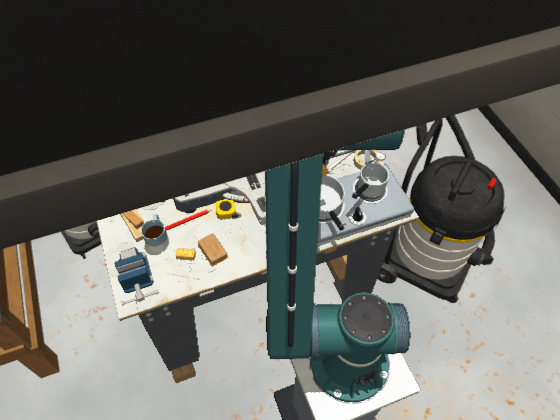

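```bash
python3 - <<'E'
from h import *
cap("side");cap("top")
for n in("side","top"):
  for t in("wide_pan_grip","wide_pan_tip","milk_pan_grip","milk_pan_tip","milk_pan","wide_pan","thermometer","stem_tip","thermostat_grip"): print(n,t,pp(t,n,2))
P={}
for t in("wide_pan","milk_pan","hotplate","thermometer"):
    for n in("side","top"):
      for d in robot.trace(t,n)[:2]: 
        print(n,t,round(d["conf"],2),d["extent"],d["mask"].sum()); P.setdefault((t,n),d["mask"])
for n in("top","side"):
  print(n,fit("milk_pan",{n:P["milk_pan",n]},.53,-.32,[2.3,2,1.6,2.7],.05))
print(fit("milk_pan",{n:P["milk_pan",n] for n in("top","side")},.53,-.32,[2.3,2,1.6,2.7],.05))
print(fit("wide_pan",{"side":P["wide_pan","side"]},.54,-.142,[3.1,2.8,-2.8],.05))
im=C["top"]["frame"];cv2.imwrite("pics/e_t2.png",cv2.resize(im[130:260,300:440],None,fx=5,fy=5,interpolation=cv2.INTER_CUBIC)[:600])
E
```

```text
side wide_pan_grip [(0.85, [342.7, 198.6]), (0.52, [345.8, 196.6])]
side wide_pan_tip [(0.56, [357.7, 198.9])]
side milk_pan_grip [(0.7, [336.4, 176.2]), (0.41, [342.7, 201.8])]
side milk_pan_tip [(0.77, [339.3, 175.9])]
side milk_pan [(0.82, [331.7, 186.5]), (0.54, [327.2, 192.9])]
side wide_pan []
side thermometer [(0.7, [319.5, 161.3]), (0.53, [358.3, 198.8])]
side stem_tip [(0.53, [323.3, 172.1])]
side thermostat_grip [(0.59, [343.9, 196.1])]
top wide_pan_grip [(0.97, [339.0, 221.5]), (0.68, [345.9, 206.5])]
top wide_pan_tip [(0.21, [338.7, 222.4])]
top milk_pan_grip [(0.88, [357.7, 191.3])]
top milk_pan_tip [(0.72, [353.1, 198.6])]
top milk_pan [(0.62, [370.6, 188.4])]
top wide_pan [(0.7, [320.5, 201.6])]
top thermometer [(0.74, [370.2, 160.7]), (0.35, [339.3, 228.8])]
top stem_tip [(0.74, [370.1, 170.7])]
top thermostat_grip [(0.66, [358.6, 212.1])]
side wide_pan 0.76 [282.7, 183.6, 353.6, 218.2] 1603
side wide_pan 0.38 [291.6, 146.1, 314.2, 155.9] 121
top wide_pan 0.85 [316.6, 175.6, 342.6, 229.8] 986
side milk_pan 0.91 [318.3, 162.9, 346.3, 195.6] 672
side milk_pan 0.65 [278.6, 182.4, 353.8, 217.6] 1428
top milk_pan 0.98 [350.1, 163.1, 391.0, 198.5] 855
side hotplate 0.7 [274.3, 185.7, 374.6, 239.8] 2098
top hotplate 0.66 [321.2, 163.4, 413.8, 241.4] 2920
side thermometer 0.6 [314.5, 154.8, 333.0, 170.9] 127
top thermometer 0.58 [364.8, 151.4, 387.0, 168.0] 205
top (np.float64(0.5368), np.float64(-0.3424), 120.0, np.float64(0.847))
side (np.float64(0.534), np.float64(-0.3433), 117.7, np.float64(0.826))
(np.float64(0.5364), np.float64(-0.344), 120.7, np.float64(0.83))
(np.float64(0.5413), np.float64(-0.1488), 174.1, np.float64(0.918))
```

View pics/e_t2.png

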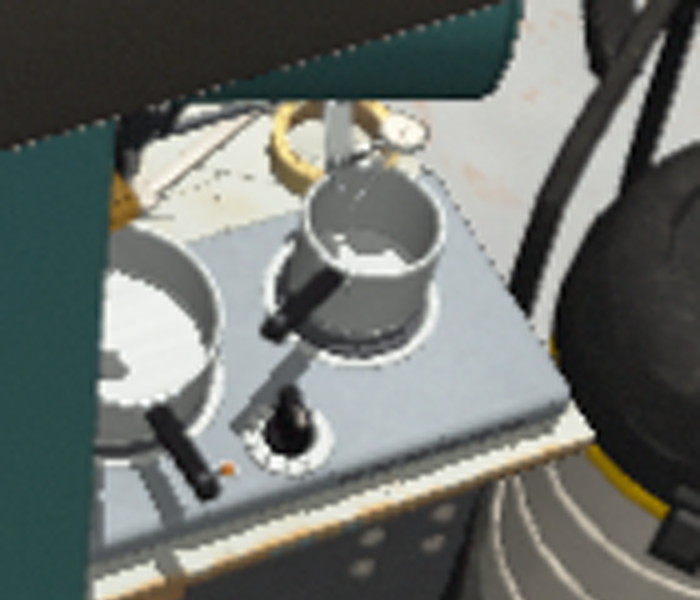

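```bash
python3 - <<'E'
from h import *
go((.541,-.121,.063))
E
```

```text
pos [ 0.5401 -0.1162  0.2468] jaw -86.5 q6 1.17 -> d [-0.01  0.22  7.35] spin 0 (alt -30 ) t 11.2
```

>>> jog_arm(steps=[[[0, 0.1, 1.2, 0, 1], [0, 0.2, 2.6, 0, 1], [0, 0.2, 4, 0, 1], [0, 0.2, 5.2, 0, 1], [0, 0.2, 6.2, 0, 1], [0, 0.2, 6.8, 0, 1], [0, 0.2, 7.2, 0, 1], [0, 0.2, 7.35, 0, 1], [0, 0.2, 7.35, 0, 1], [0, 0.2, 7.35, 0, 0.5], [0, 0.2, 7.35, 0, 0.4], [0, 0.2, 7.35, 0, 0.4]]])

```text
time_s: 12.15
tool_pos: [0.5422, -0.1209, 0.0643]
ee_rot: [-3.137, -0.096, -0.01]
ft_force: [-0.0, 0.6, -0.6]
gripper_width: 0.595
```

```bash
python3 - <<'E'
from h import *
cap("side")
im=C["side"]["frame"];cv2.imwrite("pics/f_s2.png",cv2.resize(im[140:290,220:400],None,fx=3,fy=3,interpolation=cv2.INTER_CUBIC))
E
```

```text
(no output)
```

View pics/f_s2.png

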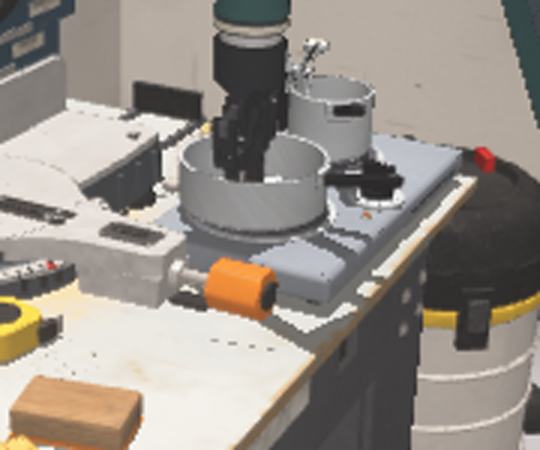

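>>> jog_arm(steps=[[[0, 0, -1, 0, 0.4], [0, 0, -2.4, 0, 0.4], [0, 0, -4, 0, 0.4], [0, 0, -5.6, 0, 0.4], [0, 0, -7, 0, 0.4], [0, 0, -7.4, 0, 0.4]]])

```text
time_s: 12.7
tool_pos: [0.544, -0.1224, 0.2562]
ee_rot: [3.139, 0.097, 0.025]
ft_force: [1.4, 0.2, -0.4]
gripper_width: 0.601
```

```bash
python3 - <<'E'
from h import *
cap("side");cap("top","g_top")
for p in((120,270),(148,258),(148,285),(120,252)): print(p,onz("top",p,.05)[:2],onz("top",p,.1)[:2])
f=C["top"]["frame"];MODEL["wax"]=[box(.064*.9,.032*.9,0.001,.0215)]
et,es=(176,244,198,260),(204,285,234,303)
mk={"top":yellow("top",et),"side":yellow("side",es)}
print([m.sum() for m in mk.values()])
for k in(["top"],["side"],["top","side"]): print(k,fit("wax",{n:mk[n] for n in k},.527,.359,[.9,1.1,1.3]))
go((.527,.359,.25),-29)
cv2.imwrite("pics/g_t2.png",cv2.resize(f[200:310,100:280],None,fx=4,fy=4,interpolation=cv2.INTER_CUBIC))
f=C["side"]["frame"]
cv2.imwrite("pics/g_s2.png",cv2.resize(f[240:380,120:300],None,fx=4,fy=4,interpolation=cv2.INTER_CUBIC))
E
```

```text
(120, 270) [0.51975141 0.57327812] [0.48955214 0.56686413]
(148, 258) [0.5307815  0.47910772] [0.50020686 0.47589841]
(148, 285) [0.43538947 0.50116502] [0.40806108 0.49720508]
(120, 252) [0.58572944 0.56010505] [0.55328489 0.55413935]
[np.int64(178), np.int64(317)]
['top'] (np.float64(0.5282), np.float64(0.3604), 53.1, np.float64(0.839))
['side'] (np.float64(0.5228), np.float64(0.3589), 72.4, np.float64(0.813))
['top', 'side'] (np.float64(0.5243), np.float64(0.3603), 71.6, np.float64(0.818))
pos [ 0.5428 -0.122   0.2527] jaw -86.5 q6 1.16 -> d [  0.55 -19.24   0.11] spin -9.58 (alt 20.42 ) t 12.8
```

View pics/g_t2.png

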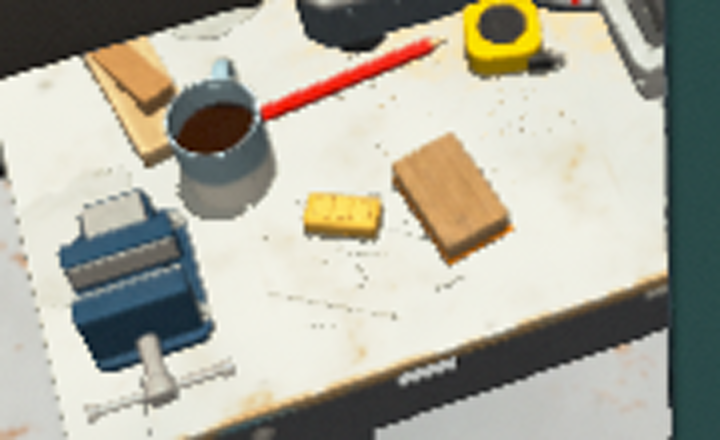

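View pics/g_s2.png

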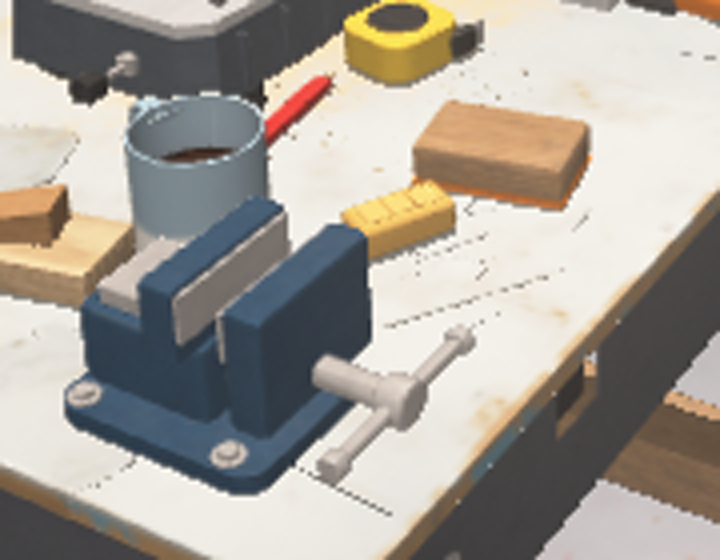

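```bash
python3 - <<'E'
from h import *
cap("side");cap("top")
def y(n,a,b,z):
    d=onz(n,b,z)-onz(n,a,z); print(n,np.degrees(np.arctan2(d[1],d[0])),np.linalg.norm(d))
y("top",(176.2,257.5),(194.5,259.5),.002)
y("top",(177.5,248.4),(195.2,249.6),.022)
y("side",(213,297.5),(233.7,291.2),.018)
y("side",(212,304),(233.7,297.5),.002)
E
```

```text
top -117.88605619061782 0.06296728114684985
top -115.31190471286088 0.06027890660832557
side -121.12722060757174 0.05340024794976725
side -122.1189964724134 0.055700015731674386
```

```bash
python3 - <<'E'
from h import *
cap("top")
for p in((198.3,241.5),(213,233.5),(228,255),(212,262)): print(onz("top",p,.029))
go((.526,.3595,.25),-29);
E
```

```text
[0.54532848 0.30690321 0.029     ]
[0.55800446 0.25101913 0.029     ]
[0.4597912  0.22904662 0.029     ]
[0.45354684 0.28657378 0.029     ]
pos [ 0.5397 -0.1209  0.2476] jaw -86.5 q6 1.16 -> d [  0.64 -19.21  -0.03] spin -9.58 (alt 20.42 ) t 12.9
```

>>> jog_arm(steps=[[[0, -1.2, 0, -0.8, 0.3], [0.05, -2.8, 0, -1.6, 0.3], [0.1, -4.4, 0, -2.5, 0.3], [0.15, -6, 0, -3.4, 0.3], [0.2, -7.6, 0, -4.3, 0.3], [0.25, -9.2, 0, -5.2, 0.3], [0.3, -10.8, 0, -6.1, 0.3], [0.35, -12.4, 0, -7, 0.3], [0.4, -14, 0, -7.9, 0.3], [0.45, -15.6, 0, -8.8, 0.3], [0.5, -17.4, 0, -9.6, 0.3], [0.5, -19, 0, -9.6, 0.3]]])

```text
time_s: 13.95
tool_pos: [0.5215, 0.3536, 0.2464]
ee_rot: [-2.7, -1.602, -0.0]
ft_force: [0.2, -0.9, 0.5]
gripper_width: 0.699
```

```bash
python3 - <<'E'
from h import *
cap("top")
go((.526,.3595,.08),-29);go((.526,.3595,.006),-29)
E
```

```text
pos [0.5208 0.3616 0.2465] jaw -28.7 q6 0.99 -> d [-0.02  0.25  6.66] spin 0.06 (alt -29.94 ) t 14.0
pos [0.5208 0.3616 0.2465] jaw -28.7 q6 0.99 -> d [-0.04  0.26  9.62] spin 0.06 (alt -29.94 ) t 14.0
```

>>> jog_arm(steps=[[[0, 0.15, 1.4, 0, 0.3], [0, 0.25, 3, 0, 0.3], [0, 0.25, 4.6, 0, 0.3], [0, 0.25, 6.2, 0, 0.3], [0, 0.25, 7.4, 0, 0.3], [0, 0.25, 8.4, 0, 0.3], [0, 0.25, 9.1, 0, 0.3], [0, 0.25, 9.5, 0, 0.3], [0, 0.25, 9.62, 0, 0.3], [0, 0.25, 9.62, 0, 0.3], [0, 0.25, 9.62, 0, 0.6], [0, 0.25, 9.62, 0, 1]]])

```text
time_s: 15.0
tool_pos: [0.5271, 0.3611, 0.0072]
ee_rot: [-2.696, -1.599, -0.01]
ft_force: [-0.6, -0.1, 0.4]
gripper_width: 0.425
```

>>> jog_arm(steps=[[[0, 0, 0, 0, 1], [0, 0, 0, 0, 1], [0, 0, 0, 0, 1], [0, 0, 0, 0, 1], [0, 0, 0, 0, 1]]])

```text
time_s: 15.42
tool_pos: [0.5275, 0.3612, 0.0079]
ee_rot: [-2.696, -1.599, -0.011]
ft_force: [-0.7, 0.2, 5.2]
gripper_width: 0.359
```

>>> jog_arm(steps=[[[0, 0, -0.8, 0, 1], [0, 0, -2.4, 0, 1], [0, 0, -4, 0, 1], [0, 0, -5.6, 0, 1], [0, 0, -7.2, 0, 1], [0, 0, -8.8, 0, 1], [0, 0, -9.7, 0, 1], [0, 0, -9.7, 0, 1]]])

```text
time_s: 16.08
tool_pos: [0.53, 0.3605, 0.2573]
ee_rot: [-2.696, -1.599, -0.029]
ft_force: [0.7, 0.2, -1.2]
gripper_width: 0.355
```

```bash
python3 - <<'E'
from h import *
cap("side");cap("top","i_top")
f=C["side"]["frame"]
cv2.imwrite("pics/i_s2.png",cv2.resize(f[140:340,150:390],None,fx=3,fy=3,interpolation=cv2.INTER_CUBIC))
f=C["top"]["frame"];cv2.imwrite("pics/i_t2.png",cv2.resize(f[120:280,240:420],None,fx=4,fy=4,interpolation=cv2.INTER_CUBIC)[:600])
go((.52,.36,.25),-86)
E
```

```text
pos [0.5272 0.359  0.2513] jaw -28.7 q6 0.98 -> d [-0.1  -0.27  0.05] spin 9.56 (alt -20.44 ) t 16.2
```

View pics/i_s2.png

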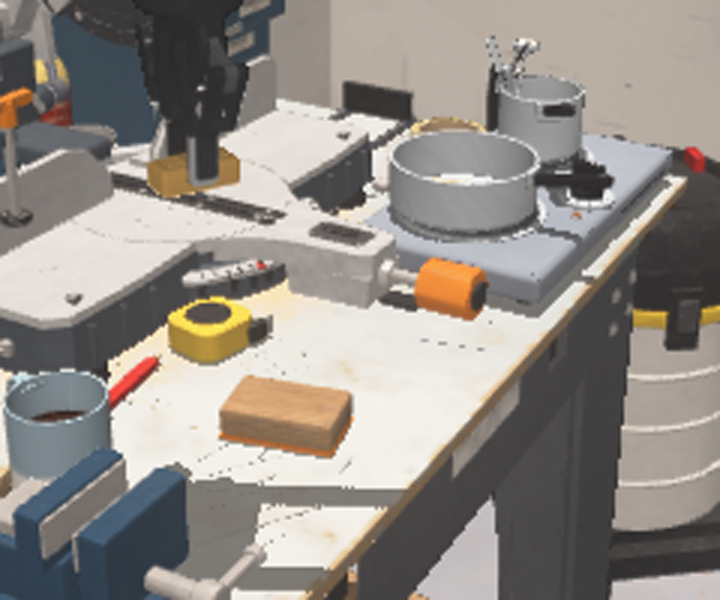

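View pics/i_t2.png

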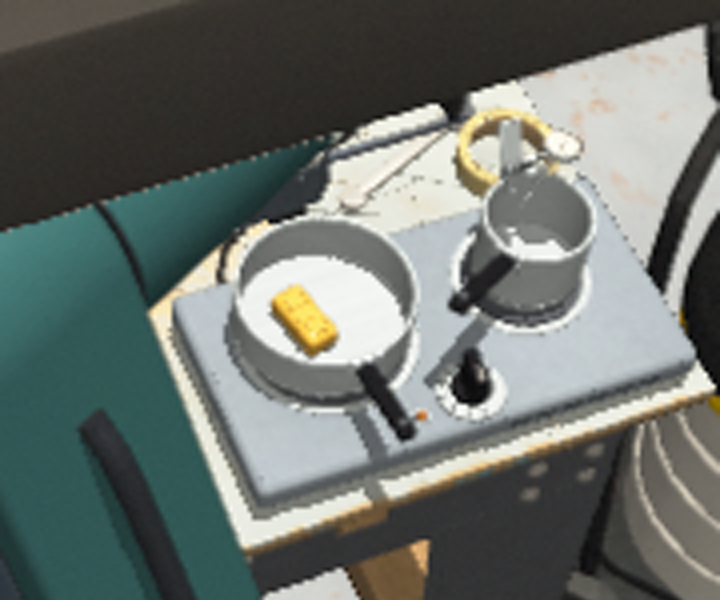

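```bash
python3 - <<'E'
from h import *
cap("side");cap("top","i_top2")
q=lambda u,v:(240+u/4,120+v/4)
for nm,p in dict(LF=(262,490),LB=(175,302),RF=(692,352),RB=(587,180)).items(): print(nm,onz("top",q(*p),.042))
P={}
for t in("wide_pan","milk_pan","hotplate","thermometer"):
    for n in("side","top"):
      for d in robot.trace(t,n)[:1]: 
        print(n,t,round(d["conf"],2),d["extent"],d["mask"].sum()); P.setdefault((t,n),d["mask"])
for t,z,x,y,a in(("milk_pan",.05,.536,-.344,[2,2.2]),("wide_pan",.05,.541,-.148,[2.9,3.1])):
  for ns in(["top"],["side"],["top","side"]):
    print(t,ns,fit(t,{n:P[t,n] for n in ns if (t,n) in P},x,y,a,z))
m={"top":P["hotplate","top"]|P["wide_pan","top"]|P["milk_pan","top"]}
MODEL["hp"]=MODEL["hotplate"]+[place(p,.02,.095,2.9,.05) for p in MODEL["wide_pan"]]
ig={"top":P["wide_pan","top"]|P["milk_pan","top"]|(P["thermometer","top"] if ("thermometer","top") in P else False)}
ig["top"]=cv2.dilate(ig["top"].astype(np.uint8),np.ones((5,5))).astype(bool)
print(fit("hotplate",{"top":P["hotplate","top"]},.52,-.25,[0,-.05],0,ig))
for n in("side","top"):
  for t in("wide_pan_grip","wide_pan_tip","milk_pan_grip","milk_pan_tip","milk_pan","wide_pan","thermometer","stem_tip","thermostat_grip","hotplate","big_disc","small_disc"): print(n,t,pp(t,n,2))
E
```

```text
LF [ 0.40531664 -0.02755349  0.042     ]
LB [ 0.61222876 -0.03074784  0.042     ]
RF [ 0.39993186 -0.43583353  0.042     ]
RB [ 0.60577886 -0.44159887  0.042     ]
side wide_pan 0.61 [281.7, 185.6, 353.5, 222.5] 1552
top wide_pan 0.33 [353.5, 161.1, 387.0, 198.0] 855
side milk_pan 0.7 [316.5, 164.3, 346.7, 196.4] 659
top milk_pan 0.58 [350.6, 166.7, 390.9, 197.4] 784
side hotplate 0.58 [275.1, 189.0, 372.9, 240.4] 1871
top hotplate 0.56 [284.1, 171.3, 412.1, 244.9] 3845
side thermometer 0.27 [315.0, 168.9, 344.1, 196.3] 683
milk_pan ['top'] (np.float64(0.5345), np.float64(-0.3419), 123.6, np.float64(0.799))
milk_pan ['side'] (np.float64(0.5337), np.float64(-0.3457), 114.9, np.float64(0.816))
milk_pan ['top', 'side'] (np.float64(0.5331), np.float64(-0.3428), 124.3, np.float64(0.799))
wide_pan ['top'] (np.float64(0.541), np.float64(-0.148), 166.2, np.float64(0.0))
wide_pan ['side'] (np.float64(0.5426), np.float64(-0.145), 175.9, np.float64(0.894))
wide_pan ['top', 'side'] (np.float64(0.5426), np.float64(-0.145), 175.9, np.float64(0.447))
(np.float64(0.5216), np.float64(-0.2474), -1.2, 
[... 377 characters left out ...]
.67, [323.7, 173.2])]
side thermostat_grip [(0.55, [344.1, 195.4])]
side hotplate [(0.89, [325.0, 215.1])]
side big_disc []
side small_disc [(0.68, [327.6, 189.0])]
top wide_pan_grip [(0.67, [336.9, 225.2])]
top wide_pan_tip [(0.59, [341.0, 230.4]), (0.55, [345.1, 207.7])]
top milk_pan_grip [(0.93, [362.6, 191.8])]
top milk_pan_tip [(0.84, [353.8, 197.4])]
top milk_pan [(0.97, [368.5, 187.3])]
top wide_pan [(0.66, [319.0, 203.1])]
top thermometer [(0.49, [370.0, 162.8]), (0.22, [338.3, 232.5])]
top stem_tip [(0.74, [369.8, 172.1])]
top thermostat_grip [(0.58, [356.3, 211.3]), (0.15, [346.8, 207.2])]
top hotplate [(0.81, [346.1, 206.8])]
top big_disc []
top small_disc [(0.34, [367.9, 189.2])]
```

```bash
cat >> h.py <<'E'
def circ(x,y,r,z,k=48):
    t=np.arange(k)*2*np.pi/k; return np.c_[x+r*np.cos(t),y+r*np.sin(t),0*t+z]
E
python3 - <<'E'
from h import *
cap("side");cap("top")
B,G,R_=(255,0,0),(0,255,0),(0,0,255)
def hp(x,y,a,z=.042): return place(box(.22,.42,0,z),x,y,np.radians(a))
s=[(hp(.507,-.234,-1),B)]
for (x,y,c) in((.5287,-.139,G),(.5416,-.147,R_)): s+=[(circ(x,y,.08,.105),c),(circ(x,y,.08,.05),c)]
for (x,y,c) in((.5253,-.3295,G),(.5345,-.343,R_)): s+=[(circ(x,y,.05,.125),c),(circ(x,y,.05,.05),c)]
overlay("top",s,(270,140,430,260),"j_t",5);overlay("side",s,(260,150,400,250),"j_s",5)
E
```

```text
(no output)
```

View pics/j_t.png

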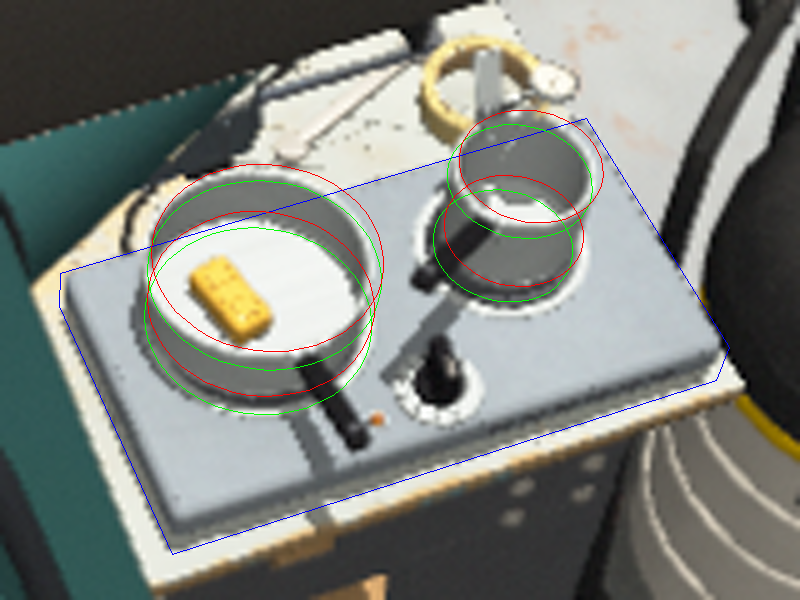

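View pics/j_s.png

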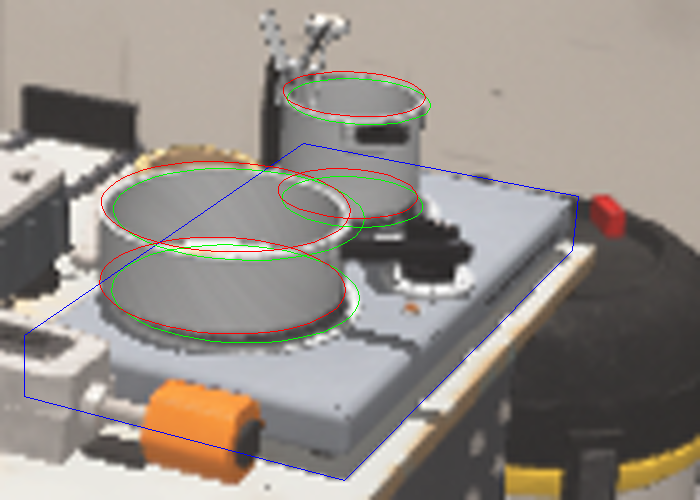

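```bash
python3 - <<'E'
from h import *
cap("side");cap("top")
B,G,R_=(255,0,0),(0,255,0),(0,0,255)
x,y=.536,-.144
s=[(circ(x,y,.08,.105),R_),(circ(x,y,.08,.05),R_),(circ(x,y,.076,.105),B)]
overlay("top",s,(292,165,352,230),"k_t",9)
overlay("side",s,(275,175,345,225),"k_s",11)
E
```

```text
(no output)
```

View pics/k_t.png

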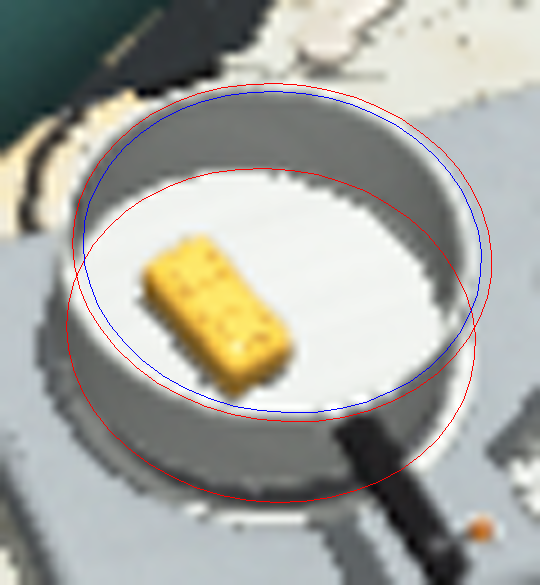

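View pics/k_s.png

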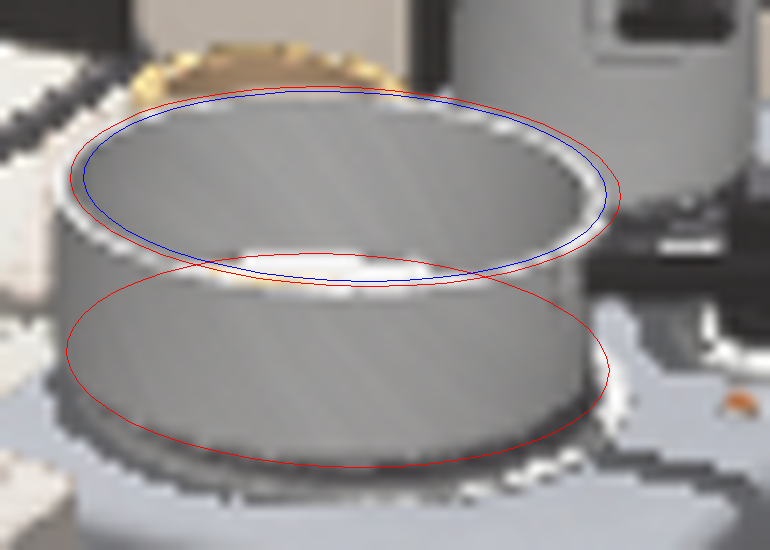

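```bash
python3 - <<'E'
from h import *
cap("side");cap("top")
B,G,R_=(255,0,0),(0,255,0),(0,0,255)
def s(x,y,a):
    o=[]
    for z,c in((.042,B),(0,G)): o.append((place(box(.22,.42,z,z),x,y,np.radians(a)),c))
    kc=place([[-.076,0,.042],[.02,.095,0.05],[.02,-.095,.05]],x,y,np.radians(a))
    o+= [(circ(kc[0,0],kc[0,1],.007,.086),R_),(circ(kc[0,0],kc[0,1],.02,.042),R_),(circ(kc[1,0],kc[1,1],.074,.05),R_),(circ(kc[2,0],kc[2,1],.055,.05),R_)]
    return o
overlay("top",s(.515,-.236,-1),(275,145,425,255),"l_t",5)
overlay("side",s(.515,-.236,-1),(260,150,400,250),"l_s",5)
E
```

```text
(no output)
```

View pics/l_t.png

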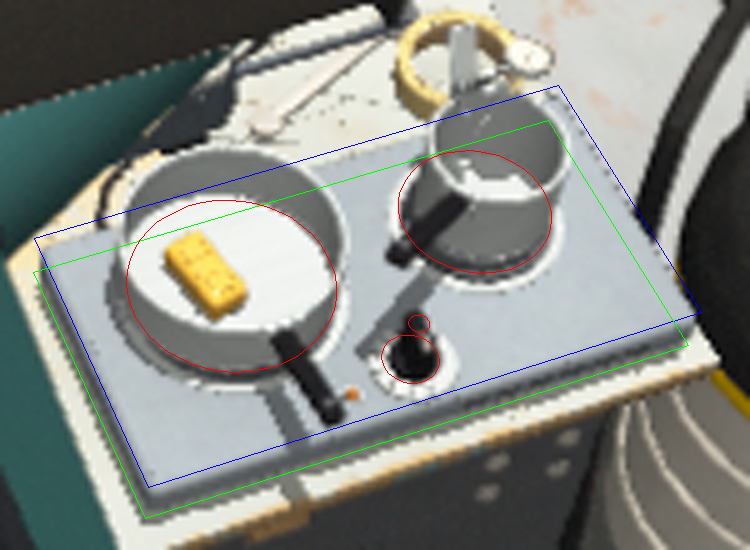

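View pics/l_s.png

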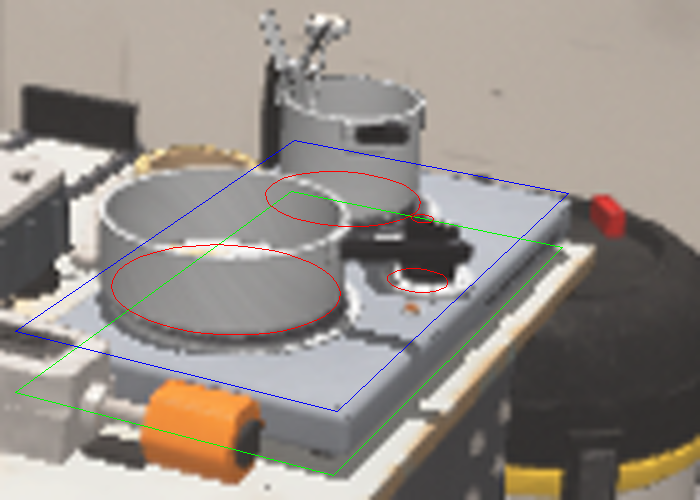

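```bash
python3 - <<'E'
from h import *
cap("side","ref_side");cap("top","ref_top")
print(onz("top",(292+217/9-.5,165+315/9-.5),.072))
go((.538,-.172,.25),-87)
E
```

```text
[ 0.53685196 -0.11972162  0.072     ]
pos [0.5269 0.3588 0.2503] jaw -28.7 q6 0.98 -> d [-18.42  10.57  -0.2 ] spin 9.72 (alt -20.28 ) t 18.3
```

>>> jog_arm(steps=[[[-1, 0.6, 0, 0.6, 1], [-2.4, 1.4, 0, 1.4, 1], [-3.8, 2.2, 0, 2.2, 1], [-5.2, 3, 0, 3, 1], [-6.6, 3.8, 0, 3.8, 1], [-8, 4.6, 0, 4.6, 1], [-9.4, 5.4, 0, 5.4, 1], [-10.8, 6.2, 0, 6.2, 1], [-12.2, 7, 0, 7, 1], [-13.6, 7.8, 0, 7.8, 1], [-15, 8.6, 0, 8.6, 1], [-16.4, 9.4, 0, 9.4, 1]]])

```text
time_s: 19.28
tool_pos: [0.5363, -0.1156, 0.2459]
ee_rot: [-3.129, -0.129, -0.005]
ft_force: [1.1, 0.5, 0.2]
gripper_width: 0.357
```

```bash
python3 - <<'E'
from h import *
go((.538,-.172,.2),-87)
E
```

```text
pos [ 0.5363 -0.1156  0.2459] jaw -85.3 q6 1.14 -> d [-0.12  2.27  1.82] spin 0.29 (alt -29.71 ) t 19.3
```

>>> jog_arm(steps=[[[-0.1, 1, 0.3, 0.3, 1], [-0.1, 2.2, 0.6, 0.3, 1], [-0.1, 2.3, 1.8, 0.3, 1], [-0.1, 2.3, 1.8, 0.3, 1], [-0.1, 2.3, 1.8, 0.3, 1]]])

```text
time_s: 19.7
tool_pos: [0.5371, -0.1723, 0.1992]
ee_rot: [-3.129, -0.078, 0.001]
ft_force: [-0.2, 0.5, -0.1]
gripper_width: 0.355
```

```bash
python3 - <<'E'
from h import *
go((.538,-.172,.066),-87)
cap("side")
cv2.imwrite("pics/m_s2.png",cv2.resize(C["side"]["frame"][140:290,220:400],None,fx=3,fy=3,interpolation=cv2.INTER_CUBIC))
E
```

```text
pos [ 0.5371 -0.1723  0.1992] jaw -87.2 q6 1.08 -> d [0.04 0.06 5.33] spin -0.03 (alt 29.97 ) t 19.7
```

View pics/m_s2.png

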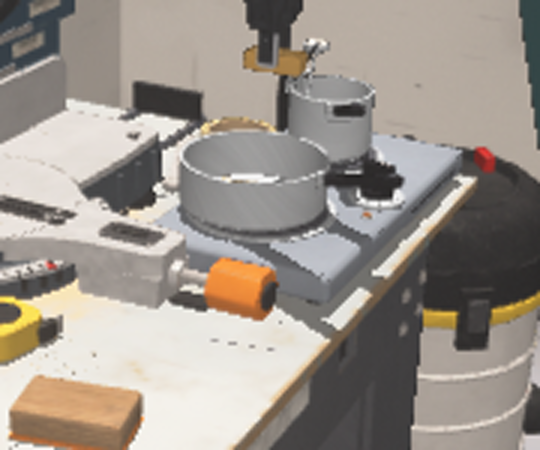

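>>> jog_arm(steps=[[[0, 0.05, 1.2, 0, 1], [0, 0.05, 2.6, 0, 1], [0, 0.05, 3.8, 0, 1], [0, 0.05, 4.7, 0, 1], [0, 0.05, 5.1, 0, 1], [0, 0.05, 5.3, 0, 1], [0, 0.05, 5.3, 0, 1], [0, 0.05, 5.3, 0, 0.55], [0, 0.05, 5.3, 0, 0.55], [0, 0.05, 5.3, 0, 0.5], [0, 0.05, 5.3, 0, 0.5]]])

```text
time_s: 20.67
tool_pos: [0.5393, -0.1723, 0.0691]
ee_rot: [-3.131, -0.079, -0.006]
ft_force: [1.1, 0.2, -0.3]
gripper_width: 0.498
```

>>> jog_arm(steps=[[[0, 0, -0.8, 0, 0.5], [0, 0, -2.2, 0, 0.5], [0, 0, -3.8, 0, 0.4], [0, 0, -5.4, 0, 0.4], [0, 0, -6.4, 0, 0.4], [0, 0, -6.4, 0, 0.4]]])

```text
time_s: 21.17
tool_pos: [0.5424, -0.1757, 0.2362]
ee_rot: [-3.136, -0.079, -0.023]
ft_force: [1.3, -0.2, -0.9]
gripper_width: 0.604
```

```bash
python3 - <<'E'
from h import *
cap("side","n_side");cap("top","n_top")
cv2.imwrite("pics/n_s2.png",cv2.resize(C["side"]["frame"][140:290,220:400],None,fx=3,fy=3,interpolation=cv2.INTER_CUBIC))
cv2.imwrite("pics/n_t2.png",cv2.resize(C["top"]["frame"][130:260,270:430],None,fx=4,fy=4,interpolation=cv2.INTER_CUBIC))
go((.538,-.172,.22),-87)
E
```

```text
pos [ 0.5394 -0.1743  0.2308] jaw -87.1 q6 1.08 -> d [-0.06 -0.09  0.43] spin -0.02 (alt 29.98 ) t 21.3
```

View pics/n_t2.png

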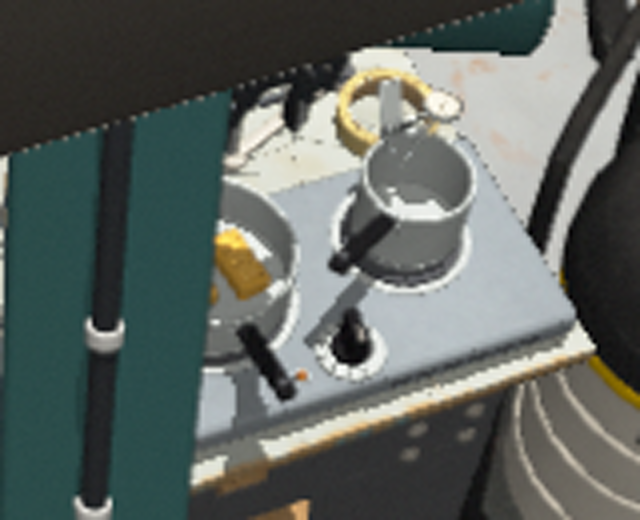

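```bash
python3 - <<'E'
from h import *
cap("side");cap("top")
for uv,n,z in(((339,221.5),"top",.102),((336.9,225.2),"top",.102),((341,230.4),"top",.108),((339.4,228),"top",.108),((342.4,199.2),"side",.102),((354.3,199),"side",.108),((357,200),"side",.108)): print(n,uv,onz(n,uv,z)[:2])
print("milk")
for uv,n,z in(((359.5,190.8),"top",.134),((353.3,198),"top",.148),((336,176.2),"side",.134),((338.9,176),"side",.148)): print(n,uv,onz(n,uv,z)[:2])
s=[]
for a in(165,172): s.append((place(MODEL["wide_pan"][1],.537,-.142,np.radians(a),.05),(0,0,255) if a==165 else (255,0,0)))
for a in(120,): s.append((place(MODEL["milk_pan"][1],.534,-.34,np.radians(a),.05),(0,0,255) if a==120 else (255,0,0)))
s+=[(circ(.534,-.34,.05,.125),(0,255,0)),(circ(.537,-.142,.08,.105),(0,255,0))]
overlay("top",s,(310,155,400,245),"o_t",6);overlay("side",s,(270,150,370,230),"o_s",7)
E
```

```text
top (339, 221.5) [ 0.40856613 -0.14594395]
top (336.9, 225.2) [ 0.39785253 -0.13330794]
top (341, 230.4) [ 0.37159345 -0.13513281]
top (339.4, 228) [ 0.38183771 -0.1341789 ]
side (342.4, 199.2) [ 0.41179266 -0.14552207]
side (354.3, 199) [ 0.37571116 -0.15162094]
side (357, 200) [ 0.36578347 -0.14810259]
milk
top (359.5, 190.8) [ 0.47834629 -0.25100436]
top (353.3, 198) [ 0.45051822 -0.21222682]
side (336, 176.2) [ 0.4765761  -0.24975835]
side (338.9, 176) [ 0.45519344 -0.21858525]
```

View pics/o_t.png

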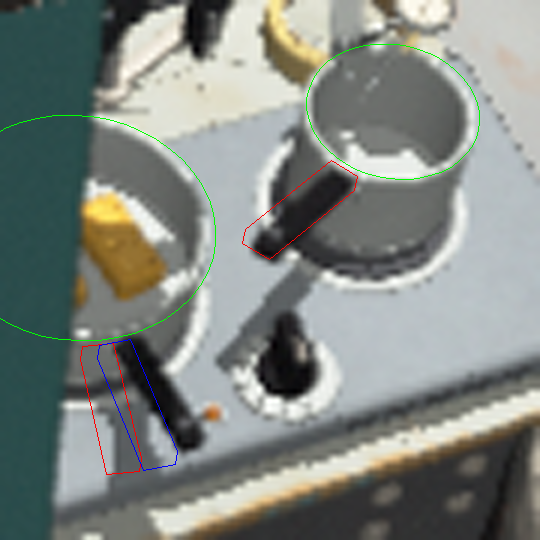

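View pics/o_s.png

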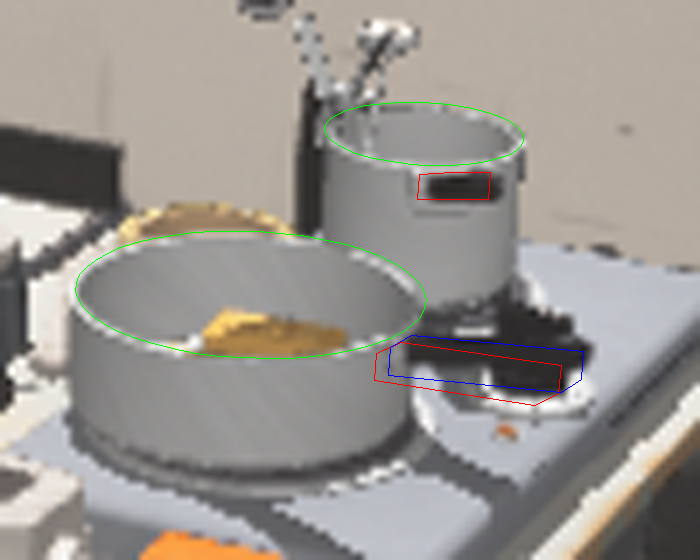

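```bash
python3 - <<'E'
from h import *
cap("side");cap("top")
print(tri((275,215.5),(282.5,219.5)))
print(tri((262,224),(248,224)))
print("orange",tri((276,234),(299,233)))
print("arm back right", onz("top",(262,180),.06), onz("side",(282.5,219.5),.06))
go((.407,-.143,.2),90)
E
```

```text
(array([0.52252136, 0.03832144, 0.07933533]), [np.float64(0.0019001602418990621), np.float64(0.0019001602418988166)])
(array([0.56494399, 0.09376082, 0.0559189 ]), [np.float64(0.041648789733422245), np.float64(0.04164878973342234)])
orange (array([0.46149095, 0.05711284, 0.06019732]), [np.float64(4.436789600593587e-06), np.float64(4.436789600753396e-06)])
arm back right [0.69223927 0.02230463 0.06      ] [ 5.44195014e-01 -4.68899850e-04  6.00000000e-02]
pos [ 0.5375 -0.1734  0.2275] jaw -87.1 q6 1.08 -> d [-5.15 -1.46  1.11] spin 0.48 (alt -29.52 ) t 21.5
```

>>> jog_arm(steps=[[[-0.5, 0, 0.2, -1, 0.3], [-1, -0.2, 0.4, -2.1, 0.3], [-1.6, -0.4, 0.6, -3.2, 0.3], [-2.2, -0.6, 0.8, -4.3, 0.3], [-2.8, -0.8, 1, -5.4, 0.3], [-3.4, -1, 1.1, -6.5, 0.3], [-4, -1.2, 1.1, -7.6, 0.3], [-4.6, -1.4, 1.1, -8.7, 0.3], [-5.1, -1.5, 1.1, -9.8, 0.3], [-5.1, -1.5, 1.1, -10.9, 0.3], [-5.1, -1.5, 1.1, -12, 0.3], [-5.1, -1.5, 1.1, -13.1, 0.3]]])

```text
time_s: 22.47
tool_pos: [0.4072, -0.1415, 0.1991]
ee_rot: [-2.366, -2.05, -0.011]
ft_force: [0.2, 0.7, 0.3]
gripper_width: 0.704
```

>>> jog_arm(steps=[[[0, 0, 0, -1.1, 0.4], [0, 0, 0, -2.2, 0.4], [0, 0, 0, -3.3, 0.4], [0, 0, 0, -4.4, 0.4], [0, 0, 0, -5.5, 0.4], [0, 0, 0, -6.6, 0.4], [0, 0, 0, -7.7, 0.4], [0, 0, 0, -8.8, 0.4], [0, 0, 0, -9.9, 0.4], [0, 0, 0, -11, 0.4], [0, 0, 0, -12.1, 0.4], [0, 0, 0, -13.2, 0.4]]])

```text
time_s: 23.47
tool_pos: [0.4063, -0.1411, 0.1978]
ee_rot: [-0.508, -3.094, -0.021]
ft_force: [-0.3, -0.3, 1.3]
gripper_width: 0.604
```

```bash
python3 - <<'E'
from h import *
go((.407,-.143,.088),90)
E
```

```text
pos [ 0.4063 -0.1411  0.1978] jaw 71.3 q6 -1.75 -> d [-0.09 -0.12  4.39] spin -3.11 (alt 26.89 ) t 23.5
```

>>> jog_arm(steps=[[[-0.1, -0.1, 0.2, -1, 0.4], [-0.1, -0.1, 0.5, -2.1, 0.4], [-0.1, -0.1, 1, -3.1, 0.4], [-0.1, -0.1, 1, -3.1, 0.4]]])

```text
time_s: 23.8
tool_pos: [0.4058, -0.1428, 0.1702]
ee_rot: [0.004, -3.132, -0.026]
ft_force: [-1.0, 0.8, -0.7]
gripper_width: 0.604
```

```bash
python3 - <<'E'
from h import *
cap("side");cap("top")
go((.407,-.143,.088),90)
for n in("side","top"):
  for t in("wide_pan_grip","wide_pan_tip","milk_pan_grip"): 
     L=pp(t,n,2); print(n,t,L, [np.round(onz(n,p[1],{"wide_pan_grip":.102,"wide_pan_tip":.108,"milk_pan_grip":.134}[t])[:2],3) for p in L])
cv2.imwrite("pics/p_s2.png",cv2.resize(C["side"]["frame"][140:290,220:400],None,fx=3,fy=3,interpolation=cv2.INTER_CUBIC))
cv2.imwrite("pics/p_t2.png",cv2.resize(C["top"]["frame"][130:260,270:430],None,fx=4,fy=4,interpolation=cv2.INTER_CUBIC))
E
```

```text
pos [ 0.4068 -0.1433  0.1718] jaw 89.7 q6 -2.08 -> d [-0.03 -0.04  3.35] spin -0.04 (alt 29.96 ) t 23.9
side wide_pan_grip [(0.82, [340.7, 195.9])] [array([ 0.426, -0.169])]
side wide_pan_tip [(0.76, [355.3, 199.5])] [array([ 0.372, -0.149])]
side milk_pan_grip [(0.96, [339.7, 177.5])] [array([ 0.461, -0.244])]
top wide_pan_grip [(0.69, [337.0, 223.1]), (0.33, [226.0, 208.5])] [array([ 0.405, -0.137]), array([0.592, 0.188])]
top wide_pan_tip [(0.69, [337.1, 228.7])] [array([ 0.382, -0.126])]
top milk_pan_grip [] []
```

View pics/p_t2.png

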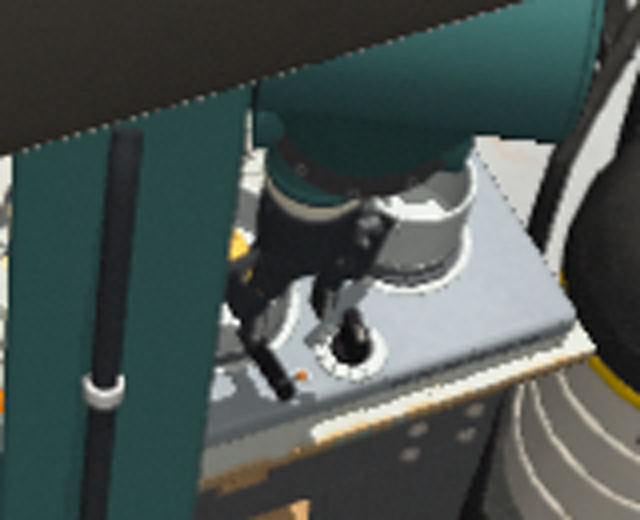

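View pics/p_s2.png

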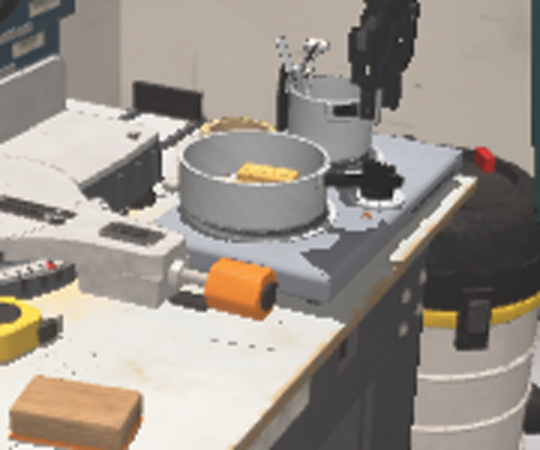

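>>> jog_arm(steps=[[[0, 0, 0.8, 0, 0.4], [0, 0, 1.8, 0, 0.4], [0, 0, 2.6, 0, 0.4], [0, 0, 3.1, 0, 0.4], [0, 0, 3.35, 0, 0.4], [0, 0, 3.35, 0, 0.4], [0, 0, 3.35, 0, 0.7], [0, 0, 3.35, 0, 1], [0, 0, 3.35, 0, 1], [0, 0, 3.35, 0, 1], [0, 0, 3.35, 0, 1], [0, 0, 3.35, 0, 1]]])

```text
time_s: 25.2
tool_pos: [0.4085, -0.1428, 0.0906]
ee_rot: [-0.003, -3.14, -0.021]
ft_force: [0.6, 2.6, 6.1]
gripper_width: 0.195
```

```bash
python3 - <<'E'
from h import *
cap("side")
go((.407,-.143,.088),90); o=robot.get_obs(); print(o["ft_force"],o["ft_torque"],o["gripper_width"],np.degrees(o["qpos"]))
cv2.imwrite("pics/q_s2.png",cv2.resize(C["side"]["frame"][140:290,220:400],None,fx=3,fy=3,interpolation=cv2.INTER_CUBIC))
E
```

```text
pos [ 0.4085 -0.1428  0.0906] jaw 89.9 q6 -2.09 -> d [ 0.06 -0.01  0.1 ] spin -0.02 (alt 29.98 ) t 25.2
[0.48962583 3.55326856 5.59762079] [ 0.58163215 -0.07385441  0.34040213] 0.19690997839621813 [ -28.97100099   18.69054678  115.35890747    0.85785597   46.39880888
 -119.4646315 ]
```

View pics/q_s2.png

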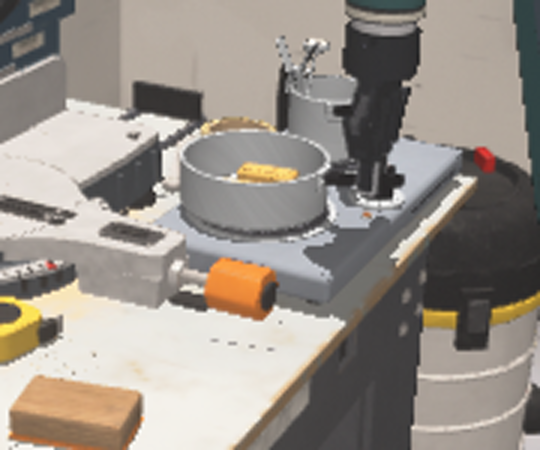

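```bash
cat >> h.py <<'E'
def arc(c,z,yaws,r=None,hand=1,rpos=None,spin0=0):
    """rows moving TCP round c so that handle yaw goes through yaws (deg); jaw perpendicular; relative to now. Uses present TCP radius & angle"""
    o,R=state(); p=o["tool_pos"]; v=p[:2]-np.array(c)
    r=r or np.hypot(*v); a0=np.degrees(np.arctan2(v[1],v[0]))
    print("r",round(r,4),"a0",round(a0,1),"jaw",round(yaw(R),1))
    rows=[]
    for y in yaws:
        t=np.array([c[0]+r*np.cos(np.radians(y)),c[1]+r*np.sin(np.radians(y)),z])
        d=R.T@(t-p)/.025
        want=y-90; dy=(want-yaw(R)+90)%180-90 if abs(y-a0)<60 else None
        k=((y-a0)+180)%360-180
        # jaw follow: jaw target = y-90 mod 180, continuous
        base=((a0-90-yaw(R))+90)%180-90
        rows.append([round(float(x),2) for x in d]+[round(float(-(base+k)/6),2),hand])
    print(rows)
E
python3 - <<'E'
from h import *
arc((.537,-.142),.0905,[178,174,169,164,159,154,149,144,139,134,129,124])
E
```

```text
r 0.1285 a0 -179.6 jaw 89.9
[[-0.0, 0.21, 0.01, 0.32, 1], [-0.03, 0.57, 0.01, 0.98, 1], [-0.09, 1.01, 0.02, 1.82, 1], [-0.2, 1.45, 0.02, 2.65, 1], [-0.34, 1.87, 0.03, 3.48, 1], [-0.52, 2.29, 0.03, 4.32, 1], [-0.73, 2.68, 0.04, 5.15, 1], [-0.98, 3.05, 0.04, 5.98, 1], [-1.25, 3.41, 0.05, 6.82, 1], [-1.56, 3.73, 0.05, 7.65, 1], [-1.9, 4.03, 0.05, 8.48, 1], [-2.26, 4.3, 0.06, 9.32, 1]]
```

>>> jog_arm(steps=[[[0, 0.2, 0, 0.3, 1], [-0.03, 0.57, 0, 1, 1], [-0.09, 1, 0, 1.8, 1], [-0.2, 1.45, 0, 2.65, 1], [-0.34, 1.87, 0, 3.5, 1], [-0.52, 2.3, 0, 4.3, 1], [-0.73, 2.7, 0, 5.15, 1], [-0.98, 3.05, 0, 6, 1], [-1.25, 3.4, 0, 6.8, 1], [-1.56, 3.73, 0, 7.65, 1], [-1.9, 4.03, 0, 8.5, 1], [-2.26, 4.3, 0, 9.3, 1]]])

```text
time_s: 26.25
tool_pos: [0.4667, -0.0347, 0.0927]
ee_rot: [-1.475, -2.768, -0.019]
ft_force: [1.7, 1.4, -3.1]
gripper_width: 0.192
```

```bash
python3 - <<'E'
from h import *
arc((.537,-.142),.0905,[118,112,106,100,94,88,82,76,70,64,58,52],r=.1285)
cap("side");o=robot.get_obs();print(o["tool_pos"],o["ft_force"],o["ft_torque"],o["gripper_width"])
cv2.imwrite("pics/r_s2.png",cv2.resize(C["side"]["frame"][140:290,220:400],None,fx=3,fy=3,interpolation=cv2.INTER_CUBIC))
E
```

```text
r 0.1285 a0 123.2 jaw 33.9
[[-0.02, 0.47, 0.09, 0.99, 1], [-0.1, 1.0, 0.09, 1.99, 1], [-0.24, 1.52, 0.1, 2.99, 1], [-0.43, 2.02, 0.1, 3.99, 1], [-0.68, 2.5, 0.1, 4.99, 1], [-0.97, 2.95, 0.1, 5.99, 1], [-1.31, 3.37, 0.1, 6.99, 1], [-1.69, 3.75, 0.1, 7.99, 1], [-2.1, 4.09, 0.1, 8.99, 1], [-2.55, 4.39, 0.1, 9.99, 1], [-3.03, 4.63, 0.09, 10.99, 1], [-3.53, 4.82, 0.09, 11.99, 1]]
[ 0.46877698 -0.03415483  0.0929342 ] [ 2.42456505  3.25506168 -2.34477304] [ 0.49539591 -0.09134347  0.20263113] 0.19651516459220003
```

View pics/r_s2.png

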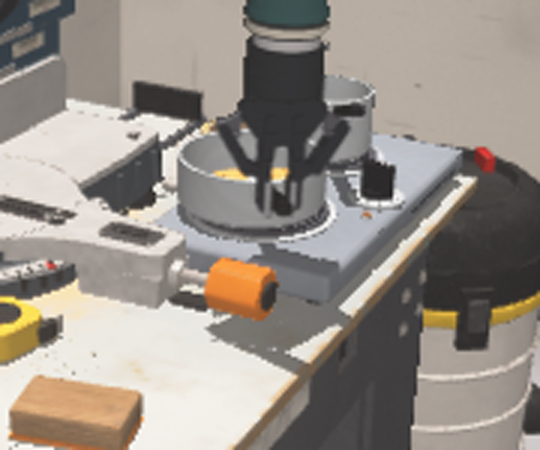

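Turning well; keep following the arc.

>>> jog_arm(steps=[[[-0.02, 0.47, 0.05, 1, 1], [-0.1, 1, 0.05, 2, 1], [-0.24, 1.52, 0.05, 3, 1], [-0.43, 2.02, 0.05, 4, 1], [-0.68, 2.5, 0.05, 5, 1], [-0.97, 2.95, 0.05, 6, 1], [-1.31, 3.37, 0.05, 7, 1], [-1.69, 3.75, 0.05, 8, 1], [-2.1, 4.09, 0.05, 9, 1], [-2.55, 4.39, 0.05, 10, 1], [-3.03, 4.63, 0.05, 11, 1], [-3.53, 4.82, 0.05, 12, 1]]])

```text
time_s: 27.3
tool_pos: [0.6209, -0.0417, 0.0932]
ee_rot: [-2.824, -1.36, -0.019]
ft_force: [3.5, -2.0, -1.6]
gripper_width: 0.197
```

```bash
python3 - <<'E'
from h import *
arc((.537,-.142),.091,[46,40,34,28,22,16,11,6,2,-1,-1,-1],r=.1285)
cap("side");o=robot.get_obs();print(o["tool_pos"],o["ft_force"],o["ft_torque"],o["gripper_width"])
cv2.imwrite("pics/s_s2.png",cv2.resize(C["side"]["frame"][140:290,220:400],None,fx=3,fy=3,interpolation=cv2.INTER_CUBIC))
E
```

```text
r 0.1285 a0 50.1 jaw -38.6
[[-0.11, 0.36, 0.09, 0.91, 1], [-0.19, 0.89, 0.09, 1.91, 1], [-0.33, 1.42, 0.08, 2.91, 1], [-0.51, 1.92, 0.08, 3.91, 1], [-0.75, 2.4, 0.08, 4.91, 1], [-1.04, 2.86, 0.07, 5.91, 1], [-1.32, 3.21, 0.07, 6.74, 1], [-1.62, 3.54, 0.06, 7.57, 1], [-1.89, 3.78, 0.06, 8.24, 1], [-2.1, 3.95, 0.06, 8.74, 1], [-2.1, 3.95, 0.06, 8.74, 1], [-2.1, 3.95, 0.06, 8.74, 1]]
[ 0.62335567 -0.04357073  0.09349629] [ 4.8262306  -0.83801176 -2.18799627] [-0.07372401 -0.47206966  0.07733615] 0.19417010753491745
```

View pics/s_s2.png

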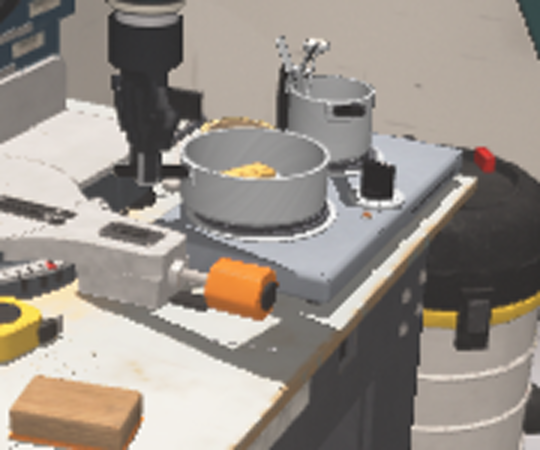

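>>> jog_arm(steps=[[[-0.11, 0.36, 0.05, 0.9, 1], [-0.19, 0.89, 0.05, 1.9, 1], [-0.33, 1.42, 0.05, 2.9, 1], [-0.51, 1.92, 0.05, 3.9, 1], [-0.75, 2.4, 0.05, 4.9, 1], [-1.04, 2.86, 0.05, 5.9, 1], [-1.32, 3.21, 0.05, 6.75, 1], [-1.62, 3.54, 0.05, 7.6, 1], [-1.89, 3.78, 0.05, 8.25, 1], [-2.1, 3.95, 0.05, 8.75, 1], [-2.1, 3.95, 0.05, 8.75, 1], [-2.1, 3.95, 0.05, 8.75, 1]]])

```text
time_s: 28.35
tool_pos: [0.6681, -0.148, 0.0925]
ee_rot: [-3.133, 0.038, -0.02]
ft_force: [1.7, -3.6, -1.1]
gripper_width: 0.193
```

```bash
python3 - <<'E'
from h import *
cap("side","t_side");cap("top","t_top");o=robot.get_obs();print(o["tool_pos"],o["ft_force"],o["ft_torque"],o["gripper_width"])
go((.664,-.144,.09),-91)
a=cv2.resize(C["side"]["frame"][150:250,260:390],None,fx=5,fy=5,interpolation=cv2.INTER_CUBIC)
r=cv2.imread("pics/ref_side.png");b=cv2.resize(r[150:250,260:390],None,fx=5,fy=5,interpolation=cv2.INTER_CUBIC)
cv2.imwrite("pics/t_s2.png",a);cv2.imwrite("pics/t_ref.png",b)
E
```

```text
[ 0.66769454 -0.14709373  0.09224045] [ 2.54332267 -2.8083289  -0.446547  ] [-1.09895028 -0.21281273  0.69434467] 0.1930847466131483
pos [ 0.6677 -0.1471  0.0922] jaw -91.4 q6 1.26 -> d [-0.15 -0.12  0.09] spin -0.06 (alt 29.94 ) t 28.4
```

View pics/t_s2.png

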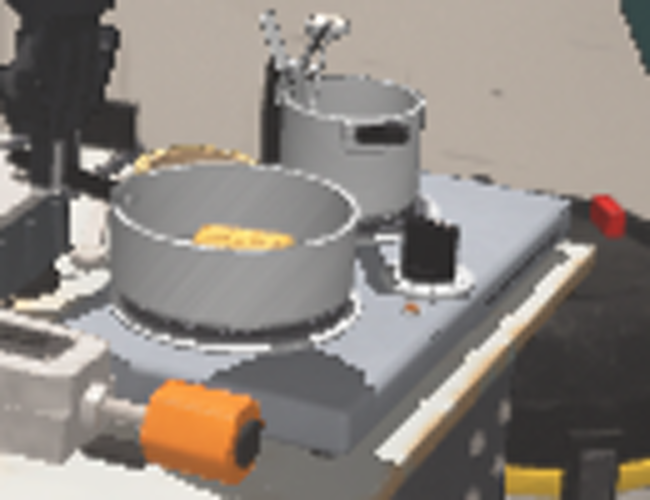

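View pics/t_ref.png

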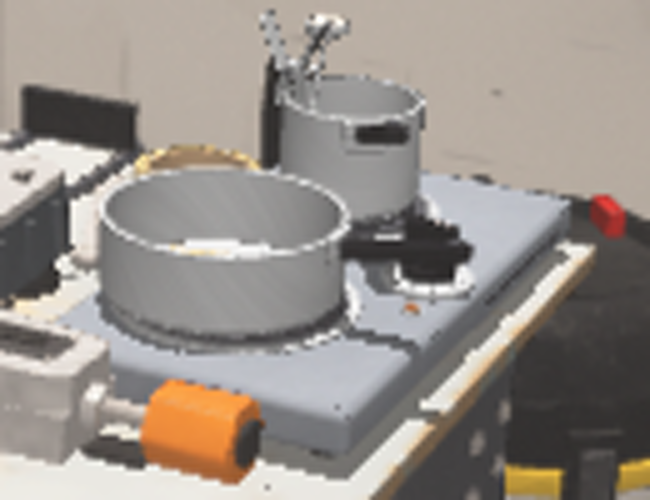

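View pics/t_top.png

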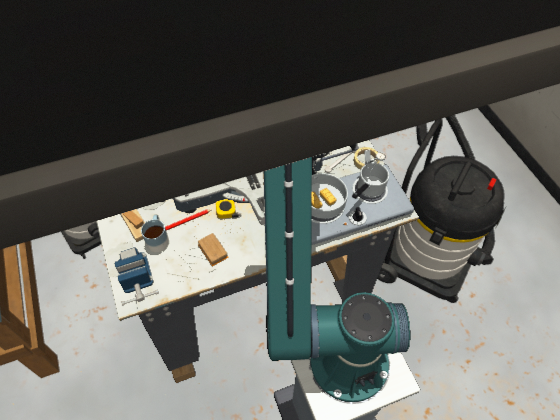

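>>> jog_arm(steps=[[[0, 0, 0, 0, 0.7], [0, 0, 0, 0, 0.5], [0, 0, 0, 0, 0.5], [0, 0, 0, 0, 0.5], [0, 0, -1, 0, 0.5], [0, 0, -2.4, 0, 0.5], [0, 0, -4, 0, 0.5], [0, 0, -5.2, 0, 0.5], [0, 0, -5.2, 0, 0.5]]])

```text
time_s: 29.2
tool_pos: [0.6699, -0.1491, 0.2302]
ee_rot: [-3.135, 0.037, -0.037]
ft_force: [0.9, 0.2, 0.5]
gripper_width: 0.501
```

```bash
python3 - <<'E'
from h import *
cap("side","u_side");cap("top","u_top")
go((.5,.25,.22))
cv2.imwrite("pics/u_s2.png",cv2.resize(C["side"]["frame"][170:230,270:350],None,fx=9,fy=9,interpolation=cv2.INTER_CUBIC))
r=cv2.imread("pics/ref_side.png");cv2.imwrite("pics/u_ref.png",cv2.resize(r[170:230,270:350],None,fx=9,fy=9,interpolation=cv2.INTER_CUBIC))
E
```

```text
pos [ 0.6669 -0.1482  0.2241] jaw -91.4 q6 1.26 -> d [ -7.05 -15.76   0.19] spin 0 (alt -30 ) t 29.3
```

View pics/u_s2.png

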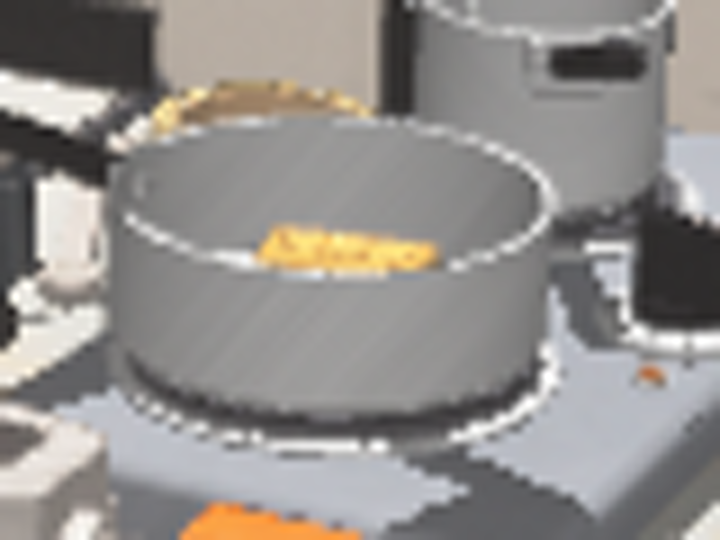

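View pics/u_ref.png

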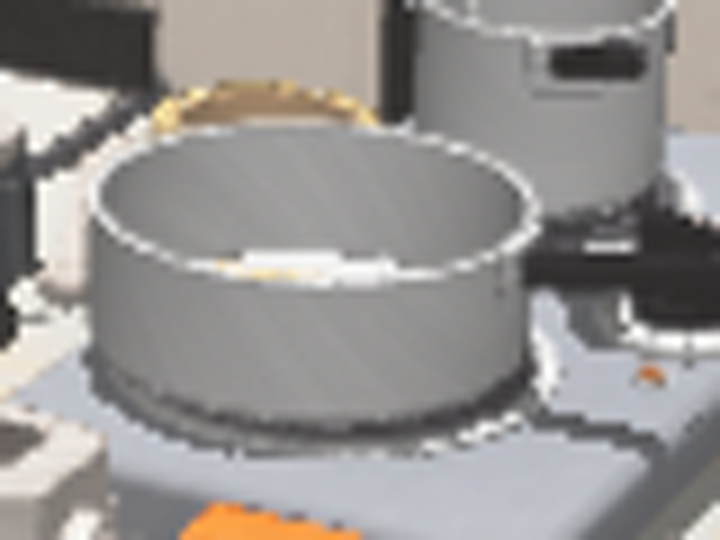

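```bash
python3 - <<'E'
import cv2
r=cv2.imread("pics/ref_top.png");cv2.imwrite("pics/v_ref.png",cv2.resize(r[170:232,288:398],None,fx=7,fy=7,interpolation=cv2.INTER_CUBIC))
E
```

```text
(no output)
```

View pics/v_ref.png

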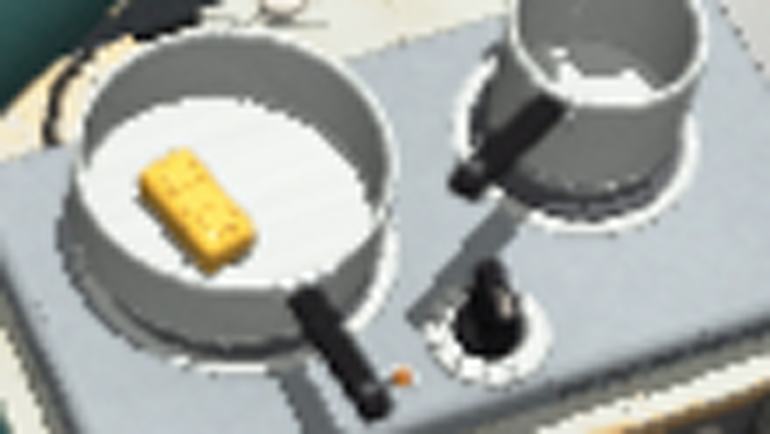

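```bash
python3 - <<'E'
from h import *
from scipy.optimize import least_squares
cap("top");cap("side")
qt=lambda u,v:(288+u/7-.5,170+v/7-.5)
def ext(n,x,y,r,z):
    uv=np.array([proj(n,p) for p in circ(x,y,r,z,180)]); return uv[:,0].min(),uv[:,0].max(),uv[:,1].max()
def f(n,obs,z,x0):
    return least_squares(lambda p: np.array(ext(n,p[0],p[1],p[2],z))-obs,x0,x_scale=.01,diff_step=1e-4).x
for z in(.043,.05):
  print("big ring",f("top",np.array([qt(60,0)[0],qt(397,0)[0],qt(0,370)[1]]),z,[.535,-.145,.082]))
  print("small ring",f("top",np.array([qt(455,0)[0],qt(700,0)[0],qt(0,232)[1]]),z,[.533,-.335,.06]))
  print("knob ring",f("top",np.array([qt(422,0)[0],qt(552,0)[0],qt(0,385)[1]]),z,[.437,-.237,.03]))
qs=lambda u,v:(270+u/9-.5,170+v/9-.5)
print("side ring new",f("side",np.array([qs(112,0)[0],qs(564,0)[0],qs(0,450)[1]]),.043,[.535,-.145,.082]))
print("side rim ref",f("side",np.array([qs(90,0)[0],qs(542,0)[0],qs(0,285)[1]]),.105,[.535,-.145,.082]))
print("side rim new",f("side",np.array([qs(105,0)[0],qs(558,0)[0],qs(0,276)[1]]),.105,[.535,-.145,.082]))
print("top rim ref",f("top",np.array([qt(73,0)[0],qt(396,0)[0],qt(0,293)[1]]),.105,[.535,-.145,.082]))
print("top milk rim ref",f("top",np.array([qt(510,0)[0],qt(706,0)[0],qt(0,108)[1]]),.125,[.535,-.345,.05]))
E
```

```text
big ring [ 0.53883467 -0.14017484  0.08512285]
small ring [ 0.53024688 -0.33295324  0.06285073]
knob ring [ 0.43655566 -0.23513986  0.03214146]
big ring [ 0.53453633 -0.13768557  0.08471922]
small ring [ 0.52598926 -0.32954987  0.06255271]
knob ring [ 0.43274229 -0.2322003   0.03198906]
side ring new [ 0.52989624 -0.14568111  0.08151506]
side rim ref [ 0.53752951 -0.13761637  0.08002402]
side rim new [ 0.53642045 -0.14821779  0.08063257]
top rim ref [ 0.53768219 -0.13768406  0.0792174 ]
top milk rim ref [ 0.53150986 -0.33612127  0.04844335]
```

```bash
python3 - <<'E'
from h import *
go((.476,-.2455,.21),32)
E
```

```text
pos [ 0.6651 -0.1477  0.221 ] jaw -91.4 q6 1.26 -> d [-7.47  4.09  0.32] spin 9.44 (alt -20.56 ) t 29.4
```

>>> jog_arm(steps=[[[-0.5, 0.3, 0, -1, 0.5], [-1.2, 0.7, 0, -2.1, 0.5], [-2, 1.1, 0.1, -3.2, 0.5], [-2.8, 1.5, 0.1, -4.3, 0.5], [-3.6, 2, 0.2, -5.4, 0.5], [-4.4, 2.4, 0.2, -6.5, 0.5], [-5.2, 2.8, 0.3, -7.6, 0.5], [-6, 3.3, 0.3, -8.7, 0.5], [-6.8, 3.7, 0.3, -9.8, 0.5], [-7.5, 4.1, 0.3, -10.9, 0.5], [-7.5, 4.1, 0.3, -12, 0.5], [-7.5, 4.1, 0.3, -13.1, 0.5]]])

```text
time_s: 30.4
tool_pos: [0.4729, -0.2451, 0.2087]
ee_rot: [-2.446, -1.962, -0.02]
ft_force: [0.8, 0.2, -0.2]
gripper_width: 0.5
```

>>> jog_arm(steps=[[[0, 0, 0, -1, 0.5], [0, 0, 0, -2, 0.5], [0, 0, 0, -3.1, 0.5], [0, 0, 0, -4.2, 0.5], [0, 0, 0, -5.3, 0.5], [0, 0, 0, -6.4, 0.5], [0, 0, 0, -7.3, 0.5], [0, 0, 0, -7.3, 0.5]]])

```text
time_s: 31.07
tool_pos: [0.4717, -0.2442, 0.2068]
ee_rot: [-1.534, -2.736, -0.023]
ft_force: [0.1, -0.6, -1.0]
gripper_width: 0.5
```

```bash
python3 - <<'E'
from h import *
cap("side","w_side");cap("top","w_top")
go((.476,-.2455,.122),32)
cv2.imwrite("pics/w_s2.png",cv2.resize(C["side"]["frame"][140:240,250:390],None,fx=5,fy=5,interpolation=cv2.INTER_CUBIC))
cv2.imwrite("pics/w_t2.png",cv2.resize(C["top"]["frame"][140:250,280:420],None,fx=5,fy=5,interpolation=cv2.INTER_CUBIC))
E
```

```text
pos [ 0.472  -0.2445  0.2073] jaw 31.1 q6 -1.17 -> d [-0.15  0.08  3.41] spin -0.15 (alt 29.85 ) t 31.2
```

View pics/w_t2.png

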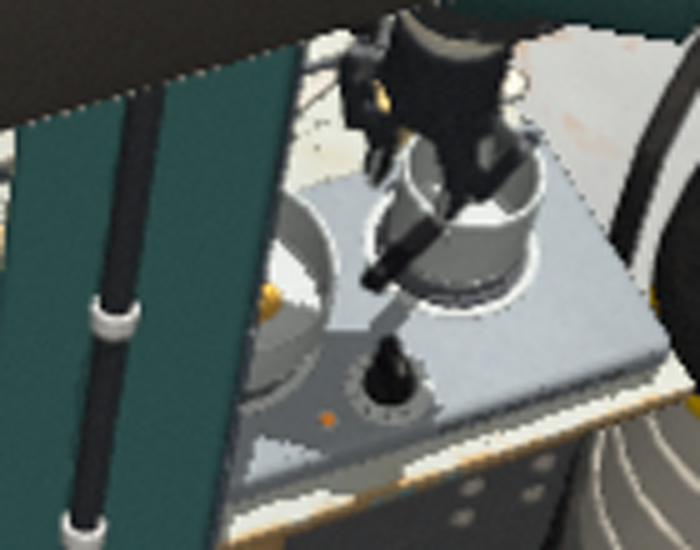

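View pics/w_s2.png

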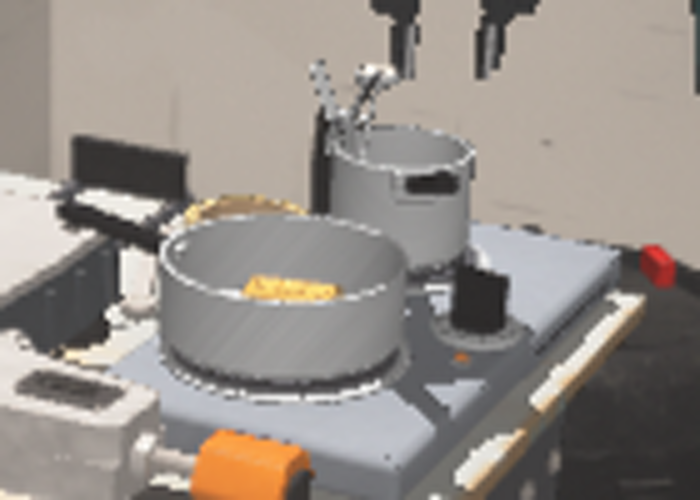

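>>> jog_arm(steps=[[[-0.1, 0.08, 0.8, -0.1, 0.5], [-0.15, 0.08, 1.8, -0.1, 0.5], [-0.15, 0.08, 2.6, -0.1, 0.5], [-0.15, 0.08, 3.1, -0.1, 0.5], [-0.15, 0.08, 3.4, -0.1, 0.5], [-0.15, 0.08, 3.4, -0.1, 0.5], [-0.15, 0.08, 3.4, -0.1, 0.7], [-0.15, 0.08, 3.4, -0.1, 1], [-0.15, 0.08, 3.4, -0.1, 1], [-0.15, 0.08, 3.4, -0.1, 1], [-0.15, 0.08, 3.4, -0.1, 1], [-0.15, 0.08, 3.4, -0.1, 1]]])

```text
time_s: 32.17
tool_pos: [0.4764, -0.2457, 0.1231]
ee_rot: [-1.53, -2.741, -0.023]
ft_force: [-1.0, 1.5, 5.9]
gripper_width: 0.194
```

```bash
python3 - <<'E'
from h import *
cap("side","x_side");cap("top","x_top")
o=robot.get_obs();print(o["ft_force"],o["ft_torque"],o["gripper_width"])
go((.476,-.2455,.122),32)
arc((.531,-.335),.124,[119,116,112,108,104,100,96,92,88,84,80,76])
cv2.imwrite("pics/x_s2.png",cv2.resize(C["side"]["frame"][140:240,250:390],None,fx=5,fy=5,interpolation=cv2.INTER_CUBIC))
cv2.imwrite("pics/x_t2.png",cv2.resize(C["top"]["frame"][140:250,280:420],None,fx=5,fy=5,interpolation=cv2.INTER_CUBIC))
E
```

```text
[-1.1539491   1.47788789  7.01348347] [ 0.1013006   0.19450617 -0.04905959] 0.19514248090232406
pos [ 0.4764 -0.2456  0.1231] jaw 31.7 q6 -1.18 -> d [ 0.01 -0.01  0.04] spin -0.05 (alt 29.95 ) t 32.3
r 0.1047 a0 121.4 jaw 31.7
[[-0.0, 0.18, -0.04, 0.45, 1], [-0.02, 0.4, -0.03, 0.95, 1], [-0.06, 0.69, -0.03, 1.61, 1], [-0.12, 0.97, -0.03, 2.28, 1], [-0.2, 1.25, -0.03, 2.95, 1], [-0.3, 1.53, -0.02, 3.61, 1], [-0.41, 1.8, -0.02, 4.28, 1], [-0.55, 2.06, -0.02, 4.95, 1], [-0.7, 2.31, -0.02, 5.61, 1], [-0.87, 2.54, -0.02, 6.28, 1], [-1.06, 2.77, -0.02, 6.95, 1], [-1.26, 2.98, -0.01, 7.61, 1]]
```

View pics/x_s2.png

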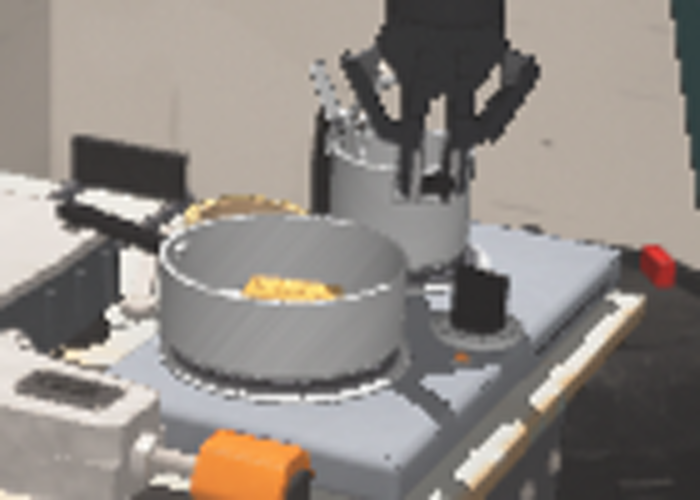

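View pics/x_t2.png

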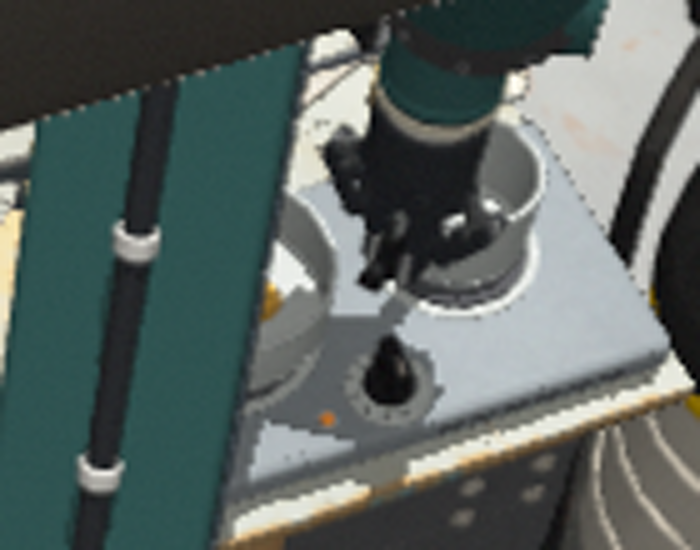

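>>> jog_arm(steps=[[[0, 0.18, -0.05, 0.45, 1], [-0.02, 0.4, -0.05, 0.95, 1], [-0.06, 0.69, -0.05, 1.6, 1], [-0.12, 0.97, -0.05, 2.3, 1], [-0.2, 1.25, -0.05, 2.95, 1], [-0.3, 1.53, -0.05, 3.6, 1], [-0.41, 1.8, -0.05, 4.3, 1], [-0.55, 2.06, -0.05, 4.95, 1], [-0.7, 2.31, -0.05, 5.6, 1], [-0.87, 2.54, -0.05, 6.3, 1], [-1.06, 2.77, -0.05, 6.95, 1], [-1.26, 2.98, -0.05, 7.6, 1]]])

```text
time_s: 33.27
tool_pos: [0.5574, -0.2333, 0.1248]
ee_rot: [-2.472, -1.928, -0.021]
ft_force: [2.0, -0.2, -1.8]
gripper_width: 0.189
```

```bash
python3 - <<'E'
from h import *
cap("side","y_side")
o=robot.get_obs();print(o["tool_pos"],o["ft_force"],o["ft_torque"],o["gripper_width"])
arc((.531,-.335),.1245,[72,67,62,57,52,47,42,37,32,27,22,17],r=.1047)
cv2.imwrite("pics/y_s2.png",cv2.resize(C["side"]["frame"][140:240,250:390],None,fx=5,fy=5,interpolation=cv2.INTER_CUBIC))
E
```

```text
[ 0.55878769 -0.23369315  0.12491557] [ 2.17129639  1.17433269 -2.14061444] [ 0.35640498 -0.03824317 -0.06474206] 0.19472295310123025
r 0.1047 a0 74.7 jaw -14.3
[[-0.02, 0.19, 0.02, 0.61, 1], [-0.06, 0.56, 0.02, 1.45, 1], [-0.13, 0.92, 0.02, 2.28, 1], [-0.23, 1.27, 0.02, 3.11, 1], [-0.37, 1.61, 0.02, 3.95, 1], [-0.53, 1.94, 0.02, 4.78, 1], [-0.72, 2.25, 0.02, 5.61, 1], [-0.93, 2.54, 0.01, 6.45, 1], [-1.17, 2.82, 0.01, 7.28, 1], [-1.44, 3.07, 0.01, 8.11, 1], [-1.72, 3.3, 0.01, 8.95, 1], [-2.02, 3.5, 0.0, 9.78, 1]]
```

View pics/y_s2.png

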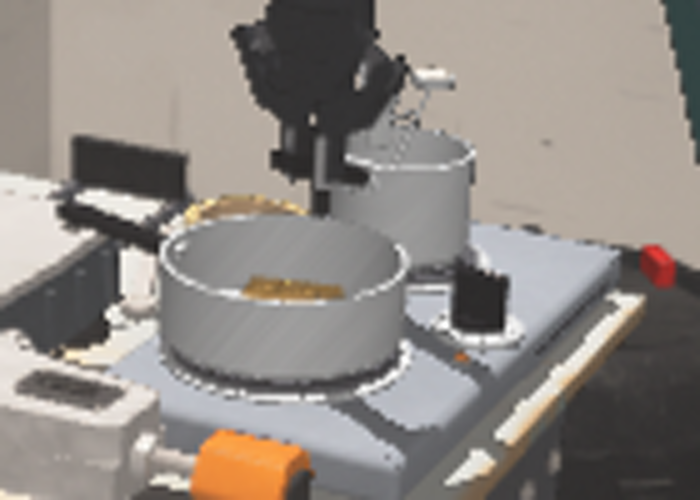

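>>> jog_arm(steps=[[[-0.02, 0.19, 0, 0.6, 1], [-0.06, 0.56, 0, 1.45, 1], [-0.13, 0.92, 0, 2.3, 1], [-0.23, 1.27, 0, 3.1, 1], [-0.37, 1.61, 0, 3.95, 1], [-0.53, 1.94, 0, 4.8, 1], [-0.72, 2.25, 0, 5.6, 1], [-0.93, 2.54, 0, 6.45, 1], [-1.17, 2.82, 0, 7.3, 1], [-1.44, 3.07, 0, 8.1, 1], [-1.72, 3.3, 0, 8.95, 1], [-2.02, 3.5, 0, 9.8, 1]]])

```text
time_s: 34.32
tool_pos: [0.6324, -0.3053, 0.1248]
ee_rot: [-3.098, -0.456, -0.018]
ft_force: [2.6, -0.7, -0.3]
gripper_width: 0.199
```

```bash
python3 - <<'E'
from h import *
cap("side","y_side")
o=robot.get_obs();print(o["tool_pos"],o["ft_force"],o["ft_torque"],o["gripper_width"])
arc((.531,-.335),.1245,[12,7,3,0,-1.5,-1.5,-1.5],r=.1047)
E
```

```text
[ 0.63282147 -0.3069546   0.1248708 ] [ 2.30755124  0.08094301 -0.01246808] [ 0.14033978 -0.37285304 -0.16878725] 0.19588261204840063
r 0.1047 a0 15.4 jaw -73.6
[[-0.05, 0.25, 0.01, 0.73, 1], [-0.09, 0.61, 0.01, 1.57, 1], [-0.15, 0.9, 0.01, 2.23, 1], [-0.21, 1.11, 0.0, 2.73, 1], [-0.24, 1.21, 0.0, 2.98, 1], [-0.24, 1.21, 0.0, 2.98, 1], [-0.24, 1.21, 0.0, 2.98, 1]]
```

>>> jog_arm(steps=[[[-0.05, 0.25, 0, 0.75, 1], [-0.09, 0.61, 0, 1.6, 1], [-0.15, 0.9, 0, 2.25, 1], [-0.21, 1.11, 0, 2.75, 1], [-0.24, 1.2, 0, 2.95, 1], [-0.24, 1.2, 0, 2.95, 1], [-0.24, 1.2, 0, 2.95, 1], [-0.24, 1.2, 0, 2.95, 0.7], [-0.24, 1.2, 0, 2.95, 0.5], [-0.24, 1.2, 0, 2.95, 0.5], [-0.24, 1.2, 0, 2.95, 0.5]]])

```text
time_s: 35.28
tool_pos: [0.635, -0.3367, 0.1243]
ee_rot: [-3.13, 0.035, -0.015]
ft_force: [-0.5, -0.1, 0.3]
gripper_width: 0.5
```

>>> jog_arm(steps=[[[0, 0, -0.8, 0, 0.5], [0, 0, -2, 0, 0.5], [0, 0, -3.4, 0, 0.5], [0, 0, -4.4, 0, 0.5], [0, 0, -4.4, 0, 0.5]]])

```text
time_s: 35.7
tool_pos: [0.6368, -0.3397, 0.2415]
ee_rot: [-3.135, 0.034, -0.029]
ft_force: [1.4, -1.3, 0.8]
gripper_width: 0.5
```

```bash
python3 - <<'E'
from h import *
cap("side","z_side");cap("top","z_top")
go((.52,.3,.23))
cv2.imwrite("pics/z_s2.png",cv2.resize(C["side"]["frame"][140:240,250:390],None,fx=5,fy=5,interpolation=cv2.INTER_CUBIC))
cv2.imwrite("pics/z_t2.png",cv2.resize(C["top"]["frame"][140:250,280:420],None,fx=5,fy=5,interpolation=cv2.INTER_CUBIC))
E
```

```text
pos [ 0.6345 -0.3382  0.2359] jaw -91.3 q6 1.0 -> d [ -5.14 -25.42   0.44] spin 0 (alt -30 ) t 35.8
```

View pics/z_s2.png

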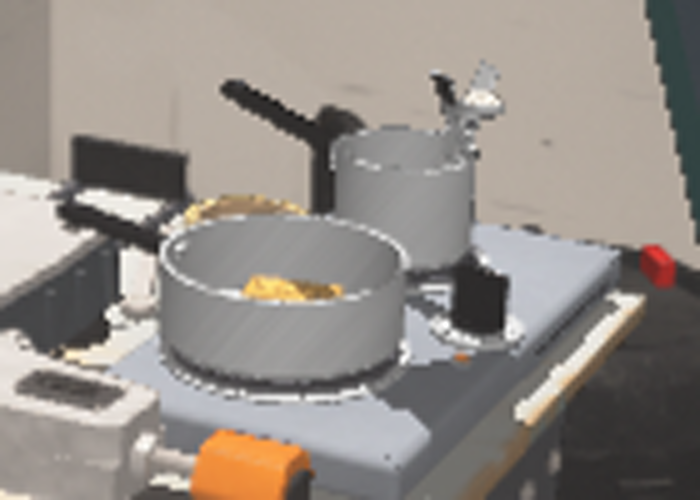

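View pics/z_t2.png

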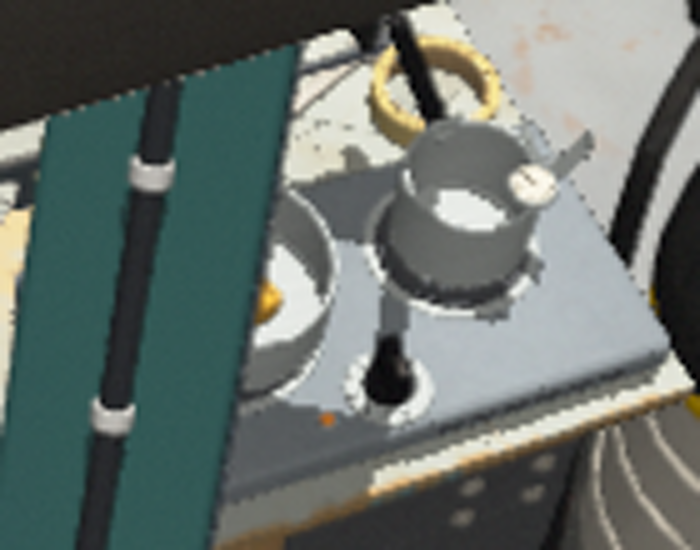

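```bash
python3 - <<'E'
from h import *
cap("side");cap("top")
P={}
for t in("thermometer","stem_tip","milk_pan_tip","milk_pan_grip","wide_pan_tip"):
  for n in("side","top"): print(t,n,pp(t,n,2))
for n in("side","top"):
  for d in robot.trace("thermometer",n)[:2]: print(n,round(d["conf"],2),d["extent"])
cv2.imwrite("pics/aa_s2.png",cv2.resize(C["side"]["frame"][140:190,310:370],None,fx=12,fy=12,interpolation=cv2.INTER_CUBIC))
cv2.imwrite("pics/aa_t2.png",cv2.resize(C["top"]["frame"][155:205,350:410],None,fx=12,fy=12,interpolation=cv2.INTER_CUBIC))
E
```

```text
thermometer side [(0.65, [343.9, 164.0])]
thermometer top [(0.43, [390.9, 174.3])]
stem_tip side [(0.46, [342.3, 172.7])]
stem_tip top [(0.73, [381.9, 186.0])]
milk_pan_tip side [(0.72, [294.4, 156.1])]
milk_pan_tip top [(0.9, [357.6, 140.1])]
milk_pan_grip side [(0.97, [306.1, 162.4])]
milk_pan_grip top [(0.85, [361.7, 150.8]), (0.69, [211.2, 254.1])]
wide_pan_tip side [(0.71, [263.9, 180.8]), (0.59, [268.3, 185.2])]
wide_pan_tip top []
side 0.7 [335.3, 153.3, 352.2, 171.7]
side 0.43 [295.0, 157.2, 345.3, 192.7]
top 0.49 [382.7, 162.9, 400.4, 180.4]
```

View pics/aa_s2.png

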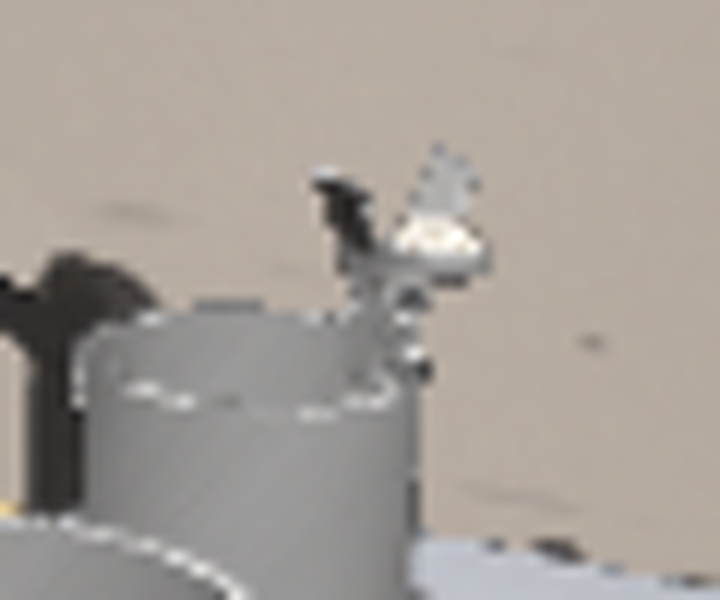

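View pics/aa_t2.png

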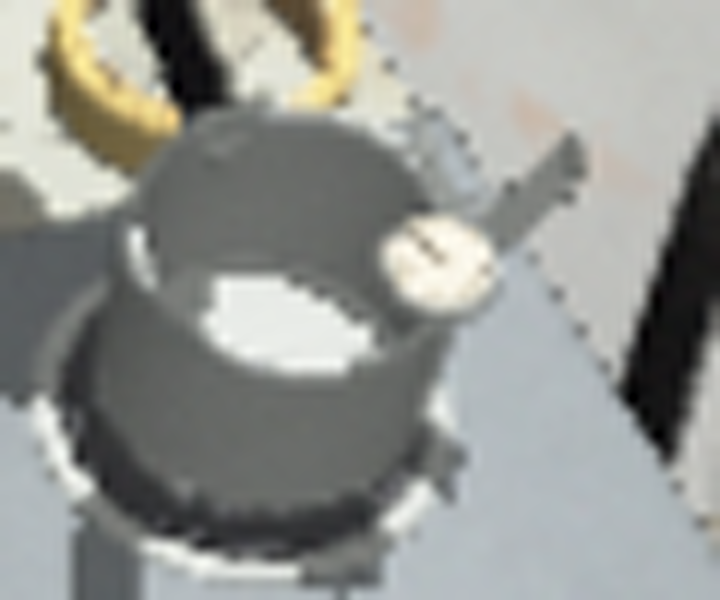

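```bash
python3 - <<'E'
from h import *
cap("side");cap("top")
qs=lambda u,v:(310+u/12-.5,140+v/12-.5); qt=lambda u,v:(350+u/12-.5,155+v/12-.5)
d=tri(qt(440,262),qs(437,240)); print("dial",d)
print("dial top z.166", onz("top",qt(440,262),.166), onz("side",qs(437,240),.166))
print("thermo origin",tri((390.9,174.3),(343.9,164)), onz("top",(390.9,174.3),.138),onz("side",(343.9,164),.138))
print("outer pad top side", onz("side",qs(445,150),.174),"inner",onz("side",qs(330,180),.174), "outer top cam",onz("top",qt(575,145),.174))
# milk rim
from scipy.optimize import least_squares
print("handle", [np.round(onz(n,p,z)[:2],4) for n,p,z in(("side",(294.4,156.1),.148),("top",(357.6,140.1),.148),("side",(306.1,162.4),.134),("top",(361.7,150.8),.134))])
c=np.array([.531,-.335])
# overlay model for theta
def therm(th,c=c,r=.048,zr=.125):
    x=np.array([-np.cos(th),-np.sin(th),0]);z=np.array([0,0,1.]);y=np.cross(z,x)
    o=np.array([c[0]+r*np.cos(th),c[1]+r*np.sin(th),zr+.013]); return o,np.c_[x,y,z]
for thd in range(-140,-60,5):
    o,Rm=therm(np.radians(thd)); dl=o+Rm@[.013,.036,.028]
    e=np.r_[proj("top",dl)-qt(440,262),proj("side",dl)-qs(437,240)]
    op=o+Rm@[-.026,0,.036]; e2=np.r_[proj("top",op)-qt(570,150),proj("side",op)-qs(445,155)]
    print(thd,np.round(o,3),np.round(e,1),np.round(e2,1))
E
```

```text
dial (array([ 0.48129224, -0.347716  ,  0.16487605]), [np.float64(0.000498618197955918), np.float64(0.0004986181979557745)])
dial top z.166 [ 0.48116739 -0.34715674  0.166     ] [ 0.47940162 -0.34361756  0.166     ]
thermo origin (array([ 0.50044205, -0.38263608,  0.13615616]), [np.float64(0.0013073308947955619), np.float64(0.0013073308947952977)]) [ 0.5008052  -0.38175165  0.138     ] [ 0.49673076 -0.37554755  0.138     ]
outer pad top side [ 0.50050197 -0.40507209  0.174     ] inner [ 0.51856728 -0.35806045  0.174     ] outer top cam [ 0.49977562 -0.39833852  0.174     ]
handle [array([ 0.6751, -0.3398]), array([ 0.6754, -0.3388]), array([ 0.6249, -0.334 ]), array([ 0.635 , -0.3373])]
-140 [ 0.494 -0.366  0.138] [-4.5  1.5 -1.9  1. ] [-0.1  6.4  4.8  2.3]
-135 [ 0.497 -0.369  0.138] [-3.4  1.2 -1.3  0.6] [0.6 5.1 4.1 1.7]
-130 [ 0.5   -0.372  0.138] [-2.2  0.8 -0.9  0.3] [1.  3.7 3.2 1.2]
-125 [ 0.503 -0.374  0.138] [-1.1  0.3 -0.6 -0. ] [1.3 2.2 2.2 0.7]
-120 [ 0.507 -0.377  0.138] [-0.1 -0.3 -0.4 -0.4] [1.4 0.8 1.1 0.3]
-115 [ 0.511 -0.379  0.138] [ 0.8 -0.9 -0.3 -0.8] [ 1.4 -0.7 -0.1 -0.2]
-110 [ 0.515 -0.38   0.138] [ 1.7 -1.6 -0.4 -1.1] [ 1.2 -2.2 -1.4 -0.6]
-105 [ 0.519 -0.381  0.138] [ 2.4 -2.3 -0.5 -1.5] [ 0.8 -3.7 -2.8 -1. ]
-100 [ 0.523 -0.382  0.138] [ 3.1 -3.2 -0.7 -1.9] [ 0.3 -5.1 -4.4 -1.3]
-95 [ 0.527 -0.383  0.138] [ 3.6 -4.  -1.1 -2.3] [-0.4 -6.5 -6.  -1.7]
-90 [ 0.531 -0.383  0.138] [ 4.1 -4.9 -1.5 -2.6] [-1.2 -7.9 -7.6 -1.9]
-85 [ 0.535 -0.383  0.138] [ 4.4 -5.8 -2.1 -3. ] [-2.2 -9.2 -9.3 -2.2]
-80 [ 0.539 -0.382  0.138] [ 4.6 -6.8 -2.7 -3.3] [ -3.3 -10.5 -11.   -2.4]
-75 [ 0.543 -0.381  0.138] [ 4.7 -7.8 -3.5 -3.7] [ -4.6 -11.7 -12.8  -2.6]
-70 [ 0.547 -0.38   0.138] [ 4.7 -8.8 -4.3 -4. ] [ -5.9 -12.8 -14.6  -2.7]
-65 [ 0.551 -0.379  0.138] [ 4.6 -9.8 -5.2 -4.3] [ -7.4 -13.9 -16.4  -2.8]
```

```bash
python3 - <<'E'
from h import *
go((.5075,-.377,.235),61)
E
```

```text
pos [ 0.6339 -0.338   0.2344] jaw -91.3 q6 1.0 -> d [-5.02  1.67 -0.09] spin 4.62 (alt -25.38 ) t 36.6
```

>>> jog_arm(steps=[[[-0.4, 0.1, -0.1, -1, 0.2], [-0.9, 0.3, -0.1, -2.1, 0.1], [-1.5, 0.5, -0.1, -3.2, 0], [-2.1, 0.7, -0.1, -4.3, 0], [-2.7, 0.9, -0.1, -5.4, 0], [-3.3, 1.1, -0.1, -6.5, 0], [-3.9, 1.3, -0.1, -7.6, 0], [-4.5, 1.5, -0.1, -8.7, 0], [-5, 1.67, -0.1, -9.8, 0], [-5, 1.67, -0.1, -10.9, 0], [-5, 1.67, -0.1, -12, 0], [-5, 1.67, -0.1, -13.1, 0]]])

```text
time_s: 37.6
tool_pos: [0.5077, -0.3773, 0.2354]
ee_rot: [-2.446, -1.967, -0.024]
ft_force: [0.7, -0.1, -0.5]
gripper_width: 1.001
```

>>> jog_arm(steps=[[[0, 0, 0, -1, 0], [0, 0, 0, -2.1, 0], [0, 0, 0, -3.2, 0], [0, 0, 0, -4.3, 0], [0, 0, 0, -5.4, 0], [0, 0, 0, -6.5, 0], [0, 0, 0, -7.6, 0], [0, 0, 0, -8.7, 0], [0, 0, 0, -9.8, 0], [0, 0, 0, -10.9, 0], [0, 0, 0, -12, 0], [0, 0, 0, -12.2, 0]]])

```text
time_s: 38.6
tool_pos: [0.5078, -0.3773, 0.2356]
ee_rot: [0.783, 3.035, 0.021]
ft_force: [-0.0, -0.5, -0.2]
gripper_width: 0.999
```

```bash
python3 - <<'E'
from h import *
cap("side");cap("top")
go((.5075,-.377,.20),61);go((.5075,-.377,.149),61)
cv2.imwrite("pics/ab_s2.png",cv2.resize(C["side"]["frame"][120:200,300:380],None,fx=7,fy=7,interpolation=cv2.INTER_CUBIC))
cv2.imwrite("pics/ab_t2.png",cv2.resize(C["top"]["frame"][125:215,330:430],None,fx=6,fy=6,interpolation=cv2.INTER_CUBIC))
E
```

```text
pos [ 0.5078 -0.3773  0.2356] jaw 60.7 q6 -1.82 -> d [ 0.02 -0.02  1.42] spin -0.05 (alt 29.95 ) t 38.7
pos [ 0.5078 -0.3773  0.2356] jaw 60.7 q6 -1.82 -> d [ 0.03 -0.05  3.46] spin -0.05 (alt 29.95 ) t 38.7
```

View pics/ab_s2.png

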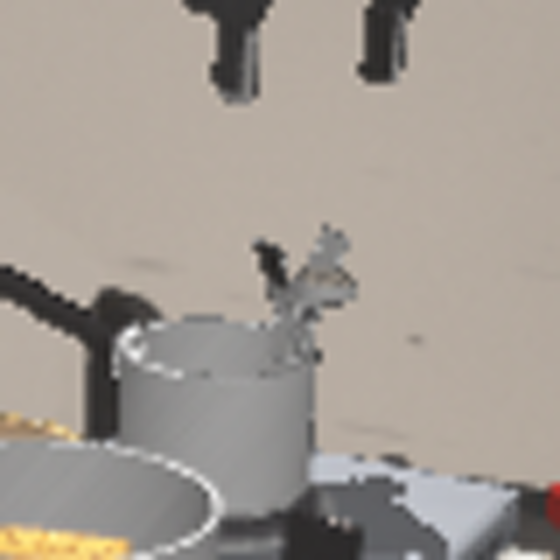

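View pics/ab_t2.png

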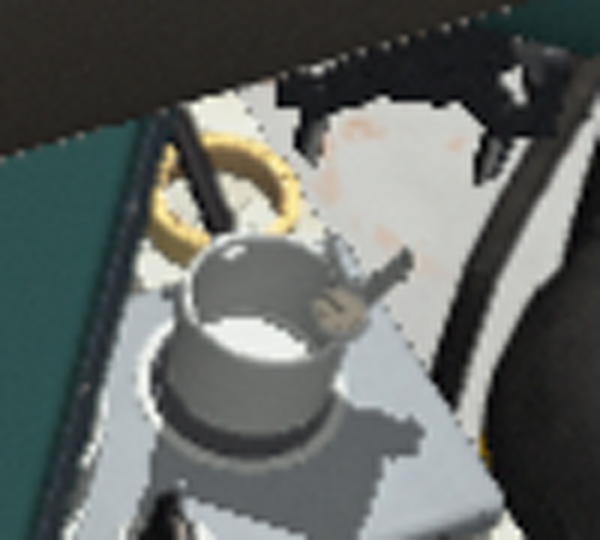

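```bash
python3 - <<'E'
from h import *
cap("side");cap("top")
print(proj("top",(.5075,-.377,.174)),(392,166));print(proj("side",(.5075,-.377,.174)),(342.1,153.2))
print(tri((392,166),(342.1,153.2)))
j=np.radians(61)
for s,n in((-1,"outer"),(1,"inner")):
    p=np.array([.5075+s*.026*np.cos(j),-.377+s*.026*np.sin(j),.174]);print(n,proj("top",p),proj("side",p))
print("obs top inner",330+345/6-.5,125+240/6-.5,"outer",330+405/6-.5,125+255/6-.5,"side inner",300+262/7-.5,120+243/7-.5,"outer",300+335/7-.5,120+230/7-.5)
E
```

```text
[390.74937493 166.6684053 ] (392, 166)
[341.91229948 153.64384724] (342.1, 153.2)
(array([ 0.50873814, -0.38238809,  0.17398117]), [np.float64(0.00013158000185248205), np.float64(0.00013158000185249037)])
outer [398.48065273 167.5187079 ] [347.54389641 152.60182765]
inner [383.03547956 165.82001446] [336.18875448 154.70288007]
obs top inner 387.0 164.5 outer 397.0 167.0 side inner 336.92857142857144 154.21428571428572 outer 347.35714285714283 152.35714285714286
```

>>> jog_arm(steps=[[[0, 0, 0.7, 0, 0], [0, -0.05, 1.6, 0, 0], [0, -0.05, 2.4, 0, 0], [0, -0.05, 3, 0, 0], [0, -0.05, 3.3, 0, 0], [0, -0.05, 3.45, 0, 0], [0, -0.05, 3.45, 0, 0]]])

```text
time_s: 39.38
tool_pos: [0.5078, -0.3772, 0.1488]
ee_rot: [0.796, 3.033, 0.022]
ft_force: [0.3, 0.1, 0.4]
gripper_width: 0.996
```

```bash
python3 - <<'E'
from h import *
cap("side");cap("top")
go((.5075,-.378,.149),61)
cv2.imwrite("pics/ac_s2.png",cv2.resize(C["side"]["frame"][120:200,300:380],None,fx=7,fy=7,interpolation=cv2.INTER_CUBIC))
cv2.imwrite("pics/ac_t2.png",cv2.resize(C["top"]["frame"][125:215,330:430],None,fx=6,fy=6,interpolation=cv2.INTER_CUBIC))
E
```

```text
pos [ 0.5086 -0.3779  0.1502] jaw 60.6 q6 -1.82 -> d [ 0.04 -0.03  0.05] spin -0.06 (alt 29.94 ) t 39.5
```

View pics/ac_s2.png

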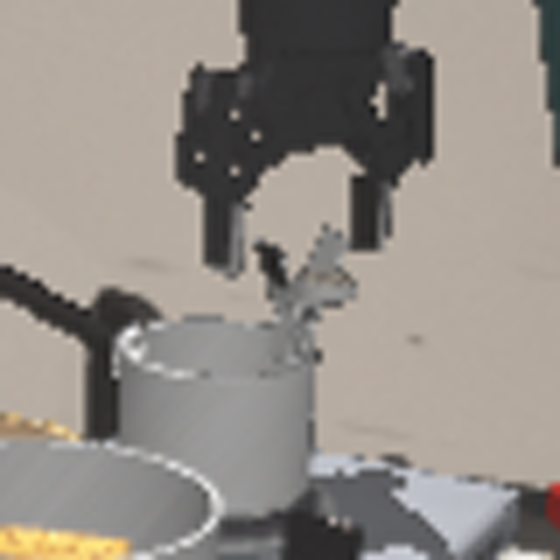

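View pics/ac_t2.png

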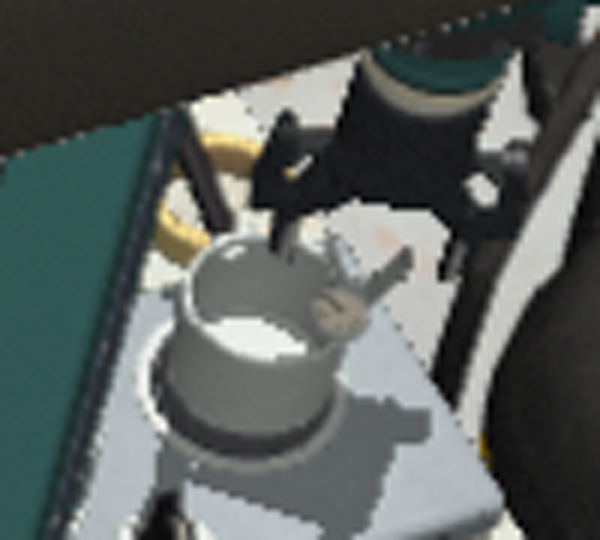

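>>> jog_arm(steps=[[[0, 0, 0.05, 0, 0.3], [0, 0, 0.05, 0, 0.5], [0, 0, 0.05, 0, 0.6], [0, 0, 0.05, 0, 0.7], [0, 0, 0.05, 0, 0.8], [0, 0, 0.05, 0, 1], [0, 0, 0.05, 0, 1], [0, 0, 0.05, 0, 1], [0, 0, 0.05, 0, 1], [0, 0, 0.05, 0, 1]]])

```text
time_s: 40.32
tool_pos: [0.5085, -0.3779, 0.1489]
ee_rot: [0.794, 3.031, 0.02]
ft_force: [0.0, 0.8, -0.5]
gripper_width: 0.164
```

```bash
python3 - <<'E'
from h import *
cap("side");cap("top")
go((.5075,-.378,.149),61);o=robot.get_obs();print(o["ft_force"],o["gripper_width"])
cv2.imwrite("pics/ad_s2.png",cv2.resize(C["side"]["frame"][120:200,300:380],None,fx=7,fy=7,interpolation=cv2.INTER_CUBIC))
cv2.imwrite("pics/ad_t2.png",cv2.resize(C["top"]["frame"][125:215,330:430],None,fx=6,fy=6,interpolation=cv2.INTER_CUBIC))
E
```

```text
pos [ 0.5086 -0.3779  0.1489] jaw 60.6 q6 -1.82 -> d [ 0.04 -0.03 -0.01] spin -0.06 (alt 29.94 ) t 40.4
[ 0.18339593 -0.42343453 -0.29521751] 0.16259435453517943
```

View pics/ad_s2.png

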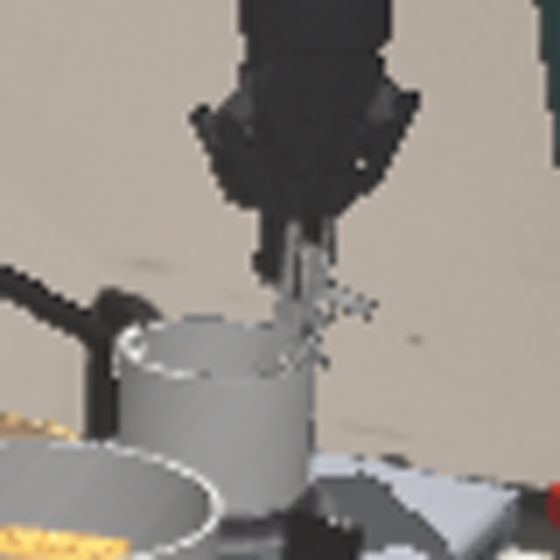

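View pics/ad_t2.png

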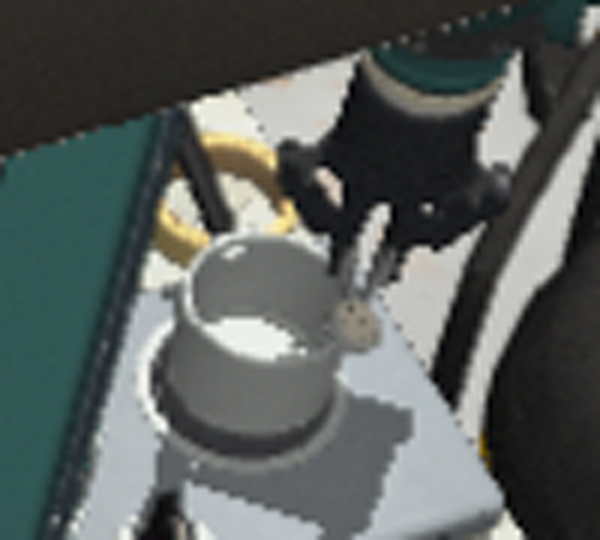

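>>> jog_arm(steps=[[[0, 0, -0.3, 0, 1], [0, 0, -0.8, 0, 1], [0, 0, -1.4, 0, 1], [0, 0, -2, 0, 1], [0, 0, -2.6, 0, 1], [0, 0, -3.2, 0, 1], [0, 0, -3.6, 0, 1], [0, 0, -3.6, 0, 1]]])

```text
time_s: 41.08
tool_pos: [0.5087, -0.3799, 0.2419]
ee_rot: [0.793, 3.027, 0.016]
ft_force: [0.1, -0.9, 0.3]
gripper_width: 0.163
```

```bash
python3 - <<'E'
from h import *
cap("side");cap("top","ae_top")
go((.50,-.25,.24),-5);o=robot.get_obs();print(o["ft_force"],o["gripper_width"])
cv2.imwrite("pics/ae_s2.png",cv2.resize(C["side"]["frame"][110:230,260:380],None,fx=5,fy=5,interpolation=cv2.INTER_CUBIC))
cv2.imwrite("pics/ae_t2.png",cv2.resize(C["top"]["frame"][125:235,290:430],None,fx=5,fy=5,interpolation=cv2.INTER_CUBIC))
E
```

```text
pos [ 0.5076 -0.3789  0.2391] jaw 60.6 q6 -1.82 -> d [2.79 4.34 0.01] spin 10.94 (alt -19.06 ) t 41.2
[ 0.17348758 -0.68635754 -0.92713656] 0.16346652904568393
```

View pics/ae_s2.png

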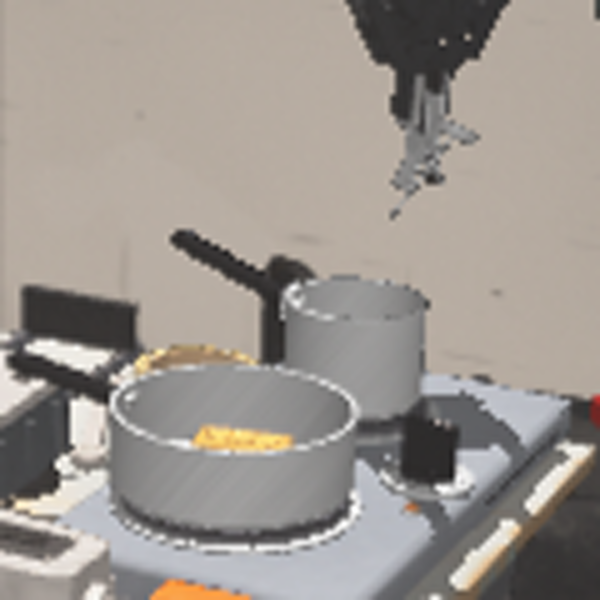

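View pics/ae_t2.png

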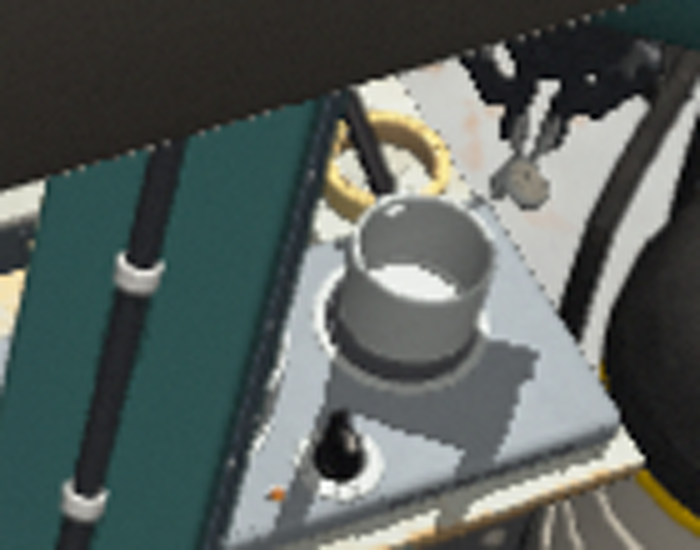

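```bash
python3 - <<'E'
from h import *
go((.4585,-.140,.235),-5)
E
```

```text
pos [ 0.5076 -0.3789  0.2391] jaw 60.6 q6 -1.82 -> d [6.4  7.36 0.23] spin 10.94 (alt -19.06 ) t 41.2
```

>>> jog_arm(steps=[[[0.3, 0.4, 0, 0.7, 1], [0.9, 1, 0, 1.6, 1], [1.5, 1.7, 0, 2.6, 1], [2.1, 2.4, 0, 3.6, 1], [2.7, 3.1, 0, 4.6, 1], [3.3, 3.8, 0, 5.6, 1], [3.9, 4.5, 0, 6.6, 1], [4.5, 5.2, 0, 7.6, 1], [5.1, 5.9, 0, 8.6, 1], [5.7, 6.6, 0, 9.6, 1], [6.2, 7.1, 0.1, 10.5, 1], [6.4, 7.36, 0.2, 10.9, 1]]])

```text
time_s: 42.18
tool_pos: [0.4565, -0.1373, 0.2346]
ee_rot: [-2.314, -2.121, -0.023]
ft_force: [-0.2, -0.4, -1.0]
gripper_width: 0.159
```

>>> jog_arm(steps=[[[0, 0, 0, 0, 1], [0, 0, 0, 0, 1], [0, 0, 0, 0, 1]]])

```text
time_s: 42.43
tool_pos: [0.4564, -0.1376, 0.2342]
ee_rot: [-2.312, -2.122, -0.022]
ft_force: [-0.2, -0.2, -0.1]
gripper_width: 0.162
```

```bash
python3 - <<'E'
from h import *
cap("side","af_side");cap("top","af_top")
go((.4585,-.140,.15),-5);go((.4585,-.140,.13),-5)
cv2.imwrite("pics/af_s2.png",cv2.resize(C["side"]["frame"][130:230,270:370],None,fx=6,fy=6,interpolation=cv2.INTER_CUBIC))
cv2.imwrite("pics/af_t2.png",cv2.resize(C["top"]["frame"][125:245,280:420],None,fx=5,fy=5,interpolation=cv2.INTER_CUBIC))
E
```

```text
pos [ 0.4568 -0.1381  0.2345] jaw -5.0 q6 -0.37 -> d [-0.11  0.05  3.38] spin 0.0 (alt -30.0 ) t 42.5
pos [ 0.4568 -0.1381  0.2345] jaw -5.0 q6 -0.37 -> d [-0.12  0.04  4.18] spin 0.0 (alt -30.0 ) t 42.5
```

View pics/af_s2.png

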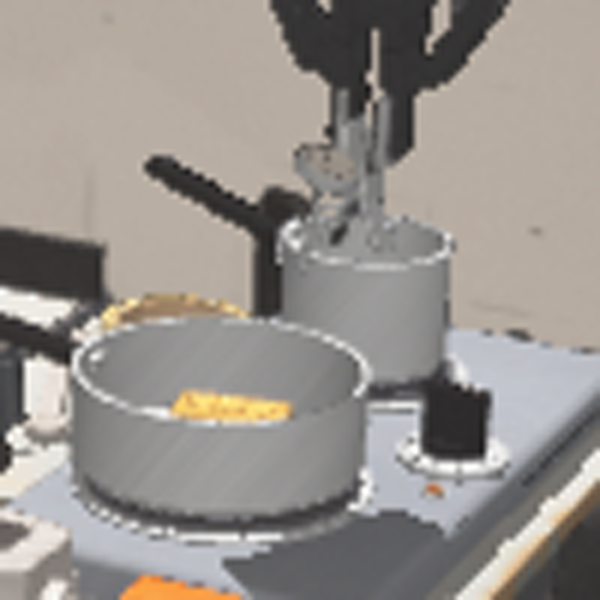

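View pics/af_t2.png

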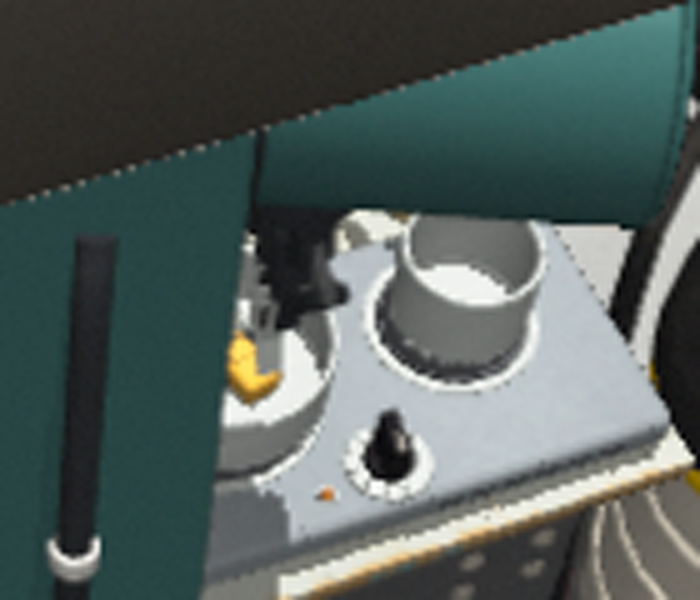

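>>> jog_arm(steps=[[[-0.1, 0.05, 0.5, 0, 1], [-0.12, 0.05, 1.2, 0, 1], [-0.12, 0.05, 2, 0, 1], [-0.12, 0.05, 2.7, 0, 1], [-0.12, 0.05, 3.2, 0, 1], [-0.12, 0.05, 3.4, 0, 1], [-0.12, 0.05, 3.4, 0, 1]]])

```text
time_s: 43.12
tool_pos: [0.4579, -0.1405, 0.1484]
ee_rot: [-2.313, -2.119, -0.021]
ft_force: [0.2, -0.6, -0.9]
gripper_width: 0.169
```

```bash
python3 - <<'E'
from h import *
cap("side","ag_side");cap("top","ag_top")
go((.4585,-.140,.13),-5);o=robot.get_obs();print(o["ft_force"],o["gripper_width"])
s=[(circ(.5362,-.147,.08,.105),(0,0,255))]
overlay("side",s,(270,150,370,230),"ag_s2",7)
cv2.imwrite("pics/ag_t2.png",cv2.resize(C["top"]["frame"][160:240,300:380],None,fx=7,fy=7,interpolation=cv2.INTER_CUBIC))
E
```

```text
pos [ 0.459  -0.1408  0.1499] jaw -5.0 q6 -0.38 -> d [ 0.02 -0.03  0.8 ] spin 0.0 (alt -30.0 ) t 43.2
[-0.43474761  0.173291   -0.5547452 ] 0.16084499276906758
```

View pics/ag_s2.png

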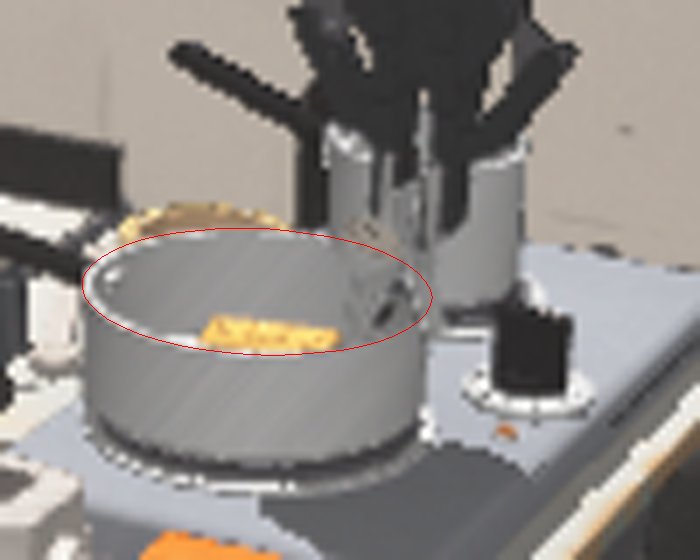

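View pics/ag_t2.png

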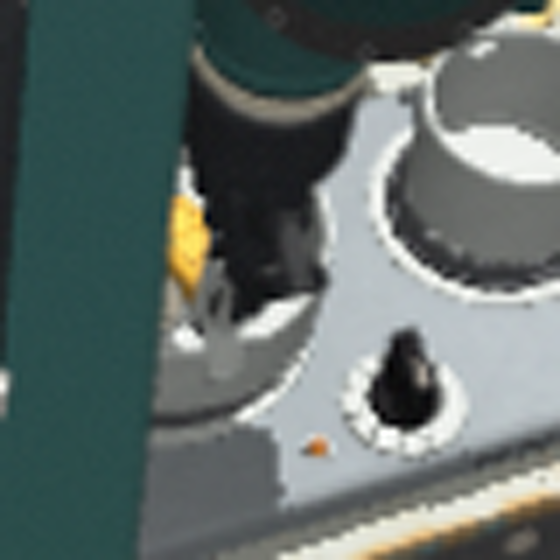

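>>> jog_arm(steps=[[[0, 0, 0.15, 0, 1], [0, 0, 0.3, 0, 1], [0, 0, 0.45, 0, 1], [0, 0, 0.6, 0, 1], [0, 0, 0.75, 0, 1], [0, 0, 0.8, 0, 1], [0, 0, 0.8, 0, 1], [0, 0, 0.8, 0, 1]]])

```text
time_s: 43.88
tool_pos: [0.4591, -0.1405, 0.1298]
ee_rot: [-2.314, -2.121, -0.023]
ft_force: [0.1, 0.2, -0.3]
gripper_width: 0.169
```

```bash
python3 - <<'E'
from h import *
cap("side","ah_side");cap("top","ah_top")
go((.4585,-.140,.13),-5);o=robot.get_obs();print(o["ft_force"],o["gripper_width"])
cv2.imwrite("pics/ah_s2.png",cv2.resize(C["side"]["frame"][160:230,290:360],None,fx=8,fy=8,interpolation=cv2.INTER_CUBIC))
cv2.imwrite("pics/ah_t2.png",cv2.resize(C["top"]["frame"][180:240,310:370],None,fx=8,fy=8,interpolation=cv2.INTER_CUBIC))
E
```

```text
pos [ 0.4593 -0.1406  0.13  ] jaw -5.0 q6 -0.38 -> d [ 0.02 -0.03 -0.  ] spin 0.0 (alt -30.0 ) t 44.0
[ 0.64549644  0.34695222 -0.70902841] 0.1637431931212324
```

View pics/ah_s2.png

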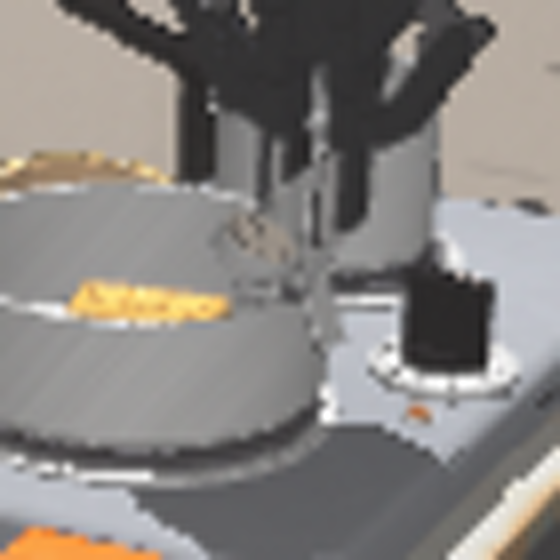

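View pics/ah_t2.png

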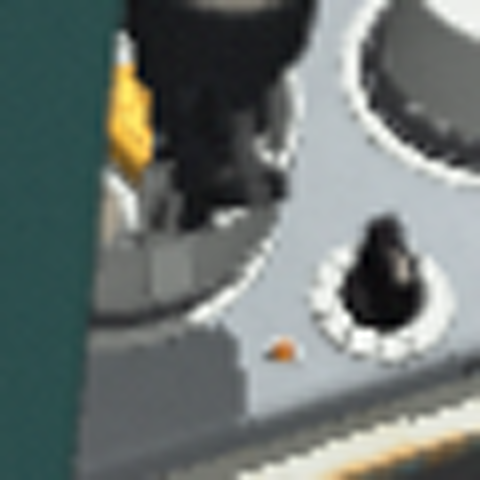

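>>> jog_arm(steps=[[[0, 0, 0, 0, 0.85], [0, 0, 0, 0, 0.75], [0, 0, 0, 0, 0.65], [0, 0, 0, 0, 0.55], [0, 0, 0, 0, 0.45], [0, 0, 0, 0, 0.3], [0, 0, 0, 0, 0.15], [0, 0, 0, 0, 0], [0, 0, 0, 0, 0], [0, 0, 0, 0, 0], [0, 0, 0, 0, 0]]])

```text
time_s: 44.9
tool_pos: [0.4593, -0.1406, 0.13]
ee_rot: [-2.315, -2.121, -0.023]
ft_force: [0.1, -0.8, 0.5]
gripper_width: 1.001
```

```bash
python3 - <<'E'
from h import *
cap("side","ai_side");cap("top","ai_top")
go((.4585,-.140,.23),-5);o=robot.get_obs();print(o["ft_force"],o["gripper_width"])
cv2.imwrite("pics/ai_s2.png",cv2.resize(C["side"]["frame"][160:230,290:360],None,fx=8,fy=8,interpolation=cv2.INTER_CUBIC))
E
```

```text
pos [ 0.4593 -0.1406  0.13  ] jaw -5.0 q6 -0.38 -> d [ 0.07  0.   -4.  ] spin 0.0 (alt -30.0 ) t 45.0
[-0.04813183 -0.92819822  0.11056618] 0.9968625778714072
```

View pics/ai_s2.png

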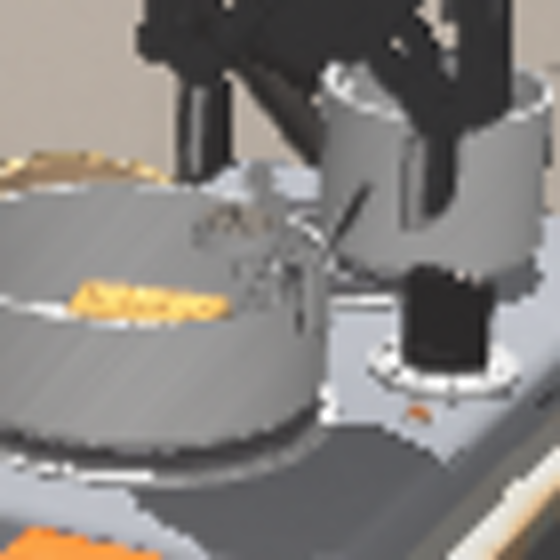

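>>> jog_arm(steps=[[[0, 0, -0.4, 0, 0], [0, 0, -1, 0, 0], [0, 0, -1.8, 0, 0], [0, 0, -2.8, 0, 0], [0, 0, -3.6, 0, 0], [0, 0, -4, 0, 0], [0, 0, -4, 0, 0]]])

```text
time_s: 45.58
tool_pos: [0.4599, -0.1425, 0.2321]
ee_rot: [2.314, 2.121, 0.026]
ft_force: [0.2, -0.4, 0.4]
gripper_width: 1.001
```

```bash
python3 - <<'E'
from h import *
cap("side","aj_side");cap("top","aj_top")
go((.52,.3,.25),-5)
cv2.imwrite("pics/aj_s2.png",cv2.resize(C["side"]["frame"][140:240,250:390],None,fx=5,fy=5,interpolation=cv2.INTER_CUBIC))
E
```

```text
pos [ 0.4581 -0.1416  0.2295] jaw -5.0 q6 -0.37 -> d [17.82  0.94 -0.6 ] spin 0.0 (alt -30.0 ) t 45.7
```

View pics/aj_s2.png

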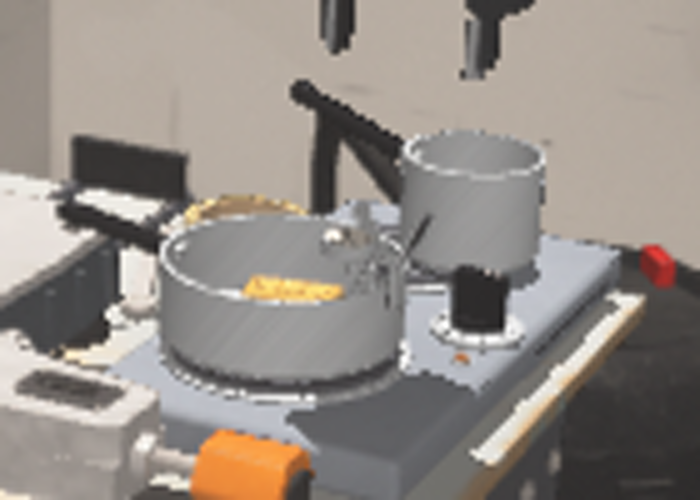

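>>> jog_arm(steps=[[[1, 0, 0, 0, 0.3], [2.4, 0.1, 0, 0, 0.5], [4, 0.2, -0.1, 0, 0.5], [5.6, 0.3, -0.2, 0, 0.5], [7.2, 0.4, -0.3, 0, 0.5], [8.8, 0.5, -0.4, 0, 0.5], [10.4, 0.6, -0.5, 0, 0.5], [12, 0.7, -0.6, 0, 0.5], [13.6, 0.8, -0.6, 0, 0.5], [15.2, 0.8, -0.6, 0, 0.5], [16.8, 0.9, -0.6, 0, 0.5], [17.8, 0.9, -0.6, 0, 0.5]]])

```text
time_s: 46.68
tool_pos: [0.5184, 0.3031, 0.2478]
ee_rot: [-2.311, -2.122, -0.021]
ft_force: [0.7, 0.9, -0.3]
gripper_width: 0.499
```

```bash
python3 - <<'E'
from h import *
cap("side","ak_side");cap("top","ak_top")
cv2.imwrite("pics/ak_s2.png",cv2.resize(C["side"]["frame"][150:230,270:370],None,fx=7,fy=7,interpolation=cv2.INTER_CUBIC))
cv2.imwrite("pics/ak_t2.png",cv2.resize(C["top"]["frame"][145:235,285:405],None,fx=6,fy=6,interpolation=cv2.INTER_CUBIC))
for t in("milk_pan","milk_pan_grip","milk_pan_tip","wide_pan_grip","wide_pan_tip","stem_tip","thermometer"):
  for n in("side","top"): print(t,n,pp(t,n,2))
E
```

```text
milk_pan side [(0.81, [344.6, 189.2])]
milk_pan top [(0.75, [379.8, 198.7])]
milk_pan_grip side [(0.67, [318.9, 164.0]), (0.39, [270.8, 184.6])]
milk_pan_grip top [(0.71, [371.3, 158.6])]
milk_pan_tip side [(0.71, [306.1, 157.7]), (0.37, [343.9, 196.9])]
milk_pan_tip top [(0.91, [368.2, 151.1])]
wide_pan_grip side [(0.88, [271.7, 186.0])]
wide_pan_grip top [(0.85, [311.2, 165.9])]
wide_pan_tip side [(0.75, [262.7, 181.6])]
wide_pan_tip top [(0.26, [324.9, 197.8])]
stem_tip side [(0.71, [322.7, 203.9])]
stem_tip top [(0.51, [327.8, 213.0])]
thermometer side [(0.58, [329.0, 194.1])]
thermometer top [(0.48, [330.6, 208.9])]
```

View pics/ak_t2.png

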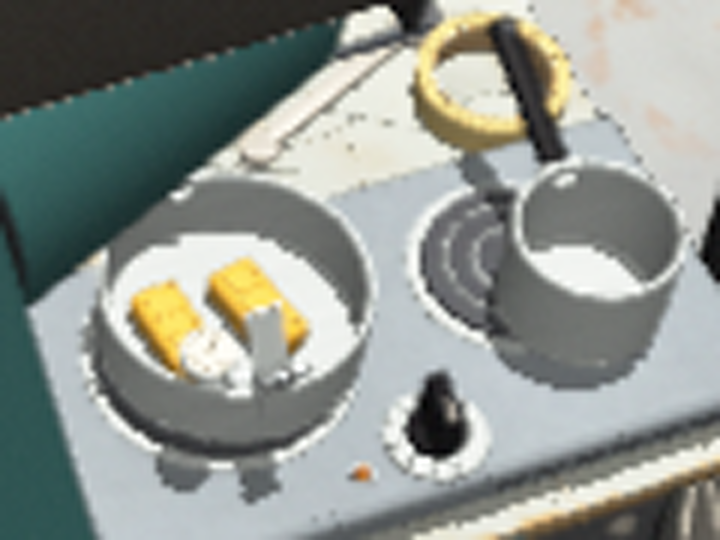

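View pics/ak_s2.png

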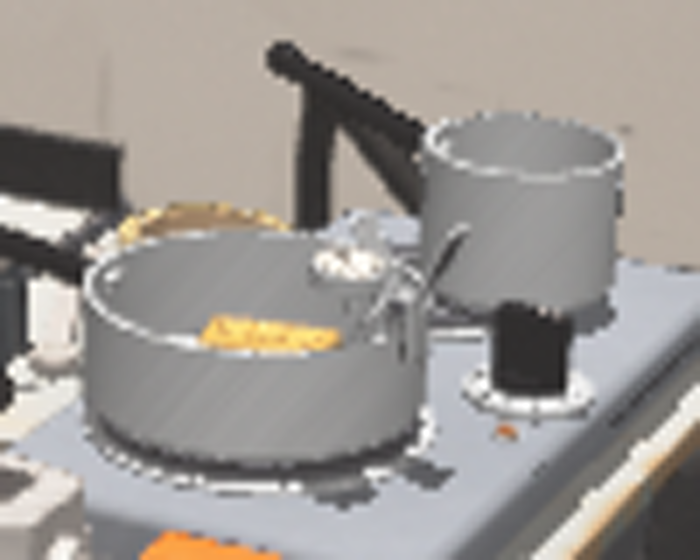

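```bash
python3 - <<'E'
from h import *
from scipy.optimize import least_squares
cap("top");cap("side")
qt=lambda u,v:(285+u/6-.5,145+v/6-.5); qs=lambda u,v:(270+u/7-.5,150+v/7-.5)
def ext(n,x,y,r,z,top=False):
    uv=np.array([proj(n,p) for p in circ(x,y,r,z,180)]); return uv[:,0].min(),uv[:,0].max(),uv[:,1].max()
def f(n,obs,z,x0): return np.round(least_squares(lambda p: np.array(ext(n,p[0],p[1],p[2],z))-obs,x0,x_scale=.01,diff_step=1e-4).x,4)
print("milk rim top",f("top",[qt(510,0)[0],qt(690,0)[0],qt(0,302)[1]],.125,[.5,-.36,.05]))
print("milk rim side",f("side",[qs(420,0)[0],qs(624,0)[0],qs(0,180)[1]],.125,[.5,-.36,.05]))
print("wide rim top",f("top",[qt(92,0)[0],qt(376,0)[0],qt(0,402)[1]],.105,[.53,-.14,.08]))
print("wide rim side",f("side",[qs(82,0)[0],qs(425,0)[0],qs(0,354)[1]],.105,[.53,-.14,.08]))
print("big ring top",f("top",[qt(88,0)[0],qt(378,0)[0],qt(0,468)[1]],.043,[.53,-.14,.08]))
print("big ring side",f("side",[qs(86,0)[0],qs(438,0)[0],qs(0,490)[1]],.043,[.53,-.14,.08]))
for n,p,z in(("side",(318.9,164),.134),("top",(371.3,158.6),.134),("side",(306.1,157.7),.148),("top",(368.2,151.1),.148)): print(n,np.round(onz(n,p,z)[:2],4))
for n,p,z in(("side",(271.7,186),.102),("top",(311.2,165.9),.102),("side",(262.7,181.6),.108)): print("wide",n,np.round(onz(n,p,z)[:2],4))
s=[(circ(.530,-.333,.055,.05),(0,0,255)),(circ(.530,-.333,.0625,.043),(0,255,0)),(circ(.535,-.1425,.084,.043),(0,255,0))]
overlay("top",s,(285,145,405,235),"al_t2",6);overlay("side",s,(270,150,370,230),"al_s2",7)
E
```

```text
milk rim top [ 0.4842 -0.3507  0.0512]
milk rim side [ 0.4839 -0.3457  0.0506]
wide rim top [ 0.536  -0.1463  0.0813]
wide rim side [ 0.5375 -0.1459  0.0784]
big ring top [ 0.5346 -0.1506  0.0854]
big ring side [ 0.5303 -0.1456  0.0816]
side [ 0.5779 -0.3408]
top [ 0.5904 -0.3528]
side [ 0.6303 -0.3442]
top [ 0.6154 -0.3509]
wide side [ 0.6559 -0.1352]
wide top [ 0.6587 -0.1534]
wide side [ 0.6942 -0.1423]
```

View pics/al_t2.png

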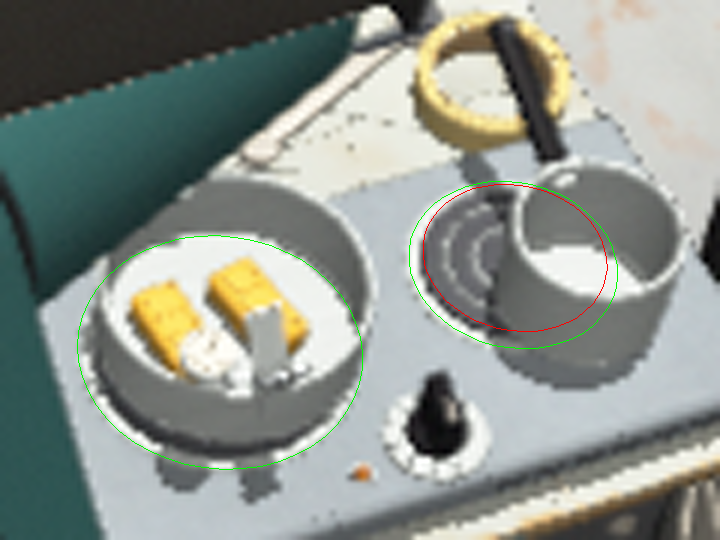

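View pics/al_s2.png

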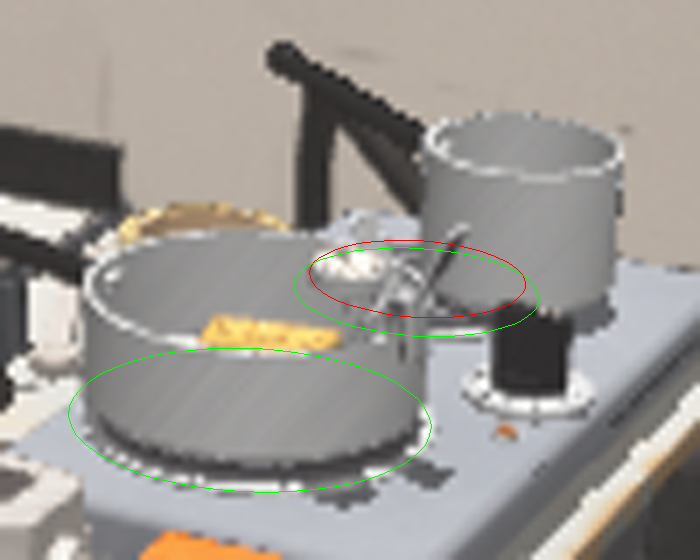

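```bash
python3 - <<'E'
from h import *
cap("top");cap("side")
for a in(-6,-3,0,3):
    c,s_=np.cos(np.radians(a)),np.sin(np.radians(a))
    T=lambda r,z:(.484+r*c,-.348+r*s_,.05+z)
    print(a,[((proj("top",T(r,z))+.5-[285,145])*6).round(0).tolist() for r,z in((.145,.098),(.107,.084),(.06,.068))],[((proj("side",T(r,z))+.5-[270,150])*7).round(0).tolist() for r,z in((.145,.098),(.107,.084))])
go((.59,-.35,.24),-91)
E
```

```text
-6 [[511.0, 19.0], [530.0, 82.0], [555.0, 159.0]] [[275.0, 49.0], [338.0, 88.0]]
-3 [[499.0, 21.0], [522.0, 84.0], [550.0, 160.0]] [[268.0, 52.0], [333.0, 91.0]]
0 [[487.0, 25.0], [513.0, 86.0], [545.0, 162.0]] [[262.0, 56.0], [328.0, 94.0]]
3 [[476.0, 28.0], [505.0, 89.0], [541.0, 163.0]] [[256.0, 60.0], [324.0, 97.0]]
pos [0.5191 0.2995 0.2501] jaw -5.0 q6 0.49 -> d [-25.64   5.08   0.14] spin 14.34 (alt -15.66 ) t 47.7
```

>>> jog_arm(steps=[[[-1, 0.2, 0, 0.7, 0.5], [-2.5, 0.4, 0, 1.5, 0.5], [-4.1, 0.8, 0, 2.4, 0.5], [-5.7, 1.1, 0, 3.3, 0.5], [-7.3, 1.4, 0, 4.2, 0.5], [-8.9, 1.7, 0, 5.1, 0.5], [-10.5, 2.1, 0, 6, 0.5], [-12.1, 2.4, 0, 6.9, 0.5], [-13.7, 2.7, 0, 7.8, 0.5], [-15.3, 3, 0, 8.7, 0.5], [-16.9, 3.3, 0, 9.6, 0.5], [-18.5, 3.6, 0, 10.5, 0.5]]])

```text
time_s: 48.68
tool_pos: [0.5685, -0.171, 0.2454]
ee_rot: [-3.076, -0.591, -0.019]
ft_force: [1.2, -0.8, 0.5]
gripper_width: 0.499
```

```bash
python3 - <<'E'
from h import *
go((.5907,-.3555,.21),-94)
E
```

```text
pos [ 0.5685 -0.171   0.2454] jaw -68.2 q6 0.77 -> d [-1.93  7.19  1.34] spin 4.29 (alt -25.71 ) t 48.7
```

>>> jog_arm(steps=[[[-0.4, 1.4, 0, 0.8, 0.5], [-0.8, 2.9, 0, 1.7, 0.5], [-1.2, 4.4, 0.3, 2.6, 0.5], [-1.6, 5.9, 0.7, 3.5, 0.5], [-1.9, 6.9, 1.1, 4.2, 0.5], [-1.93, 7.2, 1.35, 4.3, 0.5], [-1.93, 7.2, 1.35, 4.3, 0.5], [-1.93, 7.2, 1.35, 4.3, 0.5]]])

```text
time_s: 49.35
tool_pos: [0.5903, -0.3548, 0.2091]
ee_rot: [-3.126, 0.109, -0.013]
ft_force: [-0.3, -0.1, 0.1]
gripper_width: 0.5
```

```bash
python3 - <<'E'
from h import *
cap("side");cap("top")
go((.5907,-.3555,.1235),-94)
cv2.imwrite("pics/am_s2.png",cv2.resize(C["side"]["frame"][130:210,280:380],None,fx=6,fy=6,interpolation=cv2.INTER_CUBIC))
cv2.imwrite("pics/am_t2.png",cv2.resize(C["top"]["frame"][125:215,320:420],None,fx=6,fy=6,interpolation=cv2.INTER_CUBIC))
E
```

```text
pos [ 0.5909 -0.354   0.2103] jaw -93.9 q6 0.99 -> d [-0.03  0.1   3.47] spin 0.01 (alt -29.99 ) t 49.5
```

View pics/am_t2.png

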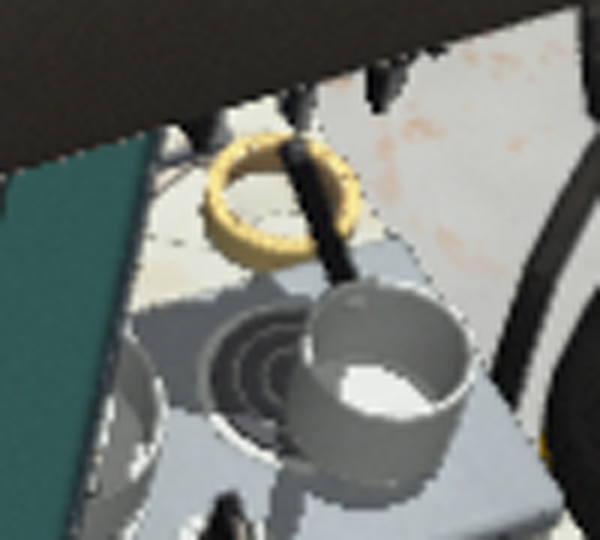

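View pics/am_s2.png

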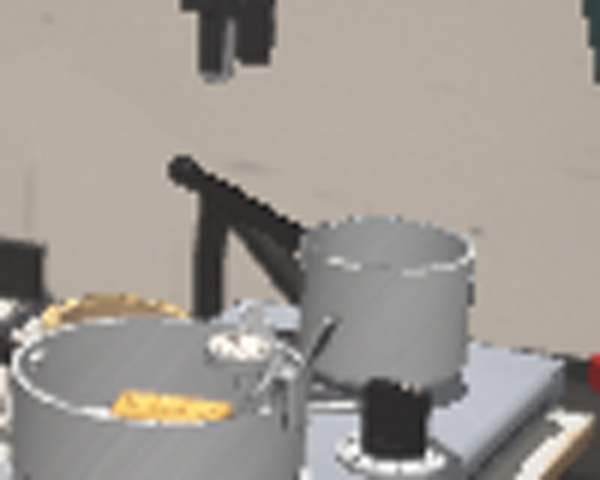

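>>> jog_arm(steps=[[[0, 0.08, 0.8, 0, 0.5], [0, 0.08, 1.8, 0, 0.5], [0, 0.08, 2.6, 0, 0.5], [0, 0.08, 3.1, 0, 0.5], [0, 0.08, 3.45, 0, 0.5], [0, 0.08, 3.45, 0, 0.5], [0, 0.08, 3.45, 0, 0.7], [0, 0.08, 3.45, 0, 1], [0, 0.08, 3.45, 0, 1], [0, 0.08, 3.45, 0, 1], [0, 0.08, 3.45, 0, 1], [0, 0.08, 3.45, 0, 1]]])

```text
time_s: 50.45
tool_pos: [0.5929, -0.3559, 0.1256]
ee_rot: [-3.129, 0.107, -0.02]
ft_force: [1.8, -1.3, 6.2]
gripper_width: 0.194
```

```bash
python3 - <<'E'
from h import *
o=robot.get_obs();print(o["ft_force"],o["gripper_width"])
cap("side");cap("top","an_top")
p=o["tool_pos"]; go((p[0]+.046,p[1]+.018,.125),-91.5)
cv2.imwrite("pics/an_t2.png",cv2.resize(C["top"]["frame"][125:215,320:420],None,fx=6,fy=6,interpolation=cv2.INTER_CUBIC))
cv2.imwrite("pics/an_s2.png",cv2.resize(C["side"]["frame"][130:210,280:380],None,fx=6,fy=6,interpolation=cv2.INTER_CUBIC))
E
```

```text
[ 1.75973965 -1.33207945  6.18780018] 0.19369826271223392
pos [ 0.5929 -0.3559  0.1255] jaw -93.9 q6 0.98 -> d [ 1.78 -0.84  0.05] spin -0.4 (alt 29.6 ) t 50.5
```

View pics/an_t2.png

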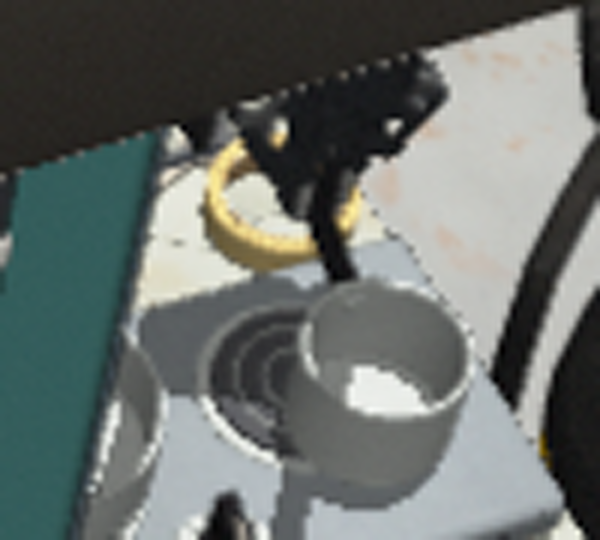

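View pics/an_s2.png

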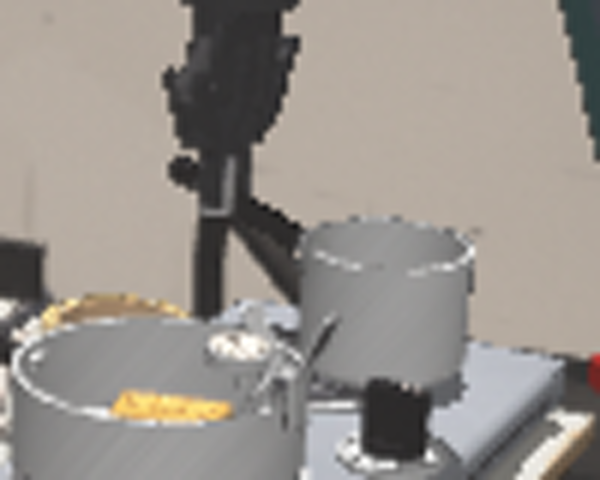

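>>> jog_arm(steps=[[[0.15, -0.06, -0.02, 0, 1], [0.35, -0.16, -0.02, 0, 1], [0.55, -0.26, -0.02, -0.1, 1], [0.75, -0.36, -0.02, -0.15, 1], [0.95, -0.46, -0.02, -0.2, 1], [1.15, -0.55, -0.02, -0.25, 1], [1.35, -0.65, -0.02, -0.3, 1], [1.55, -0.75, -0.02, -0.35, 1], [1.7, -0.83, -0.02, -0.4, 1], [1.78, -0.88, -0.02, -0.4, 1], [1.78, -0.88, -0.02, -0.4, 1], [1.78, -0.88, -0.02, -0.4, 1]]])

```text
time_s: 51.55
tool_pos: [0.6397, -0.3369, 0.1271]
ee_rot: [-3.131, 0.042, -0.023]
ft_force: [1.7, 0.8, -1.8]
gripper_width: 0.193
```

```bash
python3 - <<'E'
from h import *
o=robot.get_obs();print(o["ft_force"],o["gripper_width"])
cap("side","ao_side");cap("top","ao_top");go((.639,-.3369,.125),-91.5)
s=[(circ(.530,-.334,.05,.125),(0,0,255)),(circ(.530,-.334,.0625,.043),(0,255,0))]
overlay("top",s,(320,125,420,215),"ao_t2",6);overlay("side",s,(280,140,370,220),"ao_s2",7)
E
```

```text
[ 1.69476185  0.78208545 -1.8391449 ] 0.19258624308882466
pos [ 0.6396 -0.337   0.1273] jaw -91.5 q6 1.0 -> d [-0.02 -0.    0.09] spin -0.01 (alt 29.99 ) t 51.6
```

View pics/ao_t2.png

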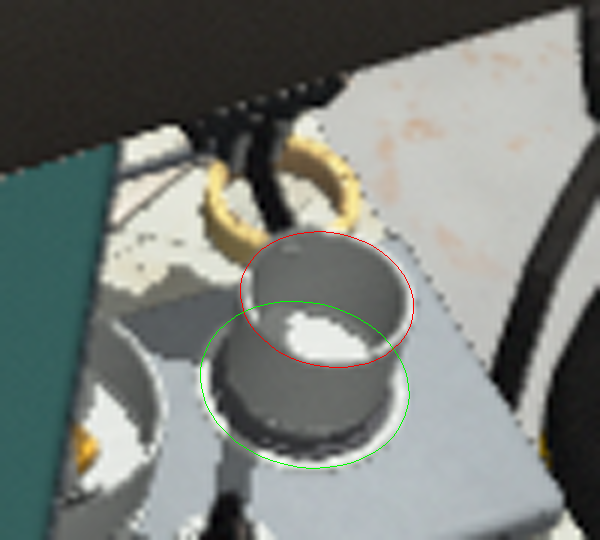

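View pics/ao_s2.png

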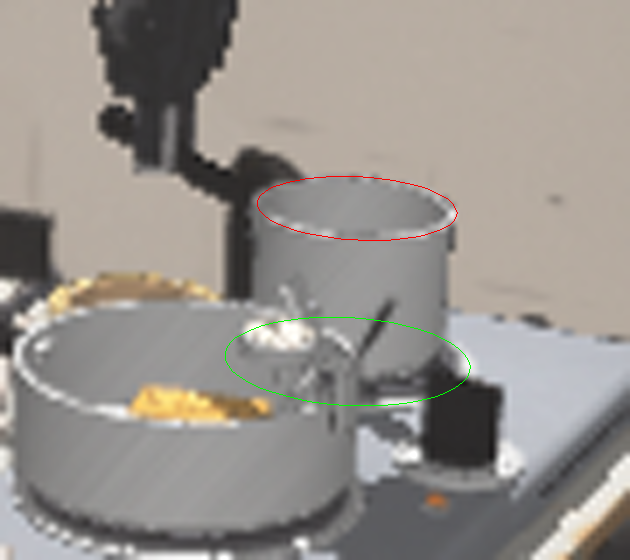

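>>> jog_arm(steps=[[[0, 0, 0.05, 0, 0.8], [0, 0, 0.05, 0, 0.5], [0, 0, 0.05, 0, 0.5], [0, 0, 0, 0, 0.5], [0, 0, -0.8, 0, 0.5], [0, 0, -2, 0, 0.5], [0, 0, -3.4, 0, 0.5], [0, 0, -4.4, 0, 0.5], [0, 0, -4.4, 0, 0.5]]])

```text
time_s: 52.4
tool_pos: [0.6408, -0.3403, 0.2448]
ee_rot: [-3.137, 0.043, -0.038]
ft_force: [1.4, -0.5, 0.3]
gripper_width: 0.5
```

```bash
python3 - <<'E'
from h import *
cap("side");cap("top");go((.4366,-.2355,.2),-91.5)
for n in("side","top"):
    L=pp("thermostat_grip",n,2);print(n,L,[onz(n,p[1],.075) for p in L])
cv2.imwrite("pics/ap_t2.png",cv2.resize(C["top"]["frame"][190:240,330:390],None,fx=10,fy=10,interpolation=cv2.INTER_CUBIC))
E
```

```text
pos [ 0.6385 -0.3387  0.2391] jaw -91.6 q6 1.0 -> d [-8.21 -3.9   1.46] spin -0.01 (alt 29.99 ) t 52.5
side [(0.6, [345.5, 199.7])] [array([ 0.42371173, -0.21007755,  0.075     ])]
top [(0.54, [321.9, 196.9]), (0.52, [355.6, 215.3])] [array([ 0.53735844, -0.14363591,  0.075     ]), array([ 0.42601475, -0.2195579 ,  0.075     ])]
```

View pics/ap_t2.png

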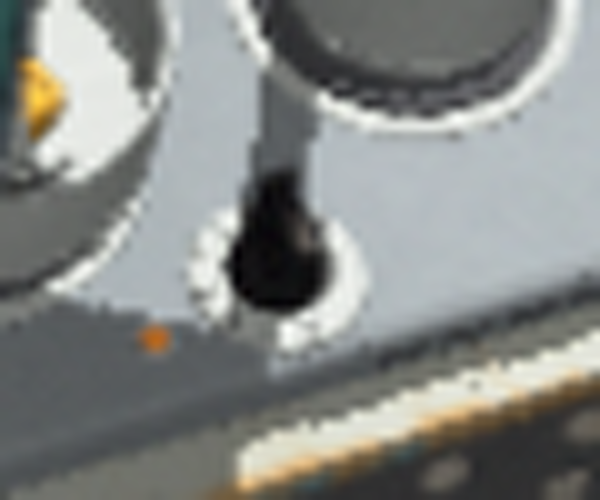

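```bash
python3 - <<'E'
from h import *
cap("side");cap("top")
for i,(x,y) in enumerate([(.4366,-.2355)]):
    s=[(place(box(.036,.014,.054,.086),x,y,np.radians(-1.5)),(0,0,255)),(place(box(.036,.014,.086,.086),x,y,np.radians(-1.5)),(0,255,255)),(circ(x,y,.032,.043),(0,255,0)),(circ(x,y,.018,.043),(255,0,0))]
    overlay("top",s,(330,190,390,240),"aq_t2",10);overlay("side",s,(325,180,365,215),"aq_s2",14)
E
```

```text
(no output)
```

View pics/aq_t2.png

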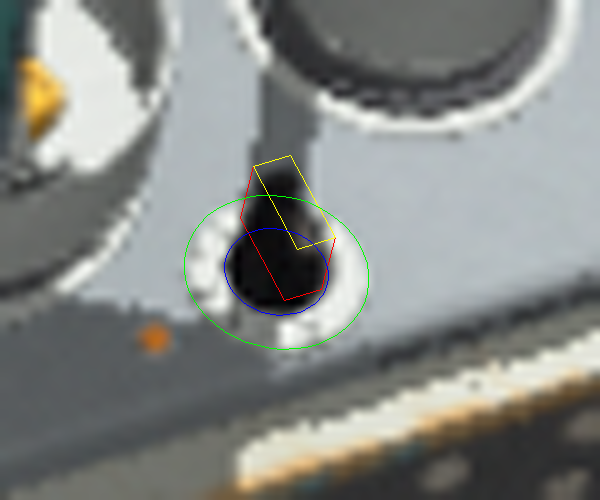

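View pics/aq_s2.png

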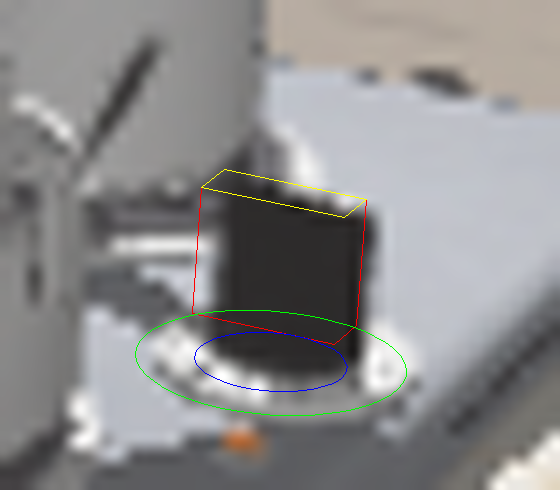

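```bash
python3 - <<'E'
from h import *
go((.434,-.236,.2),-91.5)
E
```

```text
pos [ 0.637  -0.3375  0.2353] jaw -91.5 q6 1.0 -> d [-8.24 -3.82  1.36] spin -0.01 (alt 29.99 ) t 52.7
```

>>> jog_arm(steps=[[[-0.9, -0.4, 0, 0, 0.5], [-2.2, -1, 0, 0, 0.5], [-3.6, -1.7, 0.1, 0, 0.5], [-5, -2.4, 0.2, 0, 0.5], [-6.4, -3, 0.4, 0, 0.5], [-7.6, -3.6, 0.8, 0, 0.5], [-8.3, -3.9, 1.2, 0, 0.5], [-8.3, -3.9, 1.45, 0, 0.5], [-8.3, -3.9, 1.45, 0, 0.5], [-8.3, -3.9, 1.45, 0, 0.5]]])

```text
time_s: 53.53
tool_pos: [0.4331, -0.2343, 0.1974]
ee_rot: [-3.129, 0.043, -0.018]
ft_force: [-0.3, 0.8, 0.6]
gripper_width: 0.501
```

```bash
python3 - <<'E'
from h import *
cap("side","ar_side");cap("top","ar_top");go((.434,-.236,.062),-91.5)
cv2.imwrite("pics/ar_t2.png",cv2.resize(C["top"]["frame"][150:240,310:410],None,fx=6,fy=6,interpolation=cv2.INTER_CUBIC))
cv2.imwrite("pics/ar_s2.png",cv2.resize(C["side"]["frame"][140:220,275:375],None,fx=6,fy=6,interpolation=cv2.INTER_CUBIC))
E
```

```text
pos [ 0.434 -0.235  0.198] jaw -91.5 q6 0.94 -> d [-0.07  0.1   5.44] spin -0.01 (alt 29.99 ) t 53.6
```

View pics/ar_t2.png

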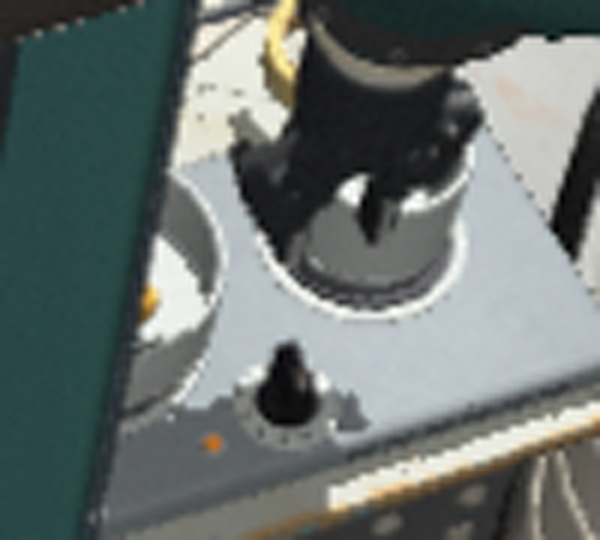

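View pics/ar_s2.png

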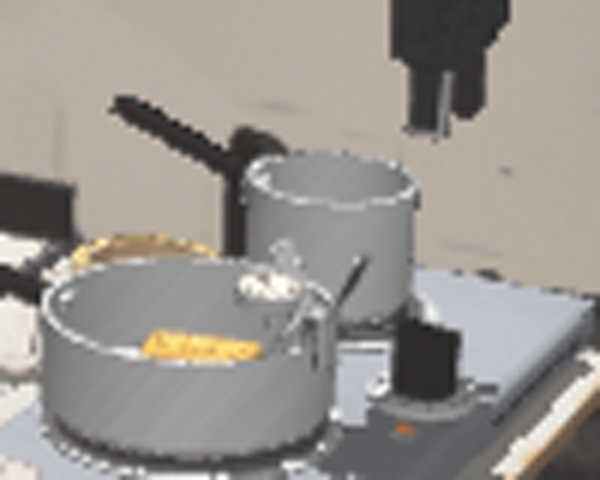

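>>> jog_arm(steps=[[[0, 0.05, 0.9, 0, 0.5], [0, 0.05, 2.2, 0, 0.5], [0, 0.05, 3.4, 0, 0.5], [0, 0.05, 4.4, 0, 0.5], [0, 0.05, 5, 0, 0.5], [0, 0.05, 5.3, 0, 0.5], [0, 0.05, 5.4, 0, 0.5], [0, 0.05, 5.4, 0, 0.5]]])

```text
time_s: 54.3
tool_pos: [0.4365, -0.2352, 0.063]
ee_rot: [-3.13, 0.042, -0.021]
ft_force: [0.4, 0.3, -0.2]
gripper_width: 0.499
```

>>> jog_arm(steps=[[[0, 0, 0, 0, 0.7], [0, 0, 0, 0, 0.85], [0, 0, 0, 0, 1], [0, 0, 0, 0, 1], [0, 0, 0, 0, 1], [0, 0, 0, 0, 1]]])

```text
time_s: 54.8
tool_pos: [0.437, -0.2338, 0.0643]
ee_rot: [-3.129, 0.044, -0.023]
ft_force: [1.5, 8.3, 6.5]
gripper_width: 0.15
```

```bash
python3 - <<'E'
from h import *
cap("side","as_side");cap("top","as_top");go((.434,-.236,.062),-91.5);o=robot.get_obs();print(o["ft_force"],o["ft_torque"],o["gripper_width"],o["qpos"])
cv2.imwrite("pics/as_s2.png",cv2.resize(C["side"]["frame"][140:220,275:375],None,fx=6,fy=6,interpolation=cv2.INTER_CUBIC))
E
```

```text
pos [ 0.437  -0.2338  0.0643] jaw -91.6 q6 0.94 -> d [-0.12  0.09  0.09] spin -0.02 (alt 29.98 ) t 54.9
[1.81440446 8.61297485 6.68110327] [ 1.10979128 -0.22486008 -0.06542637] 0.15109466112500844 [-0.645043    0.43472612  1.91234115  0.02650843  0.79039463  0.93513039]
```

View pics/as_s2.png

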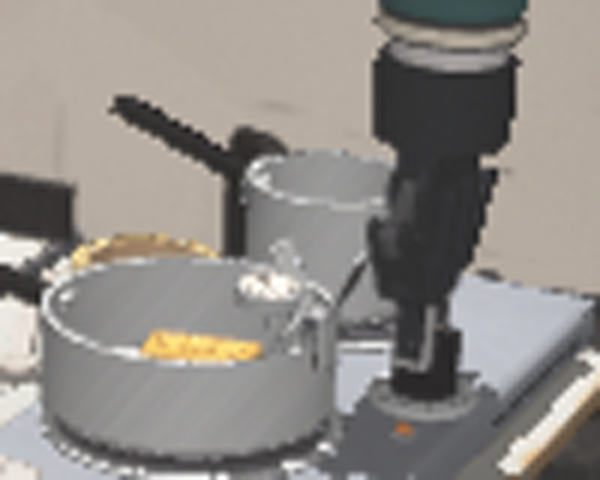

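>>> jog_arm(steps=[[[0, 0, 0, 0.4, 1], [0, 0, 0, 1.2, 1], [0, 0, 0, 2.1, 1], [0, 0.01, 0, 3, 1], [-0.01, 0.02, 0, 3.9, 1], [-0.02, 0.03, 0, 4.8, 1], [-0.03, 0.04, 0, 5.7, 1], [-0.03, 0.05, 0, 6.6, 1], [-0.04, 0.05, 0, 7.5, 1], [-0.04, 0.05, 0, 7.5, 1]]])

```text
time_s: 55.73
tool_pos: [0.4356, -0.2365, 0.0644]
ee_rot: [-2.87, 1.242, -0.015]
ft_force: [-2.2, -6.1, -10.9]
gripper_width: 0.151
```

```bash
python3 - <<'E'
from h import *
go((.4345,-.235,.0643),1.6);o=robot.get_obs();print(o["ft_force"],o["ft_torque"],o["gripper_width"])
E
```

```text
pos [ 0.4356 -0.2365  0.0644] jaw -136.8 q6 1.72 -> d [-0.08 -0.01  0.  ] spin 6.93 (alt -23.07 ) t 55.7
[ -2.22717911  -6.13107532 -10.87060806] [-1.62397690e+00  5.60419757e-01 -1.62196447e-03] 0.15113511421953582
```

>>> jog_arm(steps=[[[0, 0, 0, 0.6, 1], [0, 0, 0, 1.5, 1], [0, 0, 0, 2.4, 1], [-0.02, 0, 0, 3.3, 1], [-0.04, 0, 0, 4.2, 1], [-0.05, 0, 0, 5.1, 1], [-0.06, 0, 0, 6, 1], [-0.07, 0, 0, 6.9, 1], [-0.07, 0, 0, 7.45, 1], [-0.07, 0, 0, 7.45, 1], [-0.07, 0, 0, 7.45, 1]]])

```text
time_s: 56.65
tool_pos: [0.4326, -0.2376, 0.0644]
ee_rot: [-2.186, 2.239, -0.006]
ft_force: [-7.1, -11.6, -10.2]
gripper_width: 0.145
```

```bash
python3 - <<'E'
from h import *
go((.4345,-.235,.0643),-181.6);o=robot.get_obs();print(o["ft_force"],o["ft_torque"],o["gripper_width"])
cap("side","at_side")
cv2.imwrite("pics/at_s2.png",cv2.resize(C["side"]["frame"][140:220,275:375],None,fx=6,fy=6,interpolation=cv2.INTER_CUBIC))
E
```

```text
pos [ 0.4326 -0.2376  0.0644] jaw 178.6 q6 2.5 -> d [-0.11 -0.07  0.01] spin 0.04 (alt -29.96 ) t 56.6
[ -7.13410221 -11.58954976 -10.24827493] [-2.59987009  1.71890439  0.02066277] 0.14453058909775213
```

View pics/at_s2.png

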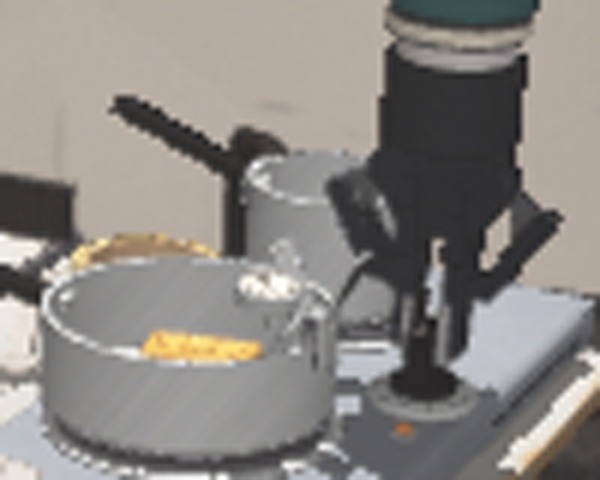

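>>> jog_arm(steps=[[[0, 0, 0, 0, 0.8], [0, 0, 0, 0, 0.6], [0, 0, 0, 0, 0.6], [0, 0, 0, 0, 0.6], [0, 0, -0.8, 0, 0.6], [0, 0, -2, 0, 0.6], [0, 0, -3.6, 0, 0.6], [0, 0, -5.2, 0, 0.6], [0, 0, -6.8, 0, 0.6], [0, 0, -7, 0, 0.6]]])

```text
time_s: 57.53
tool_pos: [0.4342, -0.2408, 0.2468]
ee_rot: [-2.186, 2.237, -0.026]
ft_force: [0.5, -0.6, -0.4]
gripper_width: 0.399
```

```bash
python3 - <<'E'
from h import *
go((.50,.30,.26))
E
```

```text
pos [ 0.4342 -0.2408  0.2468] jaw 178.7 q6 2.51 -> d [-21.69  -2.14  -0.51] spin 0 (alt -30 ) t 57.5
```

>>> jog_arm(steps=[[[-0.3, 0, 0, -1.1, 0.5], [-1, -0.1, 0, -2.2, 0.5], [-2.2, -0.2, -0.1, -3.3, 0.5], [-3.6, -0.3, -0.2, -4.4, 0.5], [-5.2, -0.5, -0.3, -5.5, 0.5], [-6.8, -0.7, -0.4, -6.6, 0.5], [-8.4, -0.9, -0.5, -7.7, 0.5], [-10, -1, -0.5, -8.8, 0.5], [-11.6, -1.2, -0.5, -9.9, 0.5], [-13.2, -1.3, -0.5, -11, 0.5], [-14.8, -1.5, -0.5, -12.1, 0.5], [-16.4, -1.6, -0.5, -13.2, 0.5]]])

```text
time_s: 58.53
tool_pos: [0.4835, 0.1707, 0.26]
ee_rot: [-3.124, 0.322, -0.036]
ft_force: [0.8, -0.2, -0.4]
gripper_width: 0.496
```

```bash
python3 - <<'E'
from h import *
go((.52,.30,.26))
E
```

```text
pos [0.4835 0.1707 0.26  ] jaw -101.8 q6 1.99 -> d [ 0.38 -5.36  0.03] spin 0 (alt -30 ) t 58.5
```

>>> jog_arm(steps=[[[0.1, -1.2, 0, 0, 0.5], [0.2, -2.6, 0, 0, 0.5], [0.3, -4, 0, 0, 0.5], [0.4, -5.2, 0, 0, 0.5], [0.4, -5.4, 0, 0, 0.5], [0.4, -5.4, 0, 0, 0.5]]])

```text
time_s: 59.03
tool_pos: [0.5208, 0.303, 0.2604]
ee_rot: [-3.123, 0.317, -0.037]
ft_force: [-0.5, -0.6, 0.0]
gripper_width: 0.498
```

```bash
python3 - <<'E'
from h import *
cap("side","au_side");cap("top","au_top")
s=[(circ(.535,-.1445,.084,.043),(0,255,0)),(circ(.530,-.334,.0625,.043),(0,255,0))]
overlay("top",s,(285,145,405,235),"au_t2",6)
cv2.imwrite("pics/au_s2.png",cv2.resize(C["side"]["frame"][150:230,270:370],None,fx=7,fy=7,interpolation=cv2.INTER_CUBIC))
for t in("milk_pan_tip","wide_pan_tip","stem_tip","thermometer","milk_pan","wide_pan"):
  for n in("side","top"): print(t,n,pp(t,n,1))
E
```

```text
milk_pan_tip side [(0.68, [294.9, 157.0])]
milk_pan_tip top [(0.77, [358.1, 142.7])]
wide_pan_tip side [(0.81, [264.6, 180.1])]
wide_pan_tip top []
stem_tip side [(0.74, [320.3, 200.7])]
stem_tip top [(0.51, [326.1, 217.6])]
thermometer side [(0.62, [329.5, 195.4])]
thermometer top [(0.56, [363.1, 148.3])]
milk_pan side [(0.7, [332.4, 189.0])]
milk_pan top [(0.69, [370.7, 188.8])]
wide_pan side [(0.9, [307.3, 204.7])]
wide_pan top [(0.9, [320.2, 198.7])]
```

View pics/au_t2.png

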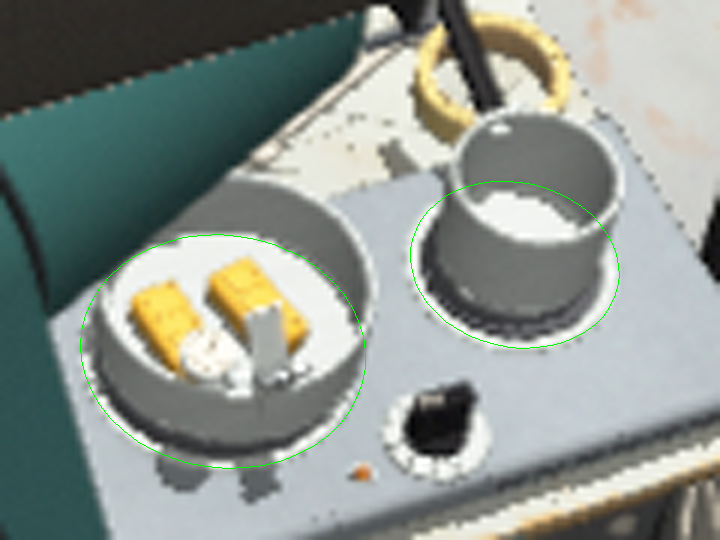

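View pics/au_s2.png

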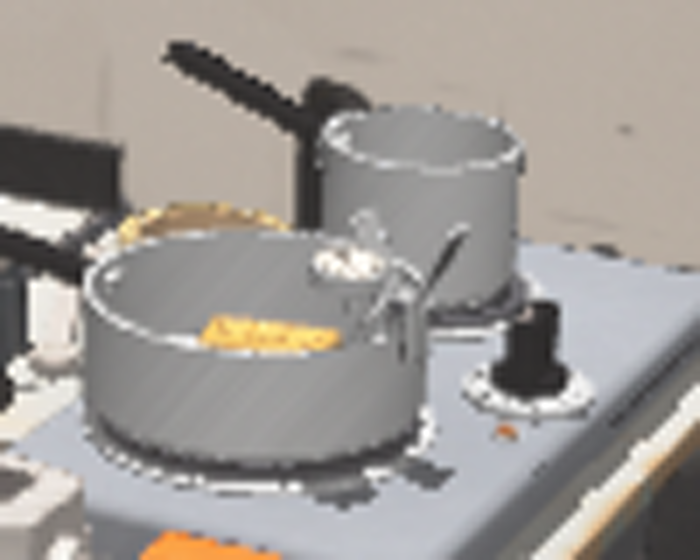

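View pics/au_side.png

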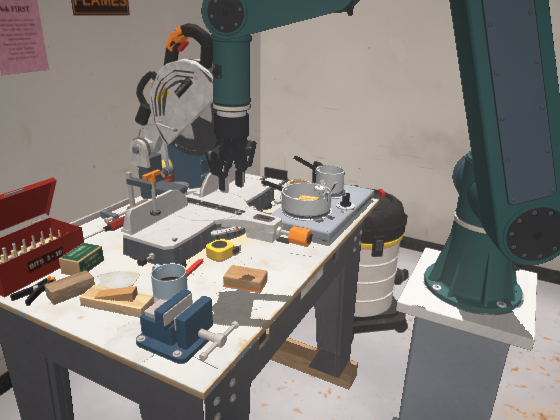

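```bash
python3 - <<'E'
from h import *
print(robot.close_job())
E
```

```text
the job is handed in; nothing more can be done
None
```

The job is done and handed in at about 59 s on the robot's clock, with the arm clear of everything.

- **Pans:** Both handles now point straight back, within about 2°. I swung the wide pan's round by the left and the milk pan's over the wide pan.
- **Knock:** Something moved the milk pan about 5 cm towards the robot while I was placing the thermometer. I dragged it back onto the small disc before touching the knob.
- **Wax:** I found two bars on the bench, and both are lying in the wide pan.
- **Thermometer:** It stands upright on the front rim of the wide pan, with its stem inside and clear of the wax.
- **Thermostat:** I turned it last, 89.8° clockwise by the gripper's own angle. The final pictures show the knob's bar lying across the hotplate.

**Last checks:** In the final pictures the milk pan looks centred to about 2 mm. The wide pan last measured about 4 mm off its disc centre, with the two views disagreeing by several millimetres on where that centre is. The mug, sanding block and tape measure were not touched, and the last side picture shows them where they started. The networks' readings for the knob and the thermometer were sometimes well off, so I went by my own fits to the picture outlines. No check failed.

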